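# Weigh the specimen tins and stow them under the deck hatch

### The arm

A 6-joint arm with a two-finger parallel gripper is mounted at the origin on the work surface. World frame = base frame: x ahead of the robot, y to its left, z up, the work surface at z = 0. Lengths are in m, angles in rad, forces in N, time in s.
With the tool pointing down it reaches from about 0.375 to 0.9 m from the base axis. Payload 3.1 kg.
Tool frame: the origin (TCP) lies at the very end of the fingers, on their centre line; the grasp point (between the pads) lies 19 mm behind it; y points along the fingers, x is the direction in which the jaws open and shut, and the axes are right-handed (so a half turn about y gives the same grasp; the last joint's range is limited). The gripper opens to 87 mm and grips with 3 to 60 N. Pads are 19 mm wide; open, the fingers measure 117 mm over their backs; the gripper's body (75 mm by 190 mm) begins 51 mm behind the grasp point.
Start: joints at [-1.383, 0.527, 1.433, -0, 1.181, -0.178], TCP at [0.224, -0.583, 0.194] pointing down, gripper open.
Joint ranges: [-3.08, 3.08], [-0.75, 2.2], [0.22, 2.44], [-1.43, 4.57], [0, 2.65], [-2.85, 2.85]. Speed limits (rad/s): [2.79, 2.79, 3.14, 3.14, 3.14, 3.14].

### API

Orientations are given as a rotation vector (axis times angle).
In Python, from plant import manip gives the robot as it stands. The module is installed in compiled form; this text tells all that it offers.
- The arm moves only by the tool apply_moves, never from a script. Its argument "increments" is one flat list of numbers, 7 for each row, row after row: the shift along the tool's x, y, z in mm, then the turn, a rotation vector about the tool's x, y, z in rad, then the closure, from 0 (fully open) to 1 (shut). In form: [x, y, z, rx, ry, rz, gripper, x, y, z, rx, ry, rz, gripper, ...]. A call has 1 to 12 rows; each row is the pose to reach, as a shift and turn from the pose measured when the call began, along the tool's axes at that moment; what a row does not reach only later rows make up. A row lasts 1/12 s, in which the tool goes at most 41.7 mm and 7.16 degrees, less where a joint would pass 70% of its speed; a pose out of reach is approached as far as the arm can. A call with a gripper value outside its range is refused whole. The fingers move at their own pace and stop on an object; "force" is the grip in N (left out, the last holds). Time passes only in rows, so rows that repeat a pose let the fingers close. It gives the time, the measured TCP pose, the force and the opening at its end, in the units of the state.
- manip.state(): the state, without advancing time (a new reading comes with each control period).
- manip.read_camera(name): name is "side" or "top"; returns a dict with "pixels" (400x640x3 uint8, red, green, blue), "K" (3x3 intrinsics, pixels), "camera_from_world" (4x4, takes a point from world to camera coordinates). Camera axes: x right, y down, z forward; pixel columns grow to the right and rows downward; lengths in m; the calibration is good to about 2 mm. A picture is of the moment at which its call begins. There is no depth.
- manip.sign_off(): hands the job in, once; it reports no verdict.
Trained networks look in the newest picture that a camera, given by its name, has taken for a name from the list of things; names that differ only in an ending like _2 or _b are one class to them, and where a whole thing is asked for, a point or a joint stands for the part that bears it (a point fixed in the world has none). Each returns a list of dicts, best first, with "conf" (0 to 1); they miss things now and then, are a little off and sometimes report something else, mostly with a low value. They report only what shows in the picture. A call takes as long as a camera call. They do not tell look-alikes from the thing itself.
- manip.boxes_of(camera, thing): "box" ([left, top, width, height] in pixels, round what is visible of it).
- manip.outline_of(camera, thing): "mask" (400x640 bool, what is visible of it) and "box" ([left, top, width, height] in pixels, round what is visible of it).
The state is a dict: "clock": time; "qpos": joint angles; "joint_vel": joint speeds; "effort": joint torques, N m; "tcp_pos": TCP position; "orientation": TCP orientation; "ft_force": force on the tool from outside, world axes, zero at the start; "ft_torque": the same for the moment, N m; "grip_width": opening from 0.0 (shut) to 1.0 (fully open).
Only numpy, scipy, OpenCV 4.12 (cv2) and the standard library are available. Lean on these libraries where they do the work, as an engineer would, in place of code of your own. Each camera call takes 0.05 s, during which the arm holds its last target.

### The job

Flip up the ring pull of the flush hatch in the steel deck and use it to open the hatch until it stands well up. Then hang each specimen tin that is there by its handle on the sprung hook scale, let go and wait until it hangs still, and stow it upright on the floor of the well: smallest tin first, largest last, one at a time. Finally close the hatch fully and fold the ring flat into its recess, leaving the bowl, jar and bottle alone.

Things in the scene. Friction and masses are not known exactly. Their poses are not given: they have to be found in the camera images.
- tin_small_center (a point): small steel specimen tin, 104 (x) by 44 (y) by 38 mm tall plus a fixed black bar handle; 0.28 to 0.7 kg; the tins differ only in length and width. Point: middle, 42 mm above the underside, z up. Handle: 10 mm round bar along x, centre 38 mm above this point, end posts with inner faces 42 mm either side of the middle, 37 mm clear height between bar and lid
- tin_medium_center (a point): medium steel specimen tin, 117 (x) by 60 (y) by 38 mm tall plus a fixed black bar handle; 0.28 to 0.7 kg; the tins differ only in length and width. Point: middle, 42 mm above the underside, z up. Handle: 10 mm round bar along x, centre 38 mm above this point, end posts with inner faces 42 mm either side of the middle, 37 mm clear height between bar and lid
- tin_large_center (a point): large steel specimen tin, 130 (x) by 76 (y) by 38 mm tall plus a fixed black bar handle; 0.28 to 0.7 kg; the tins differ only in length and width. Point: middle, 42 mm above the underside, z up. Handle: 10 mm round bar along x, centre 38 mm above this point, end posts with inner faces 42 mm either side of the middle, 37 mm clear height between bar and lid
- well (a point): middle of the well's floor in the raised steel deck (280 in x, 360 in y, 130 mm tall); x points to the hatch hinge, z up. The well is open from -105 to +105 mm in x, -150 to +150 mm in y; its floor is 10 mm above the table, 120 mm below the deck top
- hinge (a point): middle of the hatch's hinge line, with the deck's axes: the line runs along y at the height of the deck top, 105 mm in x from the middle of the well, on the side away from the robot
- hatch (a joint): hatch angle, rad: 0 shut and flush, stop at 1.7. Aluminium panel 294 mm in y, 12 mm thick, 0.6 kg; free edge 206 mm from the hinge, towards the robot. The stiff hinge holds it at any angle; about 8 N at the free edge raises it. A recess pan 96 x 96 mm, 22 mm deep inside, 25 outside, lies mid-width, 100 to 196 mm from the hinge, around the ring
- ring (a joint): angle of the ring pull, rad: 0 folded flat in its recess, 1.57 square to the hatch, stop at 2.4 (leaning out over the free edge); it stays where it is left
- ring_bar (a point): middle of the grip bar of the D-shaped steel ring pull: 8 mm round bar along the deck's y, 60 mm clear between its legs, 48 mm from its pivot. Pivot: 185 mm from the hatch hinge, 6 mm under the panel's top face. The ring folds towards the hinge. Folded, the recess leaves 30 mm free beyond the bar, 40 mm inside the ring, 12 mm of depth under the bar
- hook (a joint): how far the scale's sprung hook has sunk, m: 0 empty, stop at 0.06; about 180 N/m after the first 0.3 N; it bobs for about a second when loaded. The column behind the carriage is 282 mm tall, its face 110 mm behind the seat point; a base plate 12 mm thick reaches under the hook
- hook_seat (a point): rest point of a hung bar's middle; moves with the hook; 159 mm up when empty. Axes: the scale's. Two 8 mm prongs at x = -31 and +31 mm reach to +y from a carriage with its face 80 mm behind; prong axis 9 mm below this point, rising behind, tip 15 mm ahead turned up to 5 mm above it. The bar hangs along x on both: bring the tin in level towards -y, prongs between bar and lid, then lower
- bowl: steel bowl, 100 mm across, 40 mm tall, to be left alone; origin under its centre
- jar: brown glass jar, 60 mm across, 80 mm tall, to be left alone; origin under its centre
- bottle: white plastic bottle, 60 mm across, 120 mm tall, to be left alone; origin under its centre
Mind the look-alikes: they are no part of the job. What is shaped like the part that bears tin_medium_center but pink or turquoise is not meant.

How it is judged:
On the way, in this order (a step that is already met when the one before it is completed fails the run):
1. the ring pull is flipped up while the hatch is still shut (value of joint ring above 0.9 rad and value of joint hatch below 0.15 rad), for 0.1 s.
2. the hatch stands open, 70 degrees or more (value of joint hatch above 1.2 rad), for 0.3 s.
3. the small tin hangs on the scale hook, let go, the scale still (z of tin_small_center in the frame of hook_seat between -0.05 and -0.025 m and horizontal distance between tin_small_center and hook_seat below 0.022 m and linear speed of tin_small below 0.025 m/s and contact force between the fingers and tin_small below 0.1 N), for 0.4 s.
4. the small tin lies upright on the floor of the well, let go (angle between tin_small_center's own z axis and vertical below 0.15 rad and z of tin_small_center in the frame of well below 0.052 m and linear speed of tin_small below 0.02 m/s and x of tin_small_center in the frame of well between -0.09 and 0.09 m and y of tin_small_center in the frame of well between -0.14 and 0.14 m and contact force between the fingers and tin_small below 0.1 N), for 0.2 s.
5. the medium tin hangs on the scale hook, let go, the scale still (z of tin_medium_center in the frame of hook_seat between -0.05 and -0.025 m and horizontal distance between tin_medium_center and hook_seat below 0.022 m and linear speed of tin_medium below 0.025 m/s and contact force between the fingers and tin_medium below 0.1 N), for 0.4 s.
6. the medium tin lies upright on the floor of the well, let go (angle between tin_medium_center's own z axis and vertical below 0.15 rad and z of tin_medium_center in the frame of well below 0.052 m and linear speed of tin_medium below 0.02 m/s and x of tin_medium_center in the frame of well between -0.09 and 0.09 m and y of tin_medium_center in the frame of well between -0.14 and 0.14 m and contact force between the fingers and tin_medium below 0.1 N), for 0.2 s.
7. the large tin hangs on the scale hook, let go, the scale still (z of tin_large_center in the frame of hook_seat between -0.05 and -0.025 m and horizontal distance between tin_large_center and hook_seat below 0.022 m and linear speed of tin_large below 0.025 m/s and contact force between the fingers and tin_large below 0.1 N), for 0.4 s.
8. the large tin lies upright on the floor of the well, let go (angle between tin_large_center's own z axis and vertical below 0.15 rad and z of tin_large_center in the frame of well below 0.052 m and linear speed of tin_large below 0.02 m/s and x of tin_large_center in the frame of well between -0.09 and 0.09 m and y of tin_large_center in the frame of well between -0.14 and 0.14 m and contact force between the fingers and tin_large below 0.1 N), for 0.2 s.
At the end, for the whole second after the job is handed in: every tin that is there lies upright (within 0.15 rad) and at rest on the well floor (its middle less than 52 mm above the floor, inside the well), the hatch is closed (below 0.04 rad) and the ring folded flat (below 0.2 rad) (angle between each of tin_small_center, tin_medium_center, tin_large_center's own z axis and vertical below 0.15 rad and z of each of tin_small_center, tin_medium_center, tin_large_center in the frame of well below 0.052 m and linear speed of each of tin_small, tin_medium, tin_large below 0.02 m/s and x of tin_small_center in the frame of well between -0.09 and 0.09 m and y of tin_small_center in the frame of well between -0.14 and 0.14 m and x of tin_medium_center in the frame of well between -0.09 and 0.09 m and y of tin_medium_center in the frame of well between -0.14 and 0.14 m and x of tin_large_center in the frame of well between -0.09 and 0.09 m and y of tin_large_center in the frame of well between -0.14 and 0.14 m and value of joint hatch below 0.04 rad and value of joint ring below 0.2 rad); the robot touches nothing.
It fails at once if the bowl is pushed more than 30 mm from its place (distance of bowl from where it was at the start of the episode above 0.03 m).
It fails at once if the jar is pushed more than 30 mm from its place (distance of jar from where it was at the start of the episode above 0.03 m).
It fails at once if the bottle is pushed more than 30 mm from its place (distance of bottle from where it was at the start of the episode above 0.03 m).
Of tin_small, tin_medium, tin_large only 2 to 3 are there at a start; the rules pass over those that are not, and their reading is None.
At some moment in a run one of tin_small, tin_medium, tin_large may be knocked a few centimetres aside while the robot is not near it.
It also fails if it takes over 210 s, if anything falls off the work surface, if the arm or the gripper's body presses on something with over 40 N, if the wrist force passes 120 N, or if a joint passes its speed limit or range.

## Working session

There is one attempt and no reset: what is moved stays moved. The work goes in short steps, Python scripts to look and compute and a tool call to move; the robot and the scene stay as the last step left them, time stands still between calls to the robot, and variables do not carry over. Pictures are saved under pics/ and viewed, and the job is handed in when it is done.

Besides the shell and the picture viewer there is one more tool, called after "Request:" in YAML: its name, and indented under it one key for each argument. apply_moves: Moves the arm, as the interface text tells. Its arguments: {"type":"object","properties":{"increments":{"type":"array"},"force":{"type":"number"}},"required":["increments"]}

```bash
ls -la; mkdir -p pics; cat > h.py <<'E'
import numpy as np, cv2
from scipy.spatial.transform import Rotation as R
from plant import manip
def shot(cam,fn=None,crop=None,scale=1):
    c=manip.read_camera(cam)
    im=c["pixels"][:,:,::-1].copy()
    if fn:
        if crop: l,t,w,h=crop; im=im[t:t+h,l:l+w]
        if scale!=1: im=cv2.resize(im,None,fx=scale,fy=scale,interpolation=cv2.INTER_CUBIC)
        cv2.imwrite("pics/"+fn,im)
    return c
def proj(c,p):
    p=np.atleast_2d(p); q=(c["camera_from_world"][:3,:3]@p.T).T+c["camera_from_world"][:3,3]
    u=(c["K"]@q.T).T; return u[:,:2]/u[:,2:]
def ray(c,uv):
    Rm=c["camera_from_world"][:3,:3];t=c["camera_from_world"][:3,3]
    d=Rm.T@np.linalg.inv(c["K"])@np.array([uv[0],uv[1],1.]); return -Rm.T@t,d
def atz(c,uv,z):
    o,d=ray(c,uv); return o+d*(z-o[2])/d[2]
def st():
    s=manip.state(); 
    print("t",round(s["clock"],2),"tcp",np.round(s["tcp_pos"],4),"rv",np.round(s["orientation"],3),"q",np.round(s["qpos"],3),"F",np.round(s["ft_force"],1),"g",round(s["grip_width"],3)); return s
E
python3 - <<'E'
from h import *
s=st(); print(R.from_rotvec(s["orientation"]).as_matrix().round(3))
for n in("top","side"):
    c=shot(n,n+"0.png"); print(n,c["K"].round(1).tolist(),c["camera_from_world"].round(4).tolist())
    for t in ["tin_small_center","tin_medium_center","tin_large_center","hatch","ring","ring_bar","hook","bowl","jar","bottle"]:
        try: print(t,[(round(b["conf"],2),[int(x) for x in b["box"]]) for b in manip.boxes_of(n,t)])
        except Exception as e: print(t,e)
E
```

```text
total 12
drwxr-xr-x  3 agent agent 4096 Dec  7 13:24 .
drwxr-xr-x 23 root  root  4096 Dec  7 13:24 ..
drwxr-xr-x  2 agent agent 4096 Dec  7 13:24 pics
t 0.0 tcp [ 0.224  -0.5826  0.1934] rv [-1.359  0.936 -0.933] q [-1.382  0.528  1.434 -0.     1.181 -0.179] F [ 0.7 -0.2 -0.7] g 1.001
[[ 0.359 -0.     0.933]
 [-0.933  0.002  0.359]
 [-0.002 -1.     0.   ]]
top [[514.0, 0.0, 327.3], [0.0, 514.0, 190.5], [0.0, 0.0, 1.0]] [[-0.0225, -0.9997, -0.0051, -0.0399], [-0.9963, 0.0228, -0.0823, 0.5821], [0.0824, 0.0033, -0.9966, 1.2502], [0.0, 0.0, 0.0, 1.0]]
tin_small_center [(0.74, [374, 223, 25, 47])]
tin_medium_center [(0.66, [327, 210, 26, 51]), (0.57, [318, 148, 51, 43]), (0.57, [428, 82, 27, 53])]
tin_large_center []
hatch [(0.98, [123, 179, 135, 97])]
ring [(0.74, [178, 240, 33, 20])]
ring_bar [(0.61, [175, 240, 37, 24])]
hook [(0.71, [456, 189, 60, 44]), (0.48, [177, 240, 37, 22])]
bowl [(0.89, [350, 92, 43, 39])]
jar [(0.72, [297, 97, 23, 28])]
bottle [(0.57, [419, 279, 29, 26])]
side [[392.2, 0.0, 314.1], [0.0, 392.2, 203.3], [0.0, 0.0, 1.0]] [[-0.9296, -0.3684, 0.0059, 0.503], [-0.2647, 0.6565, -0.7063, 0.2555], [0.2563, -0.6582, -0.7079, 0.8612], [0.0, 0.0, 0.0, 1.0]]
tin_small_center [(0.77, [355, 178, 43, 32])]
tin_medium_center [(0.94, [272, 186, 47, 42]), (0.89, [263, 121, 41, 34]), (0.81, [327, 205, 52, 44])]
tin_large_center [(0.41, [331, 203, 46, 47])]
hatch [(0.61, [293, 298, 42, 48]), (0.56, [194, 238, 163, 160])]
ring [(0.67, [293, 302, 38, 45])]
ring_bar [(0.65, [292, 299, 43, 48]), (0.61, [327, 201, 52, 46])]
hook [(0.57, [364, 100, 25, 27]), (0.23, [291, 298, 45, 49])]
bowl [(0.86, [248, 162, 30, 24])]
jar [(0.82, [221, 188, 24, 36]), (0.43, [360, 97, 33, 26])]
bottle [(0.56, [411, 158, 26, 42]), (0.24, [165, 222, 213, 177])]
```

View pics/top0.png

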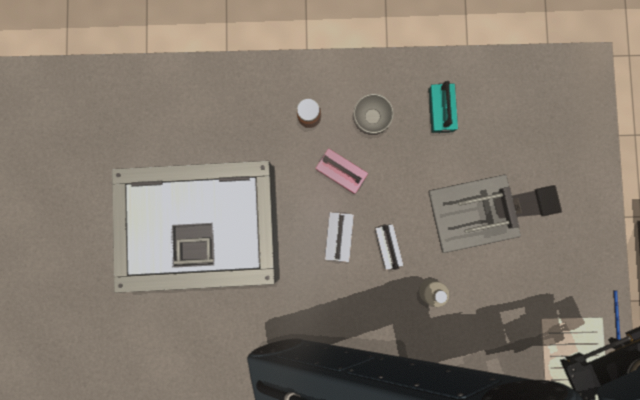

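View pics/side0.png

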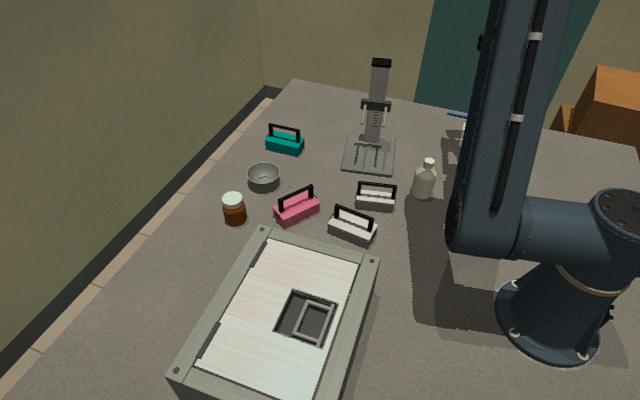

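```bash
python3 - <<'E'
from h import *
shot("top","t_deck.png",(100,150,190,150),4)
shot("top","t_scale.png",(310,150,270,160),3)
shot("side","s_deck.png",(160,215,230,185),3.4)
shot("side","s_tins.png",(250,50,200,200),3)
E
```

```text
(no output)
```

View pics/t_deck.png

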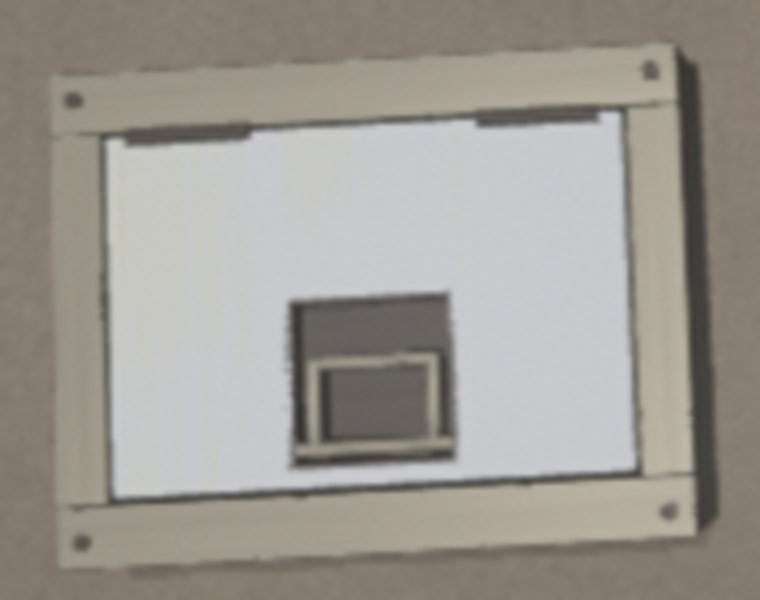

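View pics/t_scale.png

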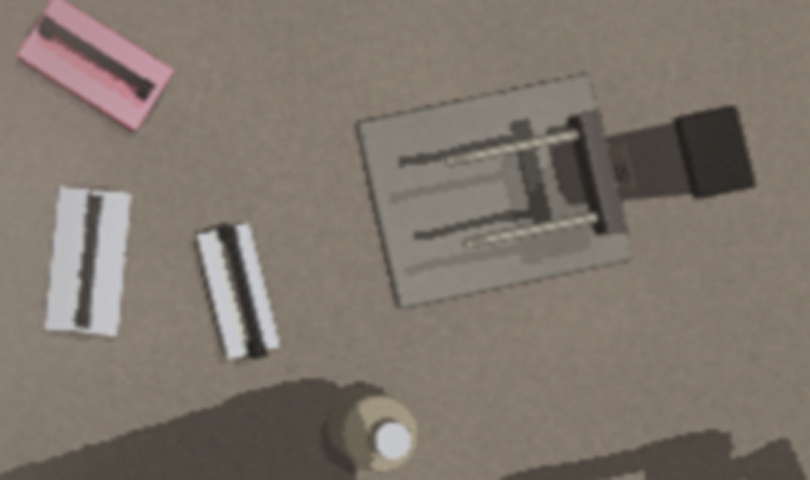

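View pics/s_deck.png

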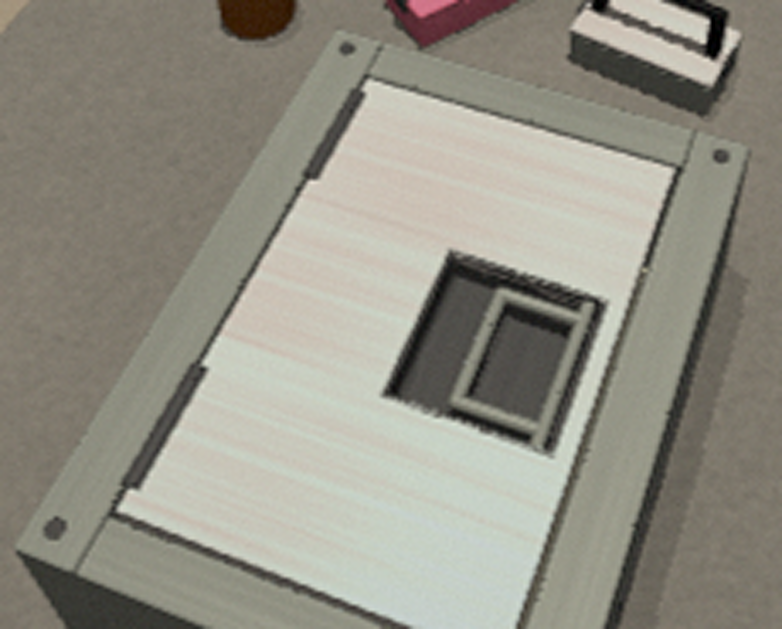

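View pics/s_tins.png

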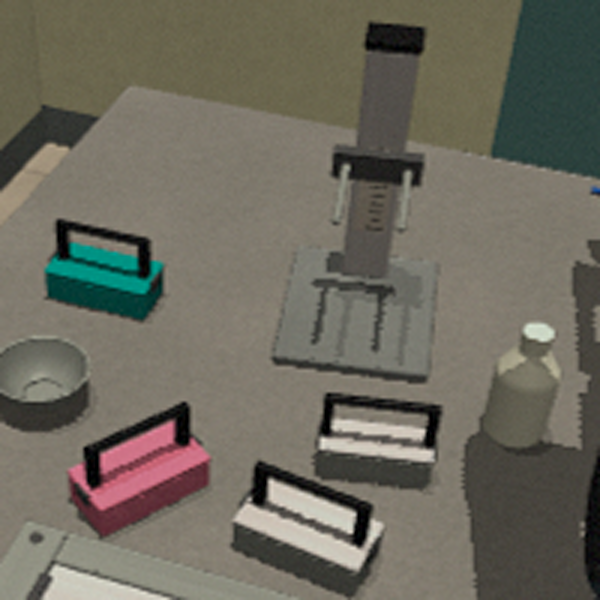

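```bash
cat > fit.py <<'E'
from h import *
from scipy.optimize import least_squares
ct=shot("top"); cs=shot("side")
f=lambda pts,sc,off:[((a+.5)/sc-.5+off[0],(b+.5)/sc-.5+off[1]) for a,b in pts]
deck3=[(.14,.18),(.14,-.18),(-.14,.18),(-.14,-.18)]
dt=f([(52,77),(676,45),(60,567),(696,534)],4,(100,150))
ht=f([(105,135),(622,110),(112,498),(637,470)],4,(100,150))
hat3=[(.105,.147),(.105,-.147),(-.101,.147),(-.101,-.147)]
ds=f([(18,548),(345,30),(748,150)],3.4,(160,215)); ds3=[(.14,.18),(.14,-.18),(-.14,-.18)]
def P(p,pts,z):
    c,s=np.cos(p[2]),np.sin(p[2]); return np.array([[p[0]+c*a-s*b,p[1]+s*a+c*b,z] for a,b in pts])
def r(p,top=1,side=1):
    o=[]
    if top:o+=[(proj(ct,P(p,deck3,.13))-dt).ravel(),(proj(ct,P(p,hat3,.13))-ht).ravel()]
    if side:o+=[(proj(cs,P(p,ds3,.13))-ds).ravel()]
    return np.concatenate(o)
for a in((1,0),(0,1),(1,1)):
    q=least_squares(r,[.55,.3,0],args=a); print("deck",a,q.x.round(4),"rms",np.sqrt((q.fun**2).mean()).round(2))
print(r(q.x).round(1))
ts=f([(197,235),(250,224),(279,347),(228,359)],3,(310,150))
tm=f([(60,186),(130,191),(116,335),(46,329)],3,(310,150))
for n,t in(("s",ts),("m",tm)):
    w=np.array([atz(ct,u,.038) for u in t]); e=np.linalg.norm(np.diff(w[[0,1,2,3,0]],axis=0),axis=1)
    l=w[2]+w[3]-w[0]-w[1]; print(n,w.mean(0).round(4),e.round(4),"yaw of long",np.arctan2(l[1],l[0]).round(3))
b=f([(357,122),(585,73),(630,258),(400,306)],3,(310,150)); w=np.array([atz(ct,u,.012) for u in b]); print("plate",w.round(4).tolist(),np.linalg.norm(np.diff(w[[0,1,2,3,0]],axis=0),axis=1).round(4))
p=f([(447,160),(577,135),(465,244),(597,217)],3,(310,150)); w=np.array([atz(ct,u,z) for u,z in zip(p,(.16,.15,.16,.15))]); print("prongs",w.round(4).tolist())
# side prongs crop (250,50) x3: tips (337,222),(403,226), roots (345,165),(407,170)
for n in ["jar","bowl","bottle"]:
    x=manip.boxes_of("top",n)[0]["box"]; print(n,atz(ct,(x[0]+x[2]/2,x[1]+x[3]/2),.04).round(3))
E
python3 fit.py
```

```text
deck (1, 0) [0.4995 0.2541 0.0286] rms 0.63
deck (0, 1) [0.4979 0.2538 0.0257] rms 1.11
deck (1, 1) [0.4989 0.2539 0.0272] rms 0.84
[-0.8 -0.4  0.5 -0.2 -0.9  1.1  0.6  1.4  0.6 -0.3  0.2 -0.5  0.5  0.1
 -0.1  0.6 -1.3  0.1 -1.8 -0.4  1.6 -0.9]
s [ 0.4397 -0.2002  0.038 ] [0.044  0.1015 0.0423 0.1026] yaw of long -2.934
m [ 0.4674 -0.0791  0.038 ] [0.0571 0.1169 0.0567 0.1161] yaw of long 3.02
plate [[0.5767, -0.3064, 0.012], [0.6134, -0.498, 0.012], [0.4588, -0.5273, 0.012], [0.4237, -0.3359, 0.012]] [0.1951 0.1573 0.1946 0.1559]
prongs [[0.5356, -0.3426, 0.16], [0.5525, -0.4423, 0.15], [0.4737, -0.3531, 0.16], [0.4914, -0.454, 0.15]]
jar [ 0.772 -0.014  0.04 ]
bowl [ 0.776 -0.177  0.04 ]
bottle [ 0.331 -0.311  0.04 ]
```

```bash
cat > mv.py <<'E'
from h import *
def tgt(yaw,tilt=0,tiltax='x'):
    # tool y down, tool x at yaw; tilt: rotation about tool axis after
    m=np.array([[np.cos(yaw),0,-np.sin(yaw)],[np.sin(yaw),0,np.cos(yaw)],[0,-1,0]])
    r=R.from_matrix(m)
    if tilt: r=r*R.from_euler(tiltax,tilt)
    return r
def inc(*wps):
    """each wp: (x,y,z,yaw) tool-down; prints increments from the present pose"""
    s=st(); r0=R.from_rotvec(s["orientation"]); p0=np.array(s["tcp_pos"])
    pr,pp=r0,p0
    for w in wps:
        r=tgt(w[3],*(w[4:] if len(w)>4 else ())); d=r0.inv().apply(np.array(w[:3])-p0)*1000; v=(r0.inv()*r).as_rotvec()
        n=max(np.linalg.norm(np.array(w[:3])-pp)*1000/41.7,np.degrees((pr.inv()*r).magnitude())/7.16)
        print("inc",d.round(1).tolist(),v.round(3).tolist(),"rows>=%.1f"%n); pr,pp=r,np.array(w[:3])
E
python3 - <<'E'
from mv import *
inc((.45,-.1,.28,.027),(.467,.253,.22,.027))
E
```

```text
t 1.55 tcp [ 0.2242 -0.5834  0.1943] rv [-1.361  0.935 -0.935] q [-1.383  0.528  1.433 -0.     1.181 -0.179] F [ 0.3 -0.6  0.2] g 1.004
inc [-370.2, -85.7, 384.2] [-0.0, -1.231, -0.0] rows>=13.0
inc [-693.7, -25.6, 526.7] [-0.0, -1.231, -0.0] rows>=8.6
```

Request:
apply_moves:
  increments: [-370,-86,384,0,-1.231,0,0,-370,-86,384,0,-1.231,0,0,-370,-86,384,0,-1.231,0,0,-370,-86,384,0,-1.231,0,0,-370,-86,384,0,-1.231,0,0,-370,-86,384,0,-1.231,0,0,-370,-86,384,0,-1.231,0,0,-370,-86,384,0,-1.231,0,0,-370,-86,384,0,-1.231,0,0,-370,-86,384,0,-1.231,0,0,-370,-86,384,0,-1.231,0,0,-370,-86,384,0,-1.231,0,0]
  force: 20

```text
clock: 2.55
tcp_pos: [0.4336, -0.1343, 0.2746]
orientation: [-1.571, -0.022, 0.02]
ft_force: [0.3, -0.5, -1.1]
grip_width: 1.0
```

```bash
python3 - <<'E'
from mv import *
shot("top","t1.png"); shot("side","s1.png")
for n in("top","side"):
  for t in ["tin_small_center","tin_medium_center","tin_large_center"]:
    print(n,t,[(round(b["conf"],2),[int(x) for x in b["box"]]) for b in manip.boxes_of(n,t)])
inc((.467,.253,.22,.027))
E
```

```text
top tin_small_center [(0.41, [459, 186, 58, 46])]
top tin_medium_center [(0.89, [327, 211, 23, 52]), (0.79, [426, 84, 32, 48]), (0.67, [315, 148, 53, 43])]
top tin_large_center []
side tin_small_center [(0.77, [354, 180, 43, 30])]
side tin_medium_center [(0.74, [261, 122, 42, 36]), (0.64, [326, 203, 52, 46]), (0.63, [275, 184, 44, 44])]
side tin_large_center []
t 2.95 tcp [ 0.4326 -0.1375  0.2737] rv [-1.571 -0.019  0.02 ] q [-0.555  0.194  1.734 -0.     1.214 -0.579] F [-0.1 -0.1 -0. ] g 1.003
inc [44.0, 53.6, 389.6] [-0.0, -0.003, -0.001] rows>=9.5
```

View pics/t1.png

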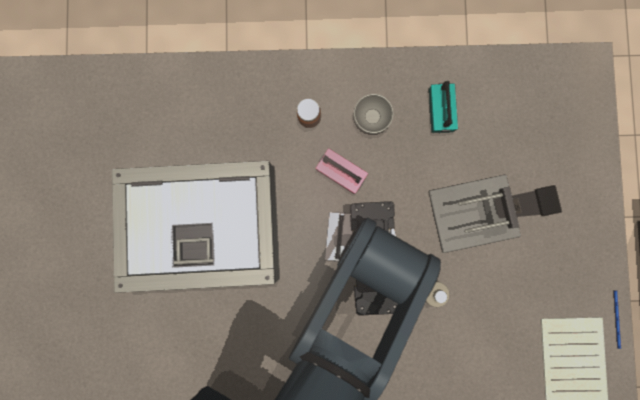

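View pics/s1.png

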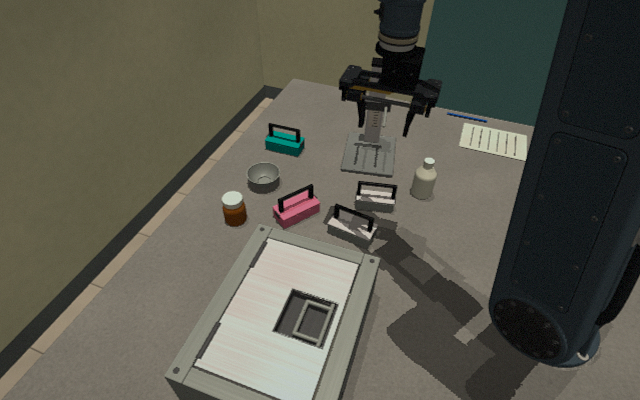

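```bash
python3 - <<'E'
from h import *
ct=shot("top")
print(atz(ct,(192.6,239.4),.128).round(4), "pivot",atz(ct,(193.4,261.4),.128).round(4))
cs=shot("side","s_ring.png",(270,285,70,65),8)
shot("top","t_ring.png",(165,215,60,60),8)
p=np.array([.499,.254]);c,s=np.cos(.027),np.sin(.027)
for a in(-.032,-.080): 
  for b in (-.034,.034):
    w=[p[0]+c*a-s*b,p[1]+s*a+c*b,.124]; print(w,proj(ct,w).round(1),proj(cs,w).round(1), ((proj(ct,w)-[165,215]+.5)*8-.5).round(), ((proj(cs,w)-[270,285]+.5)*8-.5).round())
E
```

```text
[0.4686 0.2535 0.128 ] pivot [0.4192 0.2518 0.128 ]
[np.float64(0.4679295517584947), np.float64(0.21914849721931723), 0.124] [[208.2 239.3]] [[307.8 301.7]] [[349. 198.]] [[306. 137.]]
[np.float64(0.46609377482436376), np.float64(0.2871237127250302), 0.124] [[178.3 240.8]] [[294.4 333.2]] [[110. 210.]] [[199. 389.]]
[np.float64(0.41994704669563854), np.float64(0.21785265467757775), 0.124] [[208.9 260.6]] [[331.7 309.6]] [[354. 368.]] [[497. 200.]]
[np.float64(0.4181112697615076), np.float64(0.2858278701832907), 0.124] [[178.8 262.1]] [[319.6 342.1]] [[114. 380.]] [[400. 460.]]
```

View pics/s_ring.png

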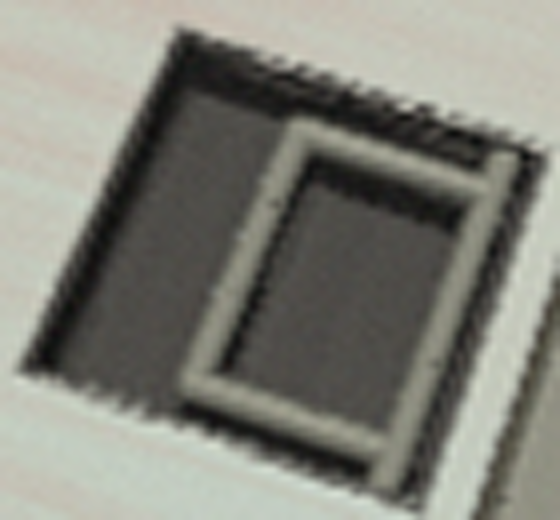

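View pics/t_ring.png

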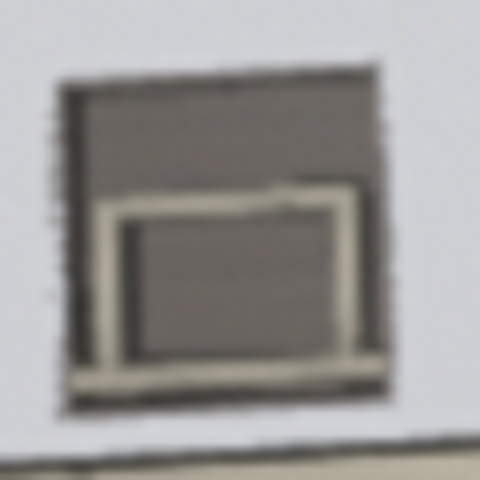

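Request:
apply_moves:
  increments: [44,54,390,0,0,0,0.7,44,54,390,0,0,0,0.7,44,54,390,0,0,0,0.7,44,54,390,0,0,0,0.7,44,54,390,0,0,0,0.7,44,54,390,0,0,0,0.7,44,54,390,0,0,0,0.7,44,54,390,0,0,0,0.7,44,54,390,0,0,0,0.7,44,54,390,0,0,0,0.7,44,54,390,0,0,0,0.7]

```text
clock: 4.02
tcp_pos: [0.4673, 0.2567, 0.2188]
orientation: [-1.569, -0.021, 0.023]
ft_force: [0.1, -0.3, 0.2]
grip_width: 0.318
```

```bash
python3 - <<'E'
from mv import *
inc((.468,.2535,.113,.027))
E
```

```text
t 4.02 tcp [0.4673 0.2567 0.2188] rv [-1.569 -0.021  0.023] q [0.292 0.374 1.633 0.002 1.135 0.263] F [ 0.1 -0.3  0.2] g 0.318
inc [0.7, 105.8, -3.4] [-0.002, 0.001, -0.001] rows>=2.5
```

Request:
apply_moves:
  increments: [0.5,40,-3,0,0,0,0.7,0.5,70,-3,0,0,0,0.7,0.5,85,-3,0,0,0,0.7,0.5,95,-3,0,0,0,0.7,0.5,102,-3,0,0,0,0.7,0.5,105,-3,0,0,0,0.7,0.5,105,-3,0,0,0,0.7]

```text
clock: 4.6
tcp_pos: [0.4684, 0.2534, 0.1139]
orientation: [-1.569, -0.021, 0.022]
ft_force: [0.5, -0.5, -0.3]
grip_width: 0.303
```

```bash
python3 - <<'E'
from mv import *
inc((.468,.2535,.113,.027))
shot("top","t_r2.png",(145,195,100,100),6)
shot("side","s_r2.png",(230,235,130,130),5)
E
```

```text
t 4.6 tcp [0.4684 0.2534 0.1139] rv [-1.569 -0.021  0.022] q [0.285 0.518 1.742 0.002 0.881 0.257] F [ 0.5 -0.5 -0.3] g 0.303
inc [-0.4, 0.9, 0.1] [-0.002, -0.0, -0.001] rows>=0.0
```

View pics/s_r2.png

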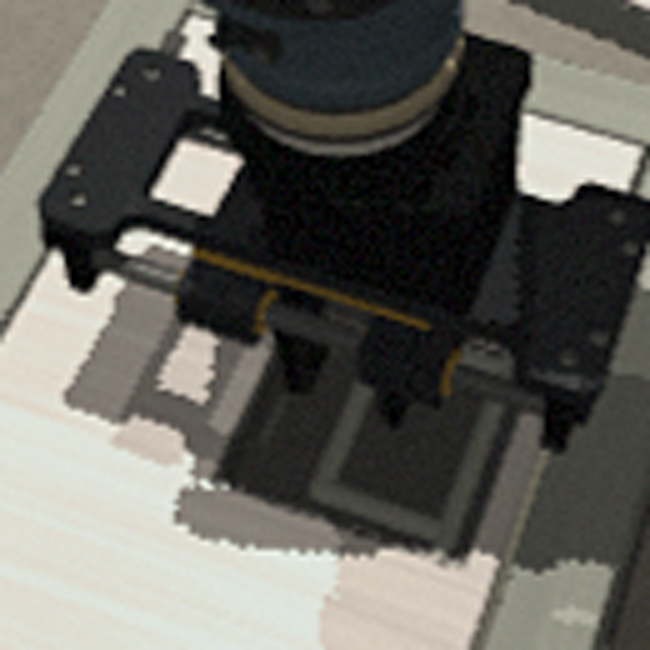

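Request:
apply_moves:
  increments: [0,0,0,0,0,0,1,0,0,0,0,0,0,1,0,0,0,0,0,0,1,0,0,0,0,0,0,1,0,0,0,0,0,0,1,0,0,0,0,0,0,1]
  force: 25

```text
clock: 5.2
tcp_pos: [0.4688, 0.2539, 0.1149]
orientation: [-1.569, -0.022, 0.021]
ft_force: [-1.1, -1.2, -0.4]
grip_width: 0.021
```

```bash
python3 - <<'E'
from mv import *
st()
shot("side","s_r3.png",(230,235,130,130),5)
st()
E
```

```text
t 5.2 tcp [0.4688 0.2539 0.1149] rv [-1.569 -0.022  0.021] q [0.286 0.517 1.742 0.002 0.881 0.257] F [-1.1 -1.2 -0.4] g 0.021
t 5.25 tcp [0.4688 0.2539 0.1148] rv [-1.569 -0.022  0.021] q [0.286 0.517 1.742 0.002 0.881 0.257] F [-0.2 -0.4  0.3] g 0.01
```

View pics/s_r3.png

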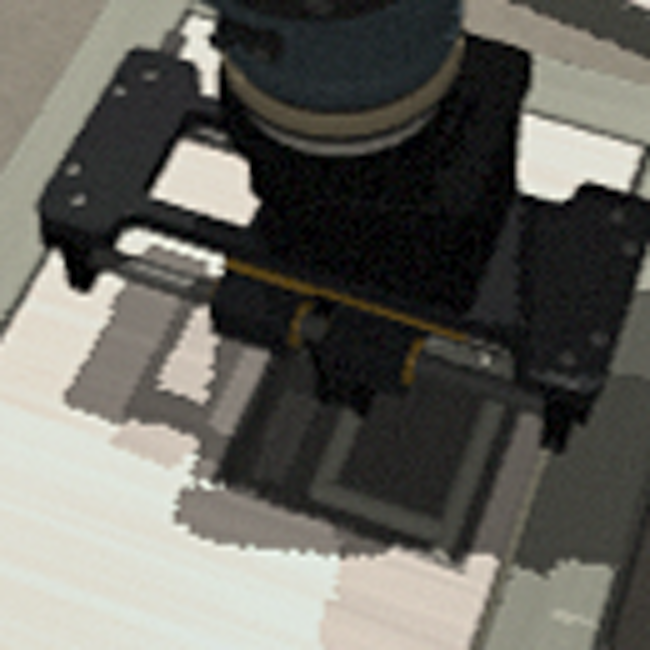

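```bash
python3 - <<'E'
from mv import *
c=shot("side"); t=shot("top")
s=manip.state(); p=np.array(s["tcp_pos"])
f=lambda w:((proj(c,w)-[230,235]+.5)*5-.5).round()
print("tcp",f(p),"grasp",f(p+[0,0,.019]))
for b in(-.034,0,.034): print("bar",f([.4685-b*.027,.2535+b,.124]))
shot("top","t_r3.png",(145,195,100,100),6)
print(((proj(t,p)-[145,195]+.5)*6-.5).round(),((proj(t,[.4685,.2535,.124])-[145,195]+.5)*6-.5).round())
E
```

```text
tcp [[354. 424.]] grasp [[353. 399.]]
bar [[387. 335.]]
bar [[355. 411.]]
bar [[320. 492.]]
[[296. 268.]] [[291. 269.]]
```

View pics/t_r3.png

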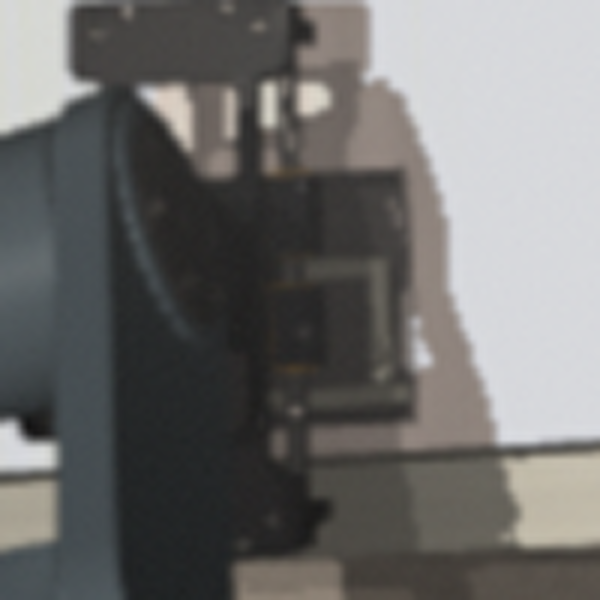

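Request:
apply_moves:
  increments: [0,0,0,0,0,0,0.7,0,0,0,0,0,0,0.7,0,0,0,0,0,0,0.7,0,2,0,0,0,0,0.7,0,4,0,0,0,0,0.7,0,4.5,0,0,0,0,0.7]

```text
clock: 5.9
tcp_pos: [0.4685, 0.2538, 0.1098]
orientation: [-1.569, -0.022, 0.021]
ft_force: [0.5, 0.5, -0.5]
grip_width: 0.287
```

```bash
python3 - <<'E'
from mv import *
st()
shot("side","s_r4.png",(270,280,80,75),8)
shot("top","t_r4.png",(160,215,70,70),8)
E
```

```text
t 5.9 tcp [0.4685 0.2538 0.1098] rv [-1.569 -0.022  0.021] q [0.286 0.525 1.746 0.002 0.87  0.257] F [ 0.5  0.5 -0.5] g 0.287
```

View pics/s_r4.png

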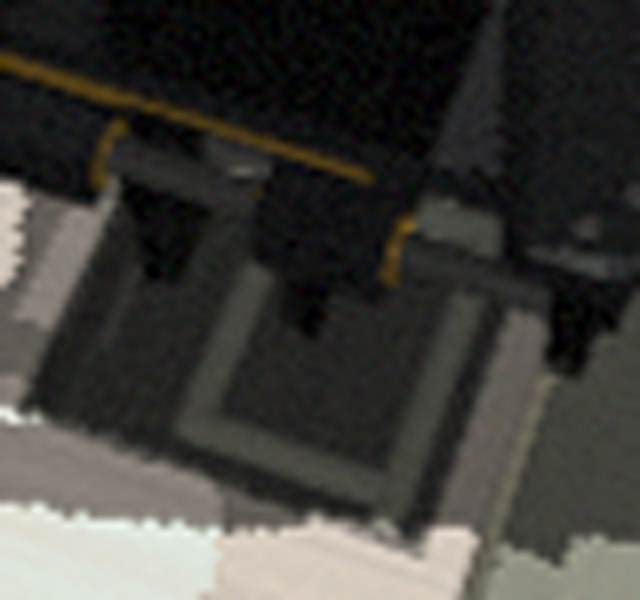

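View pics/t_r4.png

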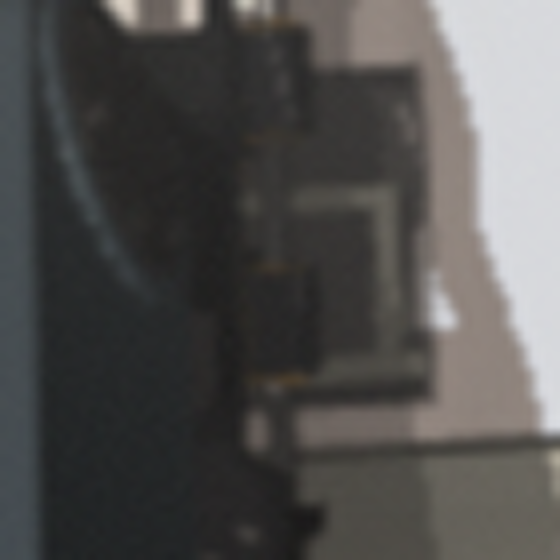

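Request:
apply_moves:
  increments: [0,0,0,0,0,0,1,0,0,0,0,0,0,1,0,0,0,0,0,0,1,0,0,0,0,0,0,1,0,0,0,0,0,0,1,0,0,0,0,0,0,1]
  force: 25

```text
clock: 6.5
tcp_pos: [0.4686, 0.2538, 0.11]
orientation: [-1.569, -0.022, 0.021]
ft_force: [-0.3, -0.2, 0.1]
grip_width: 0.018
```

```bash
python3 - <<'E'
from mv import *
c=shot("side","s_r5.png",(270,280,80,75),8)
s=st()
p=np.array(s["tcp_pos"])
f=lambda w:((proj(c,w)-[270,280]+.5)*8-.5).round()
print("tcp",f(p),f(p+[.014,0,0]),f(p-[.014,0,0]),"bar",f([.4685,.2535,.124]))
E
```

```text
t 6.55 tcp [0.4686 0.2538 0.11  ] rv [-1.569 -0.022  0.021] q [0.286 0.525 1.746 0.002 0.87  0.257] F [0.2 0.7 0.9] g 0.009
tcp [[248. 330.]] [[193. 309.]] [[303. 350.]] bar [[248. 299.]]
```

View pics/s_r5.png

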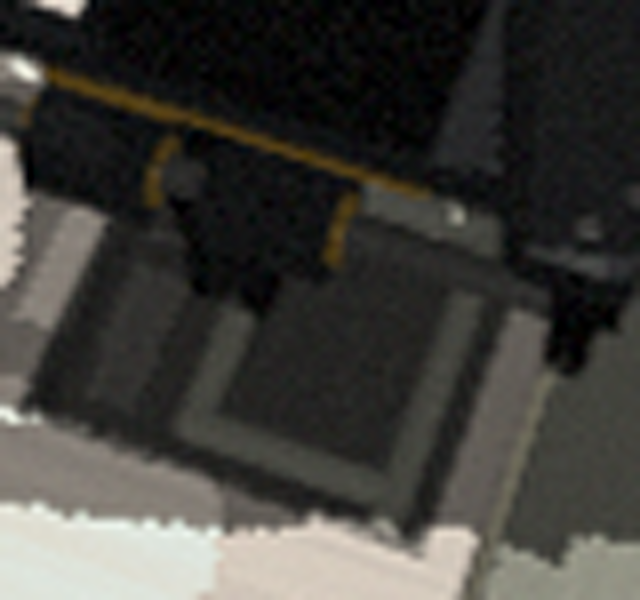

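```bash
python3 - <<'E'
from mv import *
for cam,cr,n in(("side",(270,280,80,75),"s_r6.png"),("top",(160,215,70,70),"t_r6.png")):
    c=manip.read_camera(cam); im=c["pixels"][:,:,::-1]; l,t,w,h=cr
    im=im[t:t+h,l:l+w].astype(float)/255; im=np.clip(im*1.8,0,1)**.5
    cv2.imwrite("pics/"+n,cv2.resize((im*255).astype(np.uint8),None,fx=8,fy=8,interpolation=cv2.INTER_CUBIC))
E
```

```text
(no output)
```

View pics/s_r6.png

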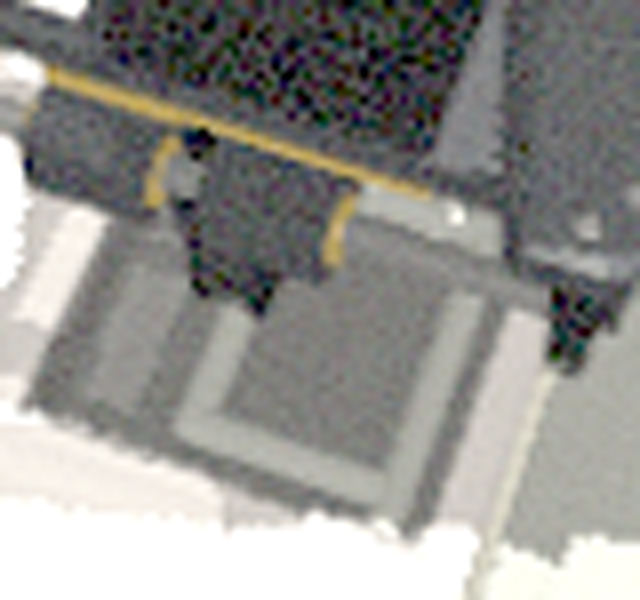

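View pics/t_r6.png

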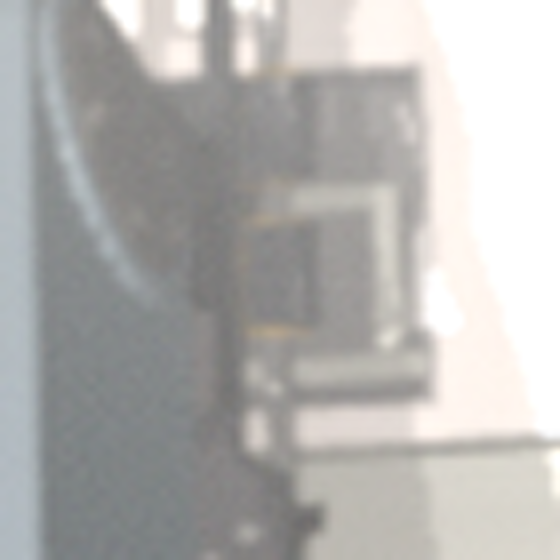

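Request:
apply_moves:
  increments: [0,-3,0,0,0,0,1,-0.5,-6,0,0,0,0,1,-1,-10,0,0,0,0,1,-2,-14,0,0,0,0,1,-2,-14,0,0,0,0,1]

```text
clock: 7.07
tcp_pos: [0.467, 0.254, 0.125]
orientation: [-1.568, -0.023, 0.02]
ft_force: [-0.4, -0.8, -0.1]
grip_width: 0.011
```

```bash
cat >> h.py <<'E'
def gam(cam,fn,cr,sc=8,g=.5,k=1.8):
    c=manip.read_camera(cam); im=c["pixels"][:,:,::-1]; l,t,w,h=cr
    im=im[t:t+h,l:l+w].astype(float)/255; im=np.clip(im*k,0,1)**g
    cv2.imwrite("pics/"+fn,cv2.resize((im*255).astype(np.uint8),None,fx=sc,fy=sc,interpolation=cv2.INTER_CUBIC)); return c
E
python3 - <<'E'
from mv import *
gam("side","s_r7.png",(270,280,80,75)); st()
E
```

```text
t 7.12 tcp [0.4669 0.2539 0.1247] rv [-1.568 -0.023  0.02 ] q [0.287 0.5   1.738 0.002 0.901 0.258] F [-0.3  0.2  0. ] g 0.006
```

View pics/s_r7.png

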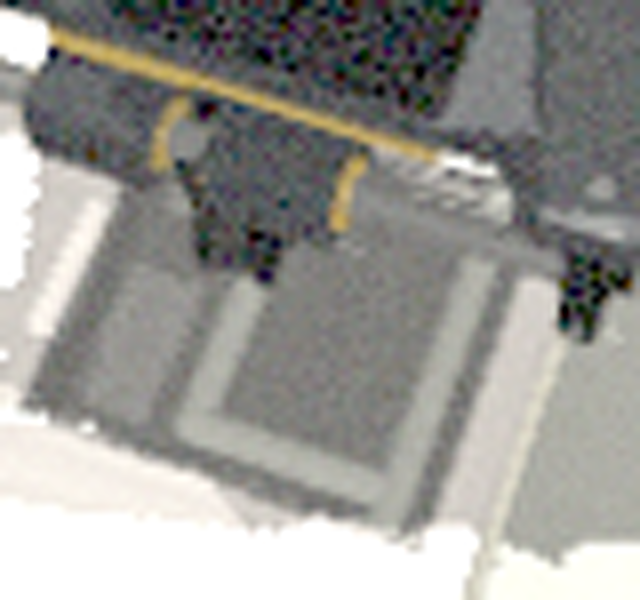

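```bash
python3 - <<'E'
from mv import *
c=shot("side")
p=np.array([.4326,-.1375,.2737])
for dx in(-.05,.05):
  for dz in (0,.019): print(dx,dz,proj(c,p+[dx,dx*.027,dz]).round(1))
im=cv2.imread("pics/s1.png")[60:150,330:450]; im=np.clip(im/255.*1.8,0,1)**.5*255
cv2.imwrite("pics/s1c.png",cv2.resize(im.astype(np.uint8),None,fx=6,fy=6,interpolation=cv2.INTER_CUBIC))
E
```

```text
-0.05 0 [[405.7 143.7]]
-0.05 0.019 [[407.2 136.5]]
0.05 0 [[361.4 134.3]]
0.05 0.019 [[362.2 127.2]]
```

View pics/s1c.png

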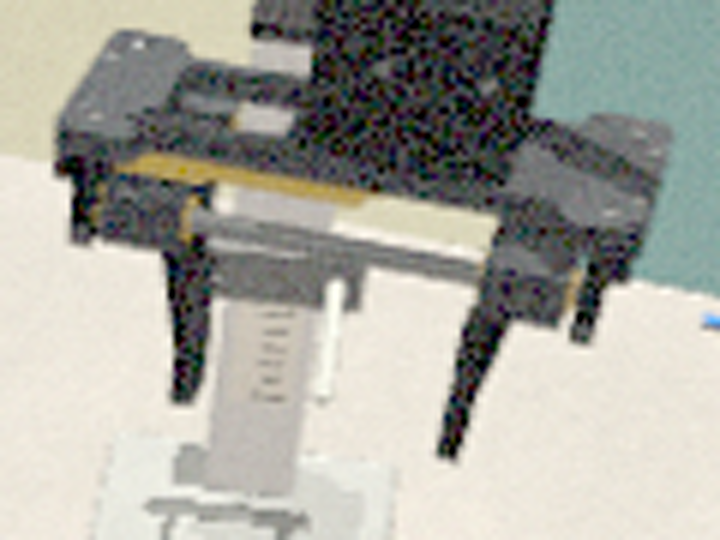

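```bash
python3 - <<'E'
from mv import *
c=shot("side")
print("cam pos",ray(c,(0,0))[0].round(3))
for uv in((360.8,126.7),(404.2,136.3),(358.5,127),(362.5,126),(402.5,136),(406,136)):
    o,d=ray(c,uv)
    for y in(-.1375,-.147,-.128): print(uv,y,(o+d*(y-o[1])/d[1]).round(4))
E
```

```text
cam pos [0.314 0.584 0.787]
(360.8, 126.7) -0.1375 [ 0.4861 -0.1375  0.2923]
(360.8, 126.7) -0.147 [ 0.4883 -0.147   0.2857]
(360.8, 126.7) -0.128 [ 0.4838 -0.128   0.2988]
(404.2, 136.3) -0.1375 [ 0.3888 -0.1375  0.2925]
(404.2, 136.3) -0.147 [ 0.3898 -0.147   0.286 ]
(404.2, 136.3) -0.128 [ 0.3878 -0.128   0.299 ]
(358.5, 127) -0.1375 [ 0.4912 -0.1375  0.2902]
(358.5, 127) -0.147 [ 0.4935 -0.147   0.2836]
(358.5, 127) -0.128 [ 0.4889 -0.128   0.2967]
(362.5, 126) -0.1375 [ 0.4824 -0.1375  0.295 ]
(362.5, 126) -0.147 [ 0.4846 -0.147   0.2885]
(362.5, 126) -0.128 [ 0.4802 -0.128   0.3015]
(402.5, 136) -0.1375 [ 0.3925 -0.1375  0.2923]
(402.5, 136) -0.147 [ 0.3935 -0.147   0.2858]
(402.5, 136) -0.128 [ 0.3915 -0.128   0.2988]
(406, 136) -0.1375 [ 0.3852 -0.1375  0.2942]
(406, 136) -0.147 [ 0.3861 -0.147   0.2878]
(406, 136) -0.128 [ 0.3843 -0.128   0.3007]
```

Request:
apply_moves:
  increments: [0,-25,0,0,0,0,1,0,-25,40,0,0,0,1,0,-25,80,0,0,0,1,0,-25,80,0,0,0,1,0,-15,80,0,0,0,1,0,-10,80,0,0,0,1,0,-7,80,0,0,0,1,0,-4,80,0,0,0,1,0,-4,80,0,0,0,1]

```text
clock: 7.97
tcp_pos: [0.4638, 0.3324, 0.1272]
orientation: [-1.57, -0.019, 0.022]
ft_force: [0.2, 0.1, 0.3]
grip_width: 0.001
```

Request:
apply_moves:
  increments: [0,2,0,0,0,0,1,0,4,0,0,0,0,1,0,4,0,0,0,0,1]

```text
clock: 8.22
tcp_pos: [0.4637, 0.3318, 0.1228]
orientation: [-1.57, -0.018, 0.022]
ft_force: [-0.2, 0.1, -1.0]
grip_width: 0.003
```

Request:
apply_moves:
  increments: [0,2,0,0,0,0,1,0,4,0,0,0,0,1,0,4,0,0,0,0,1]

```text
clock: 8.47
tcp_pos: [0.4635, 0.3317, 0.1184]
orientation: [-1.571, -0.017, 0.022]
ft_force: [-0.7, -0.4, -0.0]
grip_width: 0.005
```

Request:
apply_moves:
  increments: [0,2,0,0,0,0,1,0,4,0,0,0,0,1,0,4,0,0,0,0,1]

```text
clock: 8.72
tcp_pos: [0.4632, 0.3316, 0.114]
orientation: [-1.571, -0.017, 0.023]
ft_force: [0.2, 0.0, -0.5]
grip_width: 0.009
```

Request:
apply_moves:
  increments: [0,2,0,0,0,0,1,0,4,0,0,0,0,1,0,4,0,0,0,0,1]

```text
clock: 8.97
tcp_pos: [0.4628, 0.3315, 0.1096]
orientation: [-1.571, -0.016, 0.023]
ft_force: [0.1, 0.6, 0.3]
grip_width: 0.005
```

Request:
apply_moves:
  increments: [0,2,0,0,0,0,1,0,3,0,0,0,0,1,0,3,0,0,0,0,1]

```text
clock: 9.22
tcp_pos: [0.4626, 0.3314, 0.1062]
orientation: [-1.571, -0.016, 0.024]
ft_force: [0.2, -0.3, 0.1]
grip_width: 0.005
```

Request:
apply_moves:
  increments: [0,2,0,0,0,0,1,0,3,0,0,0,0,1,0,3,0,0,0,0,1]

```text
clock: 9.47
tcp_pos: [0.4624, 0.3313, 0.103]
orientation: [-1.572, -0.016, 0.024]
ft_force: [0.5, -0.5, -0.2]
grip_width: 0.004
```

```bash
python3 - <<'E'
from mv import *
st(); gam("side","s_t.png",(230,270,110,110),6,.7,1.3)
E
```

```text
t 9.47 tcp [0.4624 0.3313 0.103 ] rv [-1.572 -0.016  0.024] q [0.424 0.576 1.655 0.002 0.915 0.398] F [ 0.5 -0.5 -0.2] g 0.004
```

View pics/s_t.png

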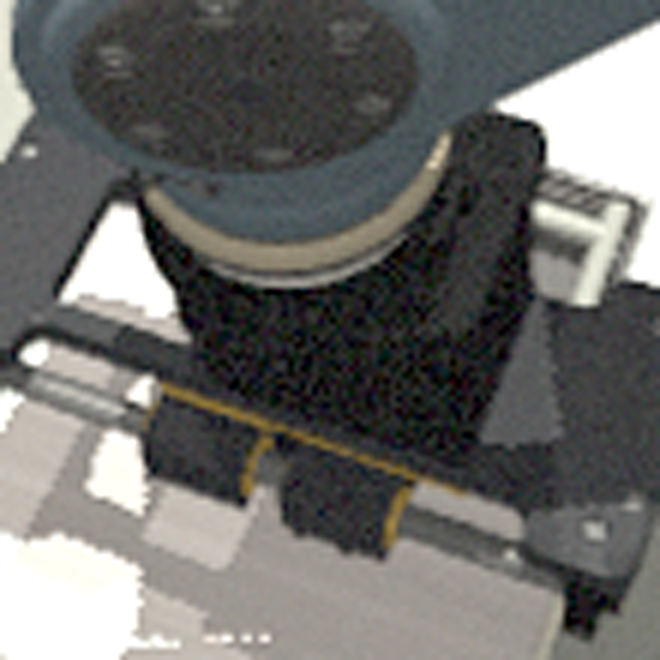

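```bash
python3 - <<'E'
from mv import *
c=gam("side","s_t2.png",(250,320,70,70),8,.6,1.5); s=st(); p=np.array(s["tcp_pos"])
f=lambda w:((proj(c,w)-[250,320]+.5)*8-.5).round()
for z in(0,.019,.027,.038,.051+.019): print(z,f(p+[0,0,z]))
shot("top","t_t2.png",(80,150,220,150),3.5)
E
```

```text
t 9.57 tcp [0.4626 0.3313 0.1032] rv [-1.571 -0.016  0.024] q [0.424 0.576 1.655 0.002 0.915 0.398] F [ 0.5  0.5 -0.1] g 0.005
0 [[295. 336.]]
0.019 [[292. 299.]]
0.027 [[290. 282.]]
0.038 [[287. 260.]]
0.06999999999999999 [[280. 191.]]
```

View pics/s_t2.png

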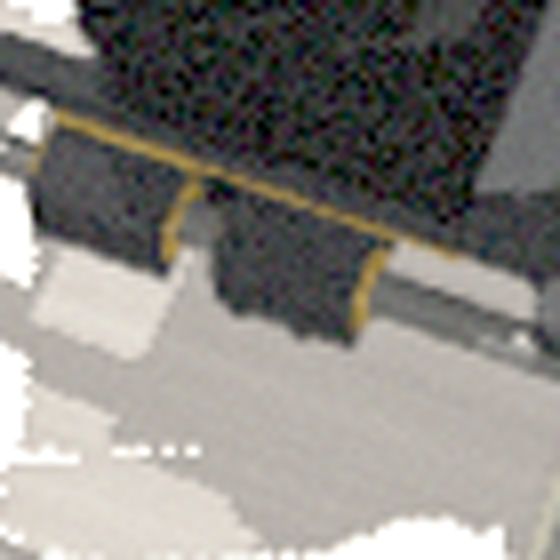

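View pics/t_t2.png

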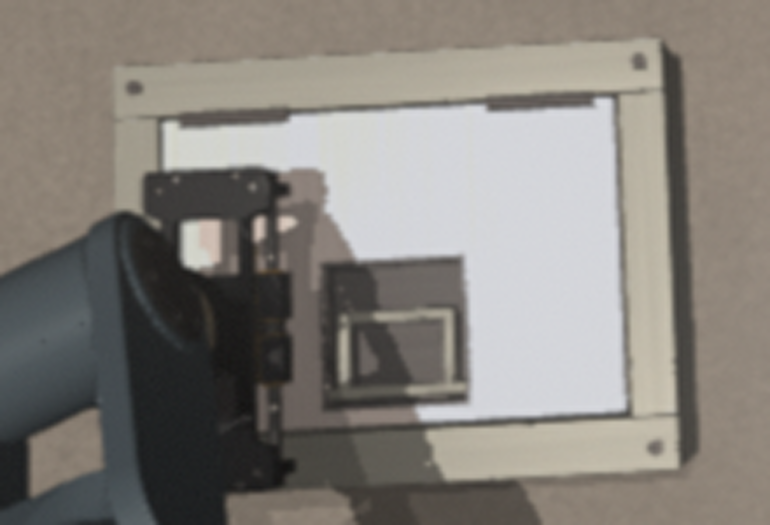

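Request:
apply_moves:
  increments: [0,2,0,0,0,0,1,0,3,0,0,0,0,1,0,3,0,0,0,0,1]

```text
clock: 9.87
tcp_pos: [0.463, 0.3315, 0.1022]
orientation: [-1.571, -0.017, 0.023]
ft_force: [-2.7, -1.5, 11.4]
grip_width: 0.006
```

Request:
apply_moves:
  increments: [0,2,0,0,0,0,1,0,3,0,0,0,0,1,0,3,0,0,0,0,1]

```text
clock: 10.12
tcp_pos: [0.463, 0.3316, 0.1021]
orientation: [-1.571, -0.018, 0.022]
ft_force: [-3.9, -3.1, 18.5]
grip_width: 0.008
```

Request:
apply_moves:
  increments: [0,2,0,0,0,0,1,0,3,0,0,0,0,1,0,3,0,0,0,0,1]

```text
clock: 10.37
tcp_pos: [0.463, 0.3316, 0.1021]
orientation: [-1.571, -0.019, 0.022]
ft_force: [-3.6, -2.8, 17.9]
grip_width: 0.001
```

```bash
cat >> mv.py <<'E'
OFF=.0275
_inc=inc
def inc(*wps):
    _inc(*[(w[0],w[1],w[2]-OFF)+tuple(w[3:]) for w in wps])
E
python3 - <<'E'
from mv import *
inc((.463,.3316,.155,.027),(.466,.253,.155,.027),(.466,.253,.111,.027))
E
```

```text
t 10.37 tcp [0.463  0.3316 0.1021] rv [-1.571 -0.019  0.022] q [4.250e-01 5.770e-01 1.658e+00 1.000e-03 9.080e-01 3.980e-01] F [-3.6 -2.8 17.9] g 0.001
inc [-0.1, -25.4, 0.0] [-0.0, -0.001, -0.002] rows>=0.6
inc [0.9, -25.4, -78.6] [-0.0, -0.001, -0.002] rows>=1.9
inc [0.9, 18.6, -78.6] [-0.0, -0.001, -0.002] rows>=1.1
```

Request:
apply_moves:
  increments: [0,-25,0,0,0,0,0.7,1,-25,-40,0,0,0,0.7,1,-25,-79,0,0,0,0.7,1,-25,-79,0,0,0,0.7,1,-10,-79,0,0,0,0.7,1,5,-79,0,0,0,0.7,1,12,-79,0,0,0,0.7,1,18,-79,0,0,0,0.7,1,18,-79,0,0,0,0.7,1,18,-79,0,0,0,0.7]

```text
clock: 11.2
tcp_pos: [0.466, 0.2529, 0.084]
orientation: [-1.571, -0.019, 0.022]
ft_force: [-0.2, 0.0, 0.4]
grip_width: 0.301
```

Request:
apply_moves:
  increments: [0,0,0,0,0,0,1,0,0,0,0,0,0,1,0,0,0,0,0,0,1,0,0,0,0,0,0,1,0,0,0,0,0,0,1,0,0,0,0,0,0,1]
  force: 30

```text
clock: 11.7
tcp_pos: [0.4689, 0.2533, 0.0848]
orientation: [-1.57, -0.024, 0.018]
ft_force: [5.5, 0.1, 0.7]
grip_width: 0.078
```

Request:
apply_moves:
  increments: [-0.5,-7,0,0,0,0,1,-2,-14,0,0,0,0,1,-6,-23,0,0,0,0,1,-11,-31,0,0,0,0,1,-18,-37.5,0,0,0,0,1,-26,-43,0,0,0,0,1,-35,-46,0,0,0,0,1,-44.5,-48,0,0,0,0,1,-44.5,-48,0,0,0,0,1,-44.5,-48,0,0,0,0,1,-44.5,-48,0,0,0,0,1]

```text
clock: 12.62
tcp_pos: [0.4257, 0.2524, 0.1359]
orientation: [-1.569, -0.029, 0.014]
ft_force: [2.5, -0.4, 12.6]
grip_width: 0.077
```

```bash
python3 - <<'E'
from mv import *
st(); gam("side","s_u.png",(180,230,170,150),4.5,.7,1.3)
E
```

```text
t 12.62 tcp [0.4257 0.2524 0.1359] rv [-1.569 -0.029  0.014] q [ 3.100e-01  4.380e-01  1.822e+00 -1.000e-03  8.720e-01  2.830e-01] F [ 2.5 -0.4 12.6] g 0.077
```

View pics/s_u.png

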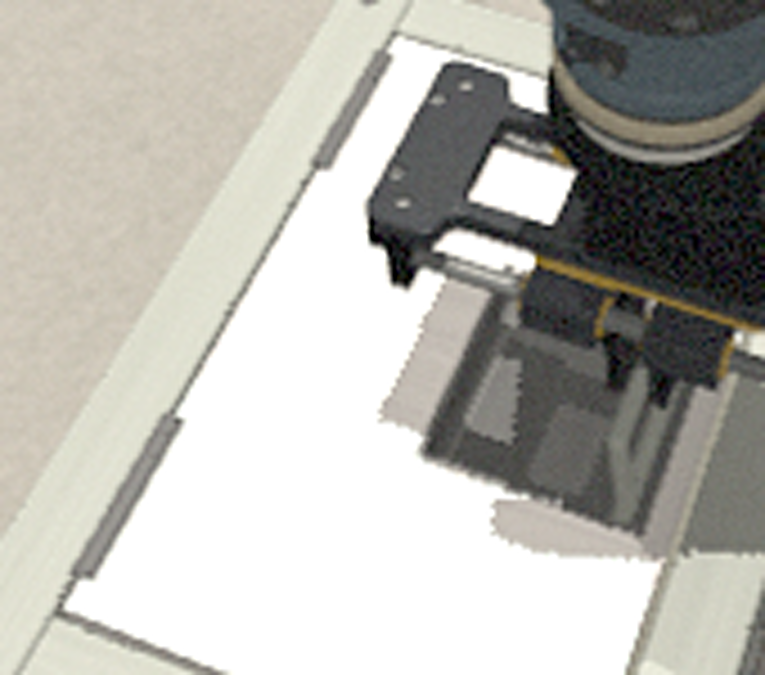

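Request:
apply_moves:
  increments: [0,0,0,0,0,0,0.75,0,0,0,0,0,0,0.75,0,4,0,0,0,0,0.75,0,8,0,0,0,0,0.75,0,8,0,0,0,0,0.75,0,8,0,0,0,0,1,0,8,0,0,0,0,1,0,8,0,0,0,0,1,0,8,0,0,0,0,1,0,8,0,0,0,0,1]
  force: 40

```text
clock: 13.5
tcp_pos: [0.4256, 0.2524, 0.1276]
orientation: [-1.569, -0.029, 0.014]
ft_force: [0.1, -0.3, -2.6]
grip_width: 0.07
```

```bash
python3 - <<'E'
from mv import *
s=st(); gam("side","s_u2.png",(280,280,80,75),8,.7,1.3)
E
```

```text
t 13.5 tcp [0.4256 0.2524 0.1276] rv [-1.569 -0.029  0.014] q [ 3.100e-01  4.520e-01  1.829e+00 -1.000e-03  8.510e-01  2.830e-01] F [ 0.1 -0.3 -2.6] g 0.07
```

View pics/s_u2.png

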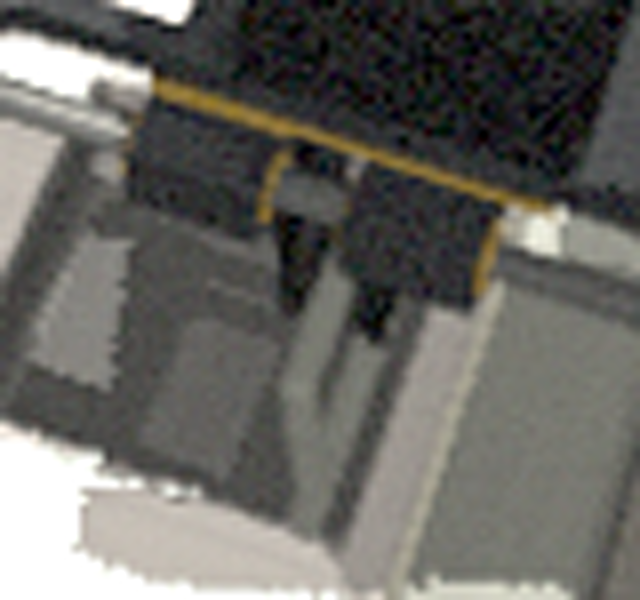

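```bash
cat > hatch.py <<'E'
from mv import *
DY=.027
def bar(phi,th):
    u=np.array([-np.cos(phi),np.sin(phi)]); n=np.array([np.sin(phi),np.cos(phi)])
    return np.array([.105,.0])+.185*u-.006*n+.048*(-np.cos(th)*u+np.sin(th)*n)   # deck x, z rel deck top
def path(ref,refang,angs):
    """ref tcp at refang; rows in tool axes from the present pose"""
    s=st(); r0=R.from_rotvec(s["orientation"]); p0=np.array(s["tcp_pos"]); rt=tgt(DY); v=(r0.inv()*rt).as_rotvec()
    print("rot to level",v.round(3))
    b0=bar(*refang); out=[]
    for a in angs:
        d=bar(*a)-b0; w=np.array(ref)+[d[0]*np.cos(DY),d[0]*np.sin(DY),d[1]]
        out.append((r0.inv().apply(w-p0)*1000).round(0).astype(int).tolist())
    print(out)
E
python3 - <<'E'
from hatch import *
N=44
ph=np.linspace(0,1.6,N+1)[1:]; th=1.43+(2.0-1.43)*np.minimum(ph/1.2,1)
ref=(.4256,.2524,.1276)
for k in range(0,N,11): path(ref,(0,1.43),list(zip(ph,th))[k:k+11]); break
for a in [(0,1.43),(.8,1.81),(1.2,2.),(1.6,2.)]:
    d=bar(*a)-bar(0,1.43); print(a,np.array(ref)+[d[0],d[0]*.027,d[1]], bar(*a))
E
```

```text
t 13.55 tcp [0.4256 0.2524 0.1276] rv [-1.569 -0.029  0.014] q [ 3.100e-01  4.520e-01  1.829e+00 -1.000e-03  8.510e-01  2.830e-01] F [ 0.1  0.1 -2.6] g 0.078
rot to level [-0.002  0.     0.009]
[[1, -7, 0], [2, -13, 0], [3, -20, 0], [5, -26, 0], [7, -33, 0], [9, -39, 0], [11, -45, 0], [14, -52, 0], [16, -58, 0], [19, -64, 0], [23, -70, 0]]
(0, 1.43) [0.4256 0.2524 0.1276] [-0.07326408  0.04152502]
(0.8, 1.81) [0.49619852 0.25430616 0.25525355] [-0.00266556  0.16917857]
(1.2, 2.0) [0.56467759 0.25615509 0.29076116] [0.0658135  0.20468618]
(1.6, 2.0) [0.64747948 0.25839075 0.28986338] [0.1486154  0.20378839]
```

Request:
apply_moves:
  increments: [1,-7,0,0,0,0,1,2,-13,0,0,0,0,1,3,-20,0,0,0,0,1,5,-26,0,0,0,0,1,7,-33,0,0,0,0,1,9,-39,0,0,0,0,1,11,-45,0,0,0,0,1,14,-52,0,0,0,0,1,16,-58,0,0,0,0,1,19,-64,0,0,0,0,1,23,-70,0,0,0,0,1]

```text
clock: 14.47
tcp_pos: [0.4449, 0.2528, 0.1979]
orientation: [-1.569, -0.024, 0.019]
ft_force: [-6.0, 3.3, -7.4]
grip_width: 0.075
```

```bash
cat > hp.py <<'E'
from hatch import *
import sys
N=44
ph=np.linspace(0,1.6,N+1)[1:]; th=1.43+(2.0-1.43)*np.minimum(ph/1.2,1)
k=int(sys.argv[1]); path((.4256,.2524,.1276),(0,1.43),list(zip(ph,th))[k:k+11])
E
python3 hp.py 11; python3 - <<'E'
from mv import *
gam("side","s_h1.png",(130,180,220,200),3.4,.7,1.3)
E
```

```text
t 14.47 tcp [0.4449 0.2528 0.1979] rv [-1.569 -0.024  0.019] q [2.980e-01 3.700e-01 1.712e+00 1.000e-03 1.057e+00 2.700e-01] F [-6.   3.3 -7.4] g 0.075
rot to level [-0.002  0.     0.003]
[[6, -6, 0], [10, -11, 0], [14, -17, 0], [18, -23, 0], [22, -28, 0], [26, -33, 0], [31, -38, 0], [36, -43, 0], [41, -48, 0], [46, -53, 0], [51, -57, 0]]
```

View pics/s_h1.png

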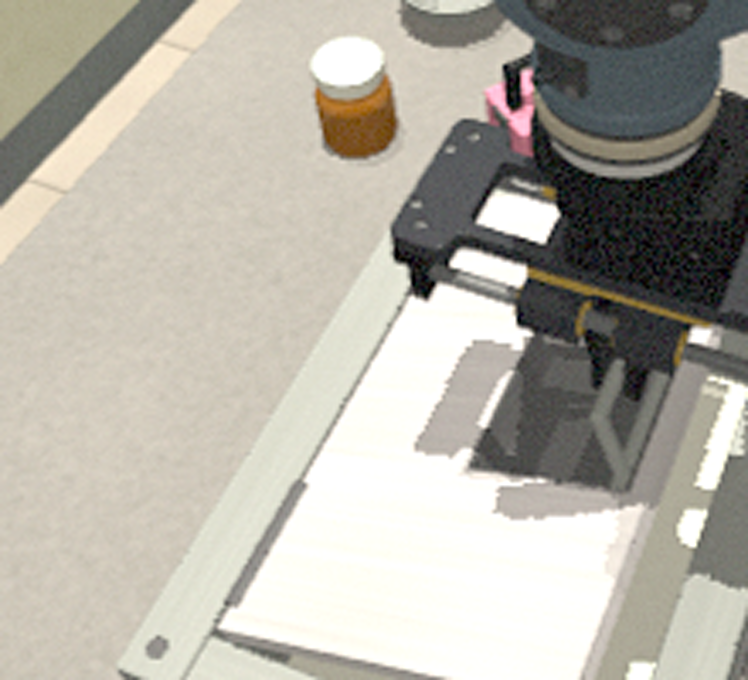

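The hatch lifts with the ring (open gap along the near edge at about (690,450) in the crop). Continuing.

Request:
apply_moves:
  increments: [6,-6,0,0,0,0,1,10,-11,0,0,0,0,1,14,-17,0,0,0,0,1,18,-23,0,0,0,0,1,22,-28,0,0,0,0,1,26,-33,0,0,0,0,1,31,-38,0,0,0,0,1,36,-43,0,0,0,0,1,41,-48,0,0,0,0,1,46,-53,0,0,0,0,1,51,-57,0,0,0,0,1]

```text
clock: 15.43
tcp_pos: [0.4942, 0.2543, 0.2568]
orientation: [-1.569, -0.021, 0.022]
ft_force: [-6.9, 1.8, -5.3]
grip_width: 0.073
```

```bash
python3 hp.py 22
```

```text
t 15.43 tcp [0.4942 0.2543 0.2568] rv [-1.569 -0.021  0.022] q [0.273 0.365 1.531 0.002 1.246 0.245] F [-6.9  1.8 -5.3] g 0.073
rot to level [-0.002  0.    -0.001]
[[7, -3, 0], [13, -7, 0], [19, -11, 0], [25, -14, 0], [31, -18, 0], [37, -21, 0], [44, -24, 0], [50, -27, 0], [57, -29, 0], [64, -32, 0], [70, -34, 0]]
```

Request:
apply_moves:
  increments: [7,-3,0,0,0,0,1,13,-7,0,0,0,0,1,19,-11,0,0,0,0,1,25,-14,0,0,0,0,1,31,-18,0,0,0,0,1,37,-21,0,0,0,0,1,44,-24,0,0,0,0,1,50,-27,0,0,0,0,1,57,-29,0,0,0,0,1,64,-32,0,0,0,0,1,70,-34,0,0,0,0,1]

```text
clock: 16.35
tcp_pos: [0.5619, 0.2564, 0.2918]
orientation: [-1.568, -0.017, 0.026]
ft_force: [-6.8, 2.0, -1.9]
grip_width: 0.074
```

```bash
python3 hp.py 33;  python3 - <<'E'
from mv import *
gam("side","s_h2.png",(130,130,250,230),3,.7,1.3)
E
```

```text
t 16.35 tcp [0.5619 0.2564 0.2918] rv [-1.568 -0.017  0.026] q [0.245 0.429 1.325 0.004 1.393 0.217] F [-6.8  2.  -1.9] g 0.074
rot to level [-0.002  0.001 -0.006]
[[10, 0, 0], [18, -1, 0], [25, -2, 0], [33, -3, 0], [40, -3, 0], [48, -3, 0], [55, -3, 0], [63, -2, 0], [71, -1, 0], [78, 0, 0], [86, 1, 0]]
```

View pics/s_h2.png

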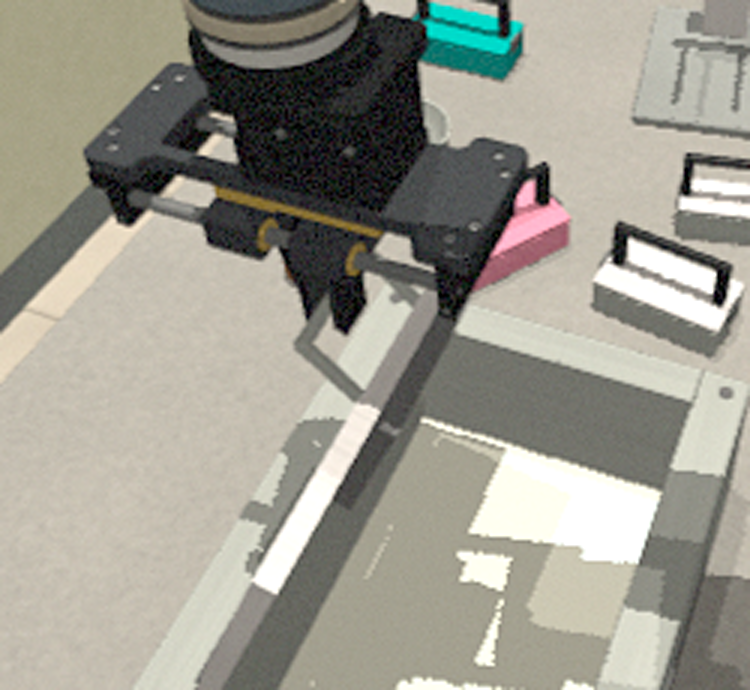

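Request:
apply_moves:
  increments: [10,0,0,0,0,0,1,18,-1,0,0,0,0,1,25,-2,0,0,0,0,1,33,-3,0,0,0,0,1,40,-3,0,0,0,0,1,48,-3,0,0,0,0,1,55,-3,0,0,0,0,1,63,-2,0,0,0,0,1,71,-1,0,0,0,0,1,78,0,0,0,0,0,1,86,1,0,0,0,0,1,86,1,0,0,0,0,1]

```text
clock: 17.4
tcp_pos: [0.6506, 0.2592, 0.2936]
orientation: [-1.567, -0.021, 0.022]
ft_force: [-2.5, 2.2, 1.9]
grip_width: 0.075
```

```bash
python3 - <<'E'
from mv import *
st();gam("side","s_h3.png",(130,130,250,230),3,.7,1.3)
gam("top","t_h3.png",(80,100,260,210),3,.7,1.3)
E
```

```text
t 17.4 tcp [0.6506 0.2592 0.2936] rv [-1.567 -0.021  0.022] q [0.218 0.556 1.099 0.004 1.487 0.19 ] F [-2.5  2.2  1.9] g 0.075
```

View pics/s_h3.png

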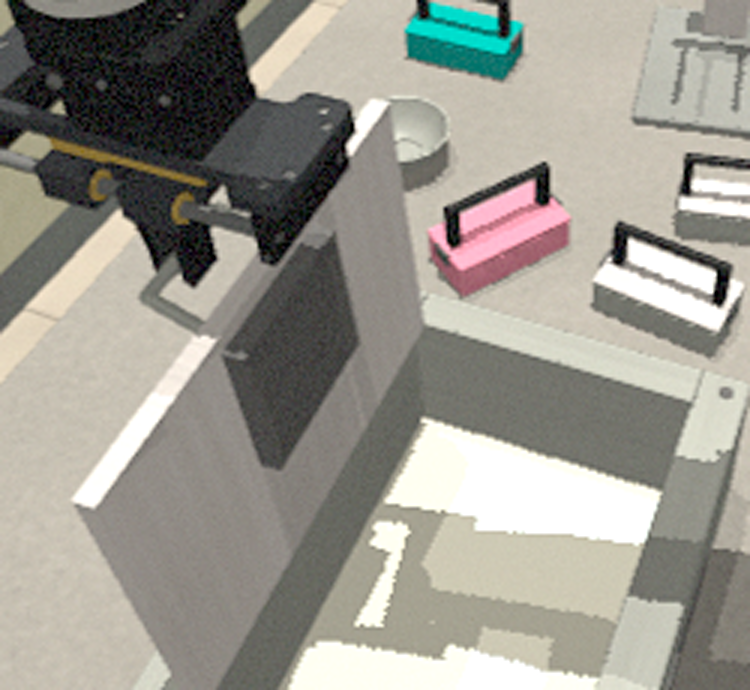

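View pics/t_h3.png

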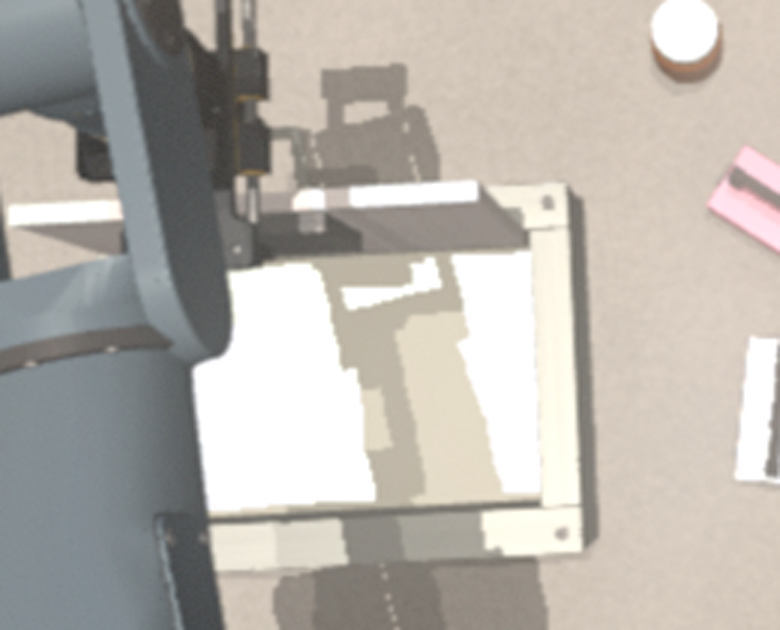

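Request:
apply_moves:
  increments: [0,0,0,0,0,0,0.75,0,0,0,0,0,0,0.75,0,0,0,0,0,0,0.75,0,-15,0,0,0,0,0.75,0,-40,0,0,0,0,0.75,0,-75,0,0,0,0,0.75,0,-100,0,0,0,0,0.75,0,-100,0,0,0,0,0.75]

```text
clock: 18.17
tcp_pos: [0.6539, 0.2588, 0.4018]
orientation: [-1.565, -0.034, 0.008]
ft_force: [0.5, -0.4, 1.0]
grip_width: 0.249
```

```bash
python3 - <<'E'
from mv import *
st();gam("side","s_h4.png",(0,0,640,400),1.2,.7,1.3)
for n in("top","side"):
  shot(n)
  for t in ["tin_small_center","tin_medium_center"]:
    print(n,t,[(round(b["conf"],2),[int(x) for x in b["box"]]) for b in manip.boxes_of(n,t)])
E
```

```text
t 18.17 tcp [0.6539 0.2588 0.4018] rv [-1.565 -0.034  0.008] q [0.217 0.504 0.915 0.003 1.705 0.191] F [ 0.5 -0.4  1. ] g 0.249
top tin_small_center [(0.88, [372, 225, 25, 45])]
top tin_medium_center [(0.95, [327, 211, 27, 50]), (0.82, [318, 147, 51, 41]), (0.6, [430, 78, 26, 55])]
side tin_small_center [(0.66, [358, 179, 42, 32]), (0.6, [154, 163, 226, 236])]
side tin_medium_center [(0.94, [326, 204, 53, 43]), (0.79, [270, 183, 49, 45]), (0.62, [264, 121, 41, 37]), (0.43, [177, 195, 43, 45])]
```

View pics/s_h4.png

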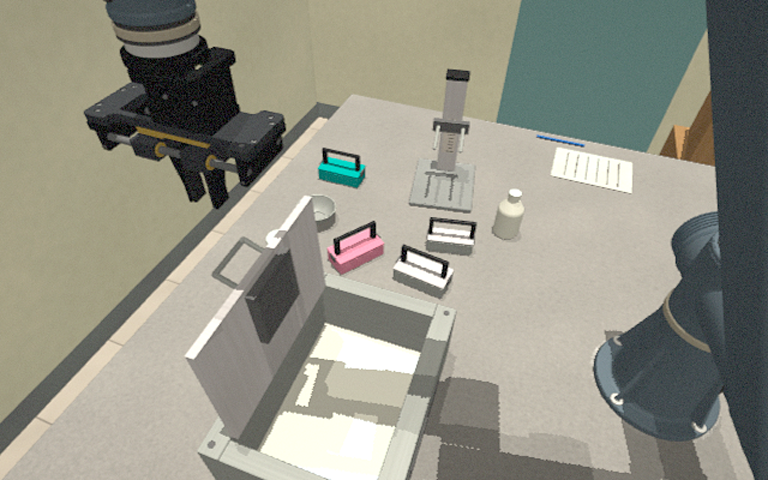

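```bash
cat > tin.py <<'E'
from mv import *
def fitquad(cam,box,z,L,W,name=None,pad=6):
    """white lid rectangle from a picture -> centre, yaw of the long side"""
    c=manip.read_camera(cam); im=c["pixels"].astype(int); l,t,w,h=[int(v) for v in box]
    sub=im[t-pad:t+h+pad,l-pad:l+w+pad]; return c,sub
def model_fit(c,L,W,x0,lidz=.038):
    from scipy.optimize import minimize
    im=c["pixels"].astype(float); V=im.min(2); 
    # mask lid: bright & unsaturated
    sat=im.max(2)-im.min(2); m=((V>150)&(sat<40)).astype(np.uint8)
    return m
E
python3 - <<'E'
from mv import *
c=shot("top"); im=c["pixels"].astype(int)
for (l,t,w,h),L,W in(((372,225,25,45),.104,.044),((327,211,27,50),.117,.060)):
    sub=im[t-5:t+h+5,l-5:l+w+5]; mn=sub.min(2)
    m=((mn>140)).astype(np.uint8); n,lab,stt,_=cv2.connectedComponentsWithStats(m)
    ys,xs=np.nonzero(m); pts=np.stack([xs,ys],1).astype(np.float32)
    # keep comps >30
    keep=[i for i in range(1,n) if stt[i,4]>30]; sel=np.isin(lab,keep); ys,xs=np.nonzero(sel)
    w3=np.array([atz(c,(x+l-5,y+t-5),.038)[:2] for x,y in zip(xs,ys)]).astype(np.float32)
    (cx,cy),(a,b),ang=cv2.minAreaRect(w3*1000); print("rect mm",cx,cy,a,b,ang, "n",len(xs))
    # handle dark pixels
    d=(sub.max(2)<75)&(cv2.dilate(sel.astype(np.uint8),np.ones((7,7)))>0); ys,xs=np.nonzero(d)
    h3=np.array([atz(c,(x+l-5,y+t-5),.085)[:2] for x,y in zip(xs,ys)]).astype(np.float32)
    print("handle",cv2.minAreaRect(h3*1000),len(xs))
inc((.4397,-.2002,.2,-1.363),(.4397,-.2002,.064,-1.363))
E
```

```text
rect mm 440.2453918457031 -200.3512725830078 104.62068176269531 45.53144454956055 12.194581985473633 n 554
handle ((441.5221862792969, -196.5004119873047), (103.485595703125, 10.249289512634277), 12.253973960876465) 140
rect mm 467.1462707519531 -78.9574966430664 62.94729995727539 119.42520904541016 83.02680969238281 n 1069Traceback (most recent call last):
  File "<stdin>", line 14, in <module>
cv2.error: OpenCV(4.12.0) /io/opencv/modules/imgproc/src/convhull.cpp:143: error: (-215:Assertion failed) total >= 0 && (depth == CV_32F || depth == CV_32S) in function 'convexHull'
```

```bash
python3 - <<'E'
from mv import *
inc((.4405,-.1995,.2,.2128-1.5708))
E
```

```text
t 18.57 tcp [0.65   0.2585 0.3919] rv [-1.568 -0.02   0.023] q [0.218 0.511 0.928 0.003 1.704 0.191] F [0.6 1.  1. ] g 0.25
inc [-221.6, 218.3, -452.9] [-0.002, 1.385, -0.003] rows>=13.2
```

Request:
apply_moves:
  increments: [-222,-10,-453,0,1.385,0,0.5,-222,-10,-453,0,1.385,0,0.5,-222,-10,-453,0,1.385,0,0.5,-222,-10,-453,0,1.385,0,0.5,-222,-10,-453,0,1.385,0,0.5,-222,-10,-453,0,1.385,0,0.5,-222,30,-453,0,1.385,0,0.5,-222,70,-453,0,1.385,0,0.5,-222,110,-453,0,1.385,0,0.5,-222,150,-453,0,1.385,0,0.5,-222,185,-453,0,1.385,0,0.5,-222,218,-453,0,1.385,0,0.5]

```text
clock: 19.57
tcp_pos: [0.4634, -0.1505, 0.2633]
orientation: [-1.299, 1.055, -1.055]
ft_force: [0.3, 0.1, 0.1]
grip_width: 0.499
```

```bash
python3 - <<'E'
from mv import *
inc((.4405,-.1995,.2,.2128-1.5708),(.4405,-.1995,.064,.2128-1.5708))
E
```

```text
t 19.57 tcp [ 0.4634 -0.1505  0.2633] rv [-1.299  1.055 -1.055] q [-5.450e-01  2.560e-01  1.679e+00  1.000e-03  1.206e+00  8.180e-01] F [0.3 0.1 0.1] g 0.499
inc [43.3, 90.8, -32.6] [-0.001, -0.006, -0.001] rows>=2.5
inc [43.4, 226.8, -32.7] [-0.001, -0.006, -0.001] rows>=3.3
```

Request:
apply_moves:
  increments: [43,90,-33,0,0,0,0.5,43,90,-33,0,0,0,0.5,43,90,-33,0,0,0,0.5,43,130,-33,0,0,0,0.5,43,160,-33,0,0,0,0.5,43,160,-33,0,0,0,0.5,43,160,-33,0,0,0,0.5]

```text
clock: 20.15
tcp_pos: [0.4389, -0.1985, 0.1021]
orientation: [-1.299, 1.059, -1.051]
ft_force: [0.9, -0.7, -0.1]
grip_width: 0.499
```

```bash
python3 - <<'E'
from mv import *
inc((.4405,-.1995,.064,.2128-1.5708))
gam("side","s_g1.png",(310,100,140,120),5.5,.7,1.3)
gam("top","t_g1.png",(310,170,140,120),5.5,.7,1.3)
E
```

```text
t 20.15 tcp [ 0.4389 -0.1985  0.1021] rv [-1.299  1.059 -1.051] q [-0.658  0.487  1.873  0.002  0.787  0.704] F [ 0.9 -0.7 -0.1] g 0.499
inc [1.6, 65.5, 1.4] [0.002, -0.006, -0.004] rows>=1.6
```

View pics/s_g1.png

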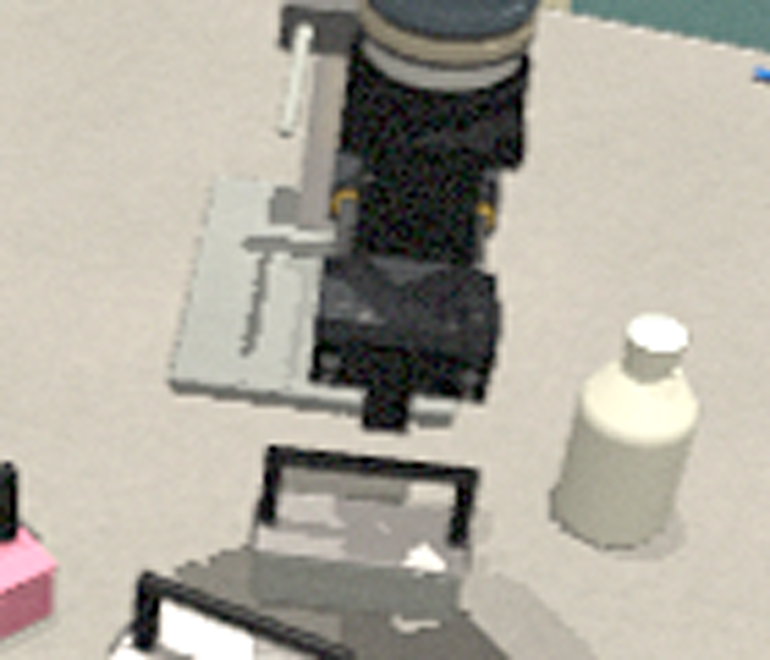

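View pics/t_g1.png

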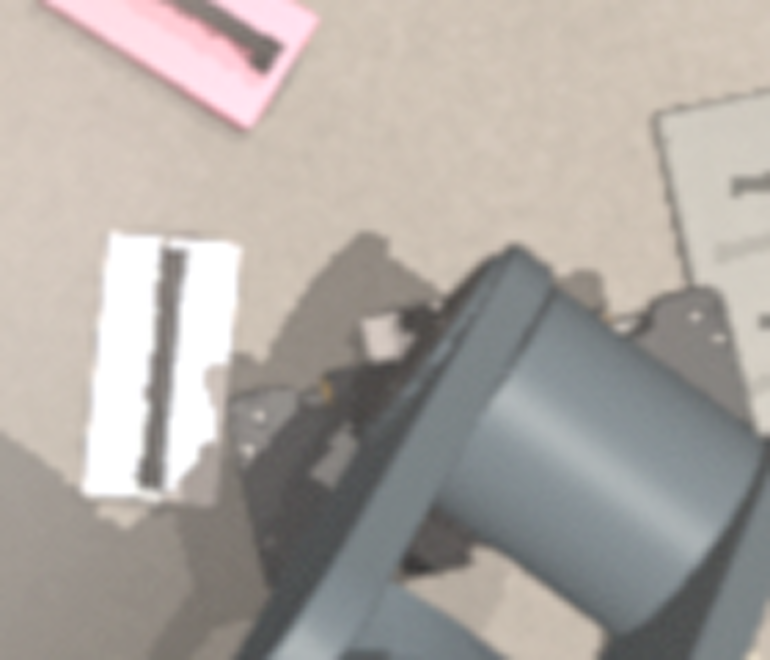

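Request:
apply_moves:
  increments: [1,25,1,0,0,0,0.5,1,45,1,0,0,0,0.5,1,58,1,0,0,0,0.5,1,65,1,0,0,0,0.5,1,65,1,0,0,0,0.5,1,65,1,0,0,0,0.5]

```text
clock: 20.75
tcp_pos: [0.4437, -0.2012, 0.0408]
orientation: [-1.299, 1.05, -1.059]
ft_force: [0.7, 0.8, 0.4]
grip_width: 0.496
```

```bash
python3 - <<'E'
from mv import *
inc((.4405,-.1995,.064,.2128-1.5708))
gam("side","s_g2.png",(310,120,120,100),6,.7,1.3)
E
```

```text
t 20.75 tcp [ 0.4437 -0.2012  0.0408] rv [-1.299  1.05  -1.059] q [-0.657  0.604  1.908  0.002  0.624  0.704] F [0.7 0.8 0.4] g 0.496
inc [-2.4, 4.3, -2.8] [-0.005, -0.005, 0.003] rows>=0.1
```

View pics/s_g2.png

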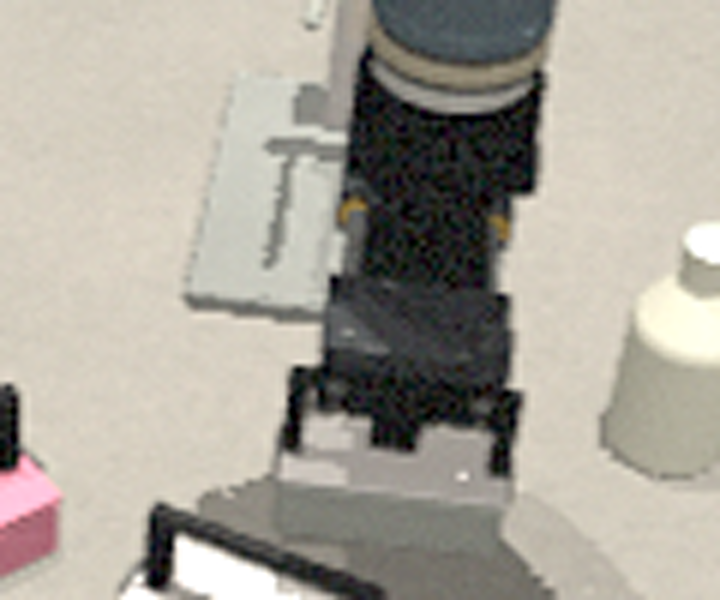

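Request:
apply_moves:
  increments: [-1,2,0,0,0,0,1,-1,2,0,0,0,0,1,-1,2,0,0,0,0,1,-1,2,0,0,0,0,1,-1,2,0,0,0,0,1,-1,2,0,0,0,0,1,-1,2,0,0,0,0,1,-1,2,0,0,0,0,1]
  force: 35

```text
clock: 21.47
tcp_pos: [0.4436, -0.2006, 0.039]
orientation: [-1.299, 1.049, -1.06]
ft_force: [-0.7, -0.7, 1.4]
grip_width: 0.1
```

```bash
python3 - <<'E'
from mv import *
inc((.4405,-.1995,.18,.2128-1.5708))
E
```

```text
t 21.47 tcp [ 0.4436 -0.2006  0.039 ] rv [-1.299  1.049 -1.06 ] q [-0.656  0.607  1.91   0.002  0.618  0.706] F [-0.7 -0.7  1.4] g 0.1
inc [-1.3, -113.5, -2.3] [-0.005, -0.005, 0.004] rows>=2.7
```

```bash
python3 - <<'E'
from mv import *
ct=gam("top","t_hk.png",(420,165,150,100),5,.6,1.4); cs=gam("side","s_hk.png",(330,50,80,140),4.2,.6,1.4)
p0=np.array([.507,-.363]); yw=.18
c,s=np.cos(yw),np.sin(yw)
def W(a,b,z): return [p0[0]+c*a-s*b,p0[1]+s*a+c*b,z]
for a in(-.031,.031):
  for b,z in((.015,.164),(-.08,.155)):
    w=W(a,b,z); print(a,b,((proj(ct,w)-[420,165]+.5)*5-.5).round(),((proj(cs,w)-[330,50]+.5)*4.2-.5).round())
E
```

```text
-0.031 0.015 [[229. 332.]] [[225. 319.]]
-0.031 -0.08 [[434. 288.]] [[233. 255.]]
0.031 0.015 [[198. 193.]] [[133. 308.]]
0.031 -0.08 [[402. 151.]] [[147. 246.]]
```

View pics/t_hk.png

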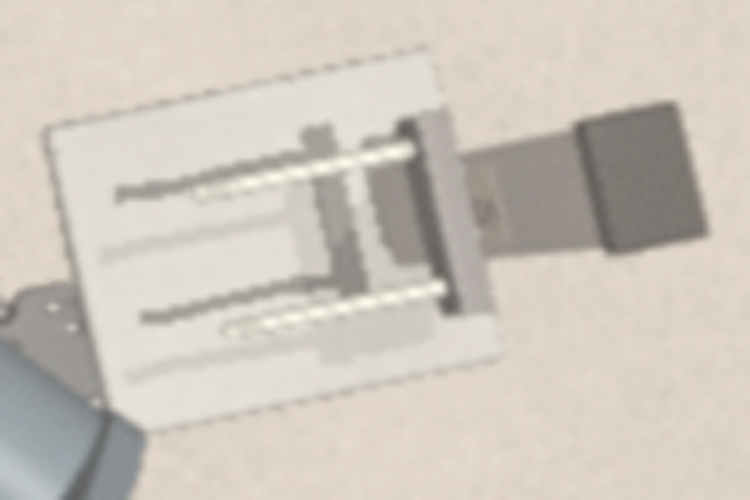

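View pics/s_hk.png

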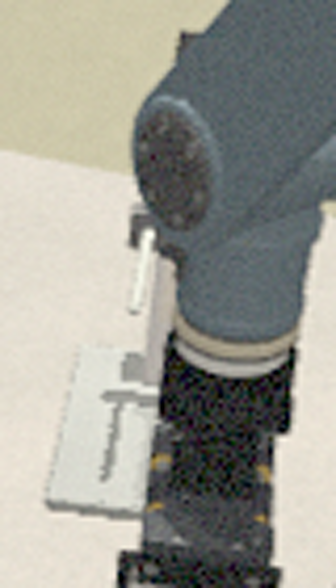

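Request:
apply_moves:
  increments: [0,-20,0,0,0,0,1,0,-50,0,0,0,0,1,0,-80,0,0,0,0,1,0,-101,0,0,0,0,1,0,-101,0,0,0,0,1,0,-101,0,0,0,0,1,0,-101,0,0,0,0,1]

```text
clock: 22.15
tcp_pos: [0.4419, -0.1994, 0.1387]
orientation: [-1.299, 1.052, -1.057]
ft_force: [-0.4, 0.6, -4.1]
grip_width: 0.101
```

```bash
python3 - <<'E'
from mv import *
inc((.4939,-.2739,.1675,-1.393),(.5098,-.3625,.1675,-1.393))
gam("side","s_l1.png",(310,60,120,120),5,.7,1.3)
E
```

```text
t 22.15 tcp [ 0.4419 -0.1994  0.1387] rv [-1.299  1.052 -1.057] q [-0.656  0.424  1.839  0.002  0.876  0.706] F [-0.4  0.6 -4.1] g 0.101
inc [83.7, -1.1, 35.5] [-0.003, 0.03, 0.002] rows>=2.2
inc [173.6, -1.0, 32.8] [-0.003, 0.03, 0.002] rows>=2.2
```

View pics/s_l1.png

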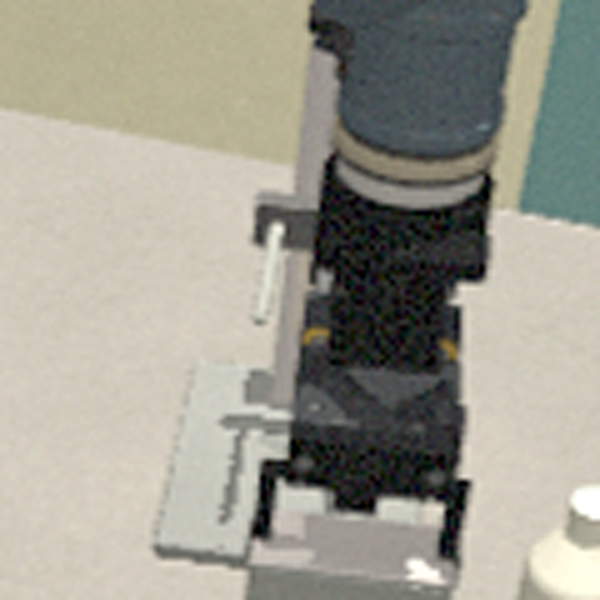

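Request:
apply_moves:
  increments: [30,-1,12,0,0.01,0,1,60,-1,24,0,0.02,0,1,84,-1,35,0,0.03,0,1,84,-1,35,0,0.03,0,1,84,-1,35,0,0.03,0,1,84,-1,35,0,0.03,0,1]

```text
clock: 22.7
tcp_pos: [0.4913, -0.2726, 0.1371]
orientation: [-1.286, 1.081, -1.073]
ft_force: [-1.3, -1.1, -2.5]
grip_width: 0.101
```

```bash
python3 - <<'E'
from mv import *
inc((.5098,-.3625,.1675,-1.393))
gam("side","s_l2.png",(310,40,120,120),5,.7,1.3)
gam("top","t_l2.png",(380,160,160,120),4.8,.7,1.3)
E
```

```text
t 22.7 tcp [ 0.4913 -0.2726  0.1371] rv [-1.286  1.081 -1.073] q [-0.706  0.519  1.647  0.002  0.98   0.686] F [-1.3 -1.1 -2.5] g 0.101
inc [91.8, -3.3, 2.3] [0.002, -0.0, -0.004] rows>=2.2
```

View pics/s_l2.png

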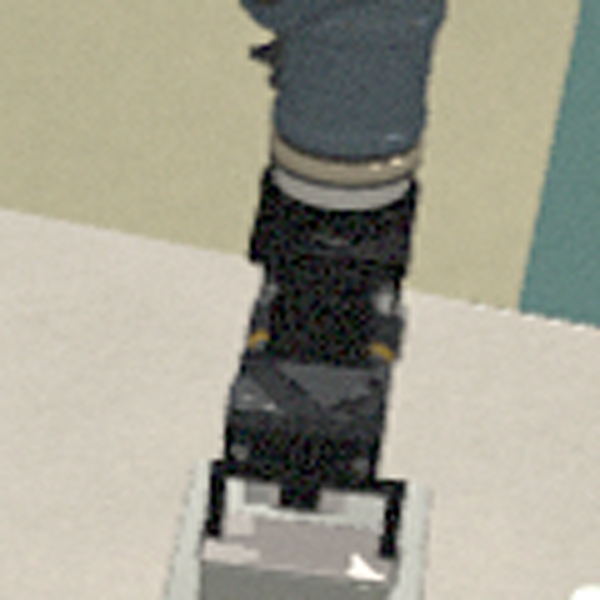

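View pics/t_l2.png

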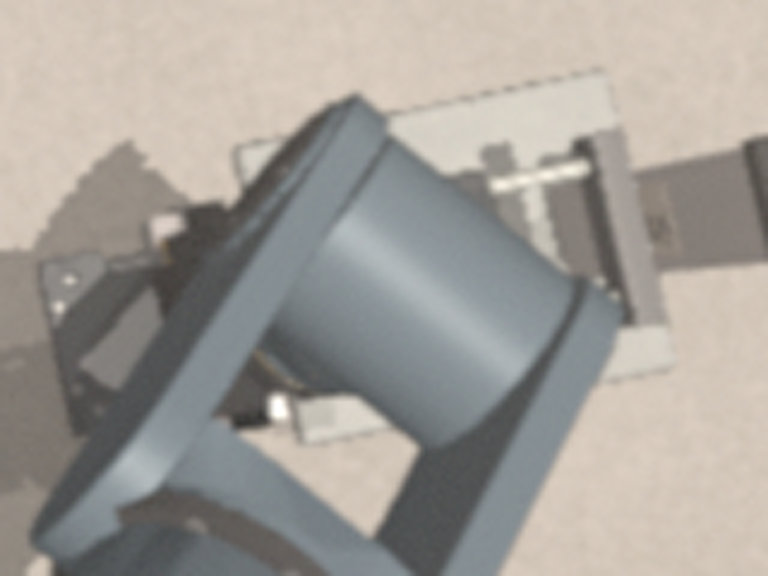

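```bash
python3 - <<'E'
from mv import *
c=shot("side")
s=manip.state(); p=np.array(s["tcp_pos"])
for z in np.arange(.14,.52,.03): print(round(z,3),((proj(c,[p[0],p[1],z])-[310,40]+.5)*5-.5).round().tolist(), end=' ')
ct=shot("top"); print()
for z in (.3,.35,.4,.45,.5): print(z,[ ((proj(ct,[p[0],p[1],z])-[380,160]+.5)*4.8-.5).round().tolist()])
E
```

```text
0.14 [[292.0, 538.0]] 0.17 [[298.0, 493.0]] 0.2 [[304.0, 446.0]] 0.23 [[311.0, 396.0]] 0.26 [[317.0, 345.0]] 0.29 [[324.0, 291.0]] 0.32 [[331.0, 235.0]] 0.35 [[339.0, 176.0]] 0.38 [[347.0, 115.0]] 0.41 [[355.0, 51.0]] 0.44 [[364.0, -17.0]] 0.47 [[373.0, -88.0]] 0.5 [[382.0, -163.0]] 
0.3 [[[297.0, 300.0]]]
0.35 [[[325.0, 298.0]]]
0.4 [[[357.0, 295.0]]]
0.45 [[[392.0, 291.0]]]
0.5 [[[432.0, 287.0]]]
```

Request:
apply_moves:
  increments: [15,-3,1,0,0,0,1,30,-3,1,0,0,0,1,45,-3,2,0,0,0,1,60,-3,2,0,0,0,1,75,-3,2,0,0,0,1,85,-3,2,0,0,0,1,92,-3,2,0,0,0,1,92,-3,2,0,0,0,1,92,-3,2,0,0,0,1,92,-3,2,0,0,0,1]

```text
clock: 23.73
tcp_pos: [0.5101, -0.362, 0.1415]
orientation: [-1.287, 1.078, -1.075]
ft_force: [0.2, 0.5, -3.7]
grip_width: 0.101
```

```bash
python3 - <<'E'
from mv import *
inc((.5098,-.3625,.1675,-1.393))
gam("side","s_l3.png",(330,50,100,130),5,.6,1.4)
E
```

```text
t 23.73 tcp [ 0.5101 -0.362   0.1415] rv [-1.287  1.078 -1.075] q [-0.796  0.59   1.481  0.002  1.073  0.595] F [ 0.2  0.5 -3.7] g 0.101
inc [0.4, 1.5, -0.4] [-0.0, 0.001, -0.003] rows>=0.0
```

View pics/s_l3.png

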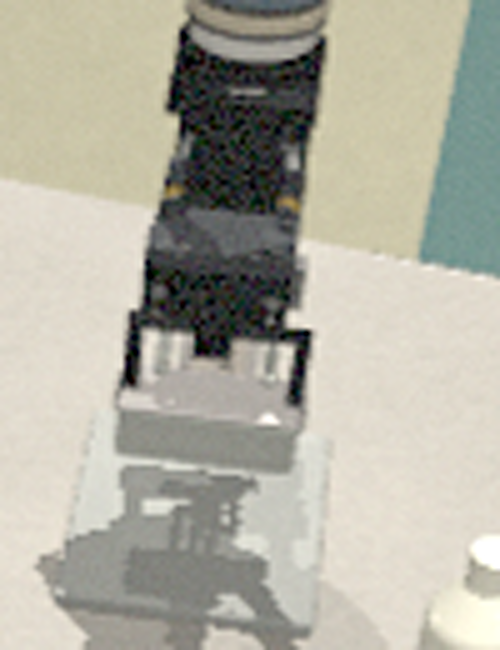

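Request:
apply_moves:
  increments: [0,6,0,0,0,0,1,0,12,0,0,0,0,1,0,18,0,0,0,0,1,0,24,0,0,0,0,1,0,30,0,0,0,0,1,0,35,0,0,0,0,1,0,40,0,0,0,0,1,0,42,0,0,0,0,1,0,42,0,0,0,0,1,0,42,0,0,0,0,1]

```text
clock: 24.62
tcp_pos: [0.5104, -0.3622, 0.0999]
orientation: [-1.287, 1.077, -1.075]
ft_force: [0.4, -0.4, 1.3]
grip_width: 0.1
```

```bash
python3 - <<'E'
from mv import *
inc((.5098,-.3625,.1675,-1.393))
gam("side","s_l4.png",(330,50,100,130),5,.6,1.4)
E
```

```text
t 24.62 tcp [ 0.5104 -0.3622  0.0999] rv [-1.287  1.077 -1.075] q [-0.796  0.643  1.512  0.002  0.987  0.595] F [ 0.4 -0.4  1.3] g 0.1
inc [0.1, -40.1, -0.7] [-0.001, 0.001, -0.002] rows>=1.0
```

View pics/s_l4.png

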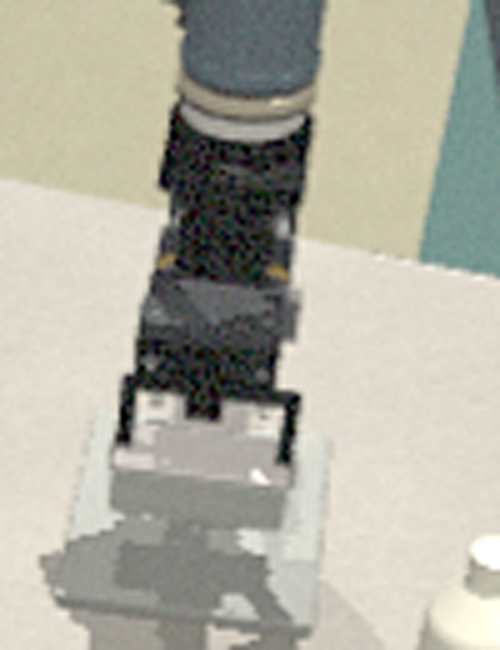

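Request:
apply_moves:
  increments: [0,0,0,0,0,0,0.5,0,0,0,0,0,0,0.5,0,0,0,0,0,0,0.5,0,0,0,0,0,0,0.5,0,-15,0,0,0,0,0.5,0,-40,0,0,0,0,0.5,0,-70,0,0,0,0,0.5,0,-90,0,0,0,0,0.5,0,-90,0,0,0,0,0.5,0,-90,0,0,0,0,0.5,0,-90,0,0,0,0,0.5,0,-90,0,0,0,0,0.5]

```text
clock: 25.67
tcp_pos: [0.5095, -0.3614, 0.1883]
orientation: [-1.287, 1.08, -1.072]
ft_force: [0.1, -0.5, 0.5]
grip_width: 0.502
```

Request:
apply_moves:
  increments: [0,0,0,0,0,0,0.5,0,0,0,0,0,0,0.5,0,0,0,0,0,0,0.5,0,0,0,0,0,0,0.5,0,0,0,0,0,0,0.5,0,0,0,0,0,0,0.5,0,0,0,0,0,0,0.5,0,0,0,0,0,0,0.5,0,0,0,0,0,0,0.5,0,0,0,0,0,0,0.5,0,0,0,0,0,0,0.5,0,0,0,0,0,0,0.5]

```text
clock: 26.67
tcp_pos: [0.5095, -0.3614, 0.1884]
orientation: [-1.287, 1.079, -1.072]
ft_force: [-0.4, 0.4, 0.4]
grip_width: 0.503
```

```bash
python3 - <<'E'
from mv import *
st()
gam("side","s_l5.png",(330,50,100,130),5,.6,1.4)
gam("top","t_l5.png",(380,160,160,120),4.8,.7,1.3)
E
```

```text
t 26.67 tcp [ 0.5095 -0.3614  0.1884] rv [-1.287  1.079 -1.072] q [-0.796  0.535  1.436  0.002  1.174  0.595] F [-0.4  0.4  0.4] g 0.503
```

View pics/s_l5.png

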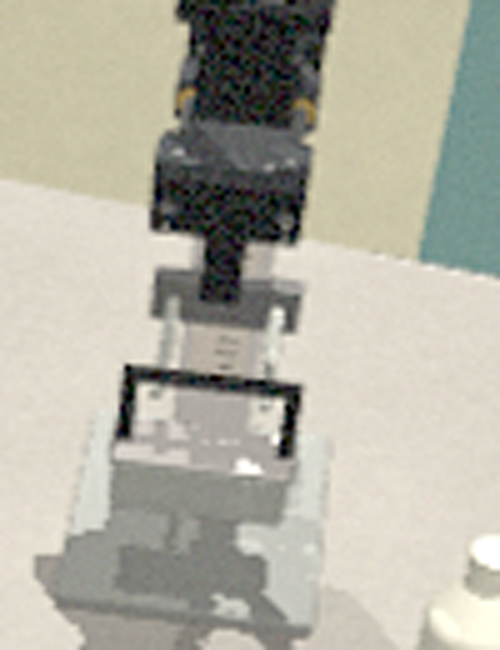

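Request:
apply_moves:
  increments: [0,0,0,0,0,0,0.5,0,0,0,0,0,0,0.5,0,0,0,0,0,0,0.5,0,0,0,0,0,0,0.5,0,0,0,0,0,0,0.5,0,0,0,0,0,0,0.5,0,0,0,0,0,0,0.5,0,0,0,0,0,0,0.5,0,0,0,0,0,0,0.5,0,0,0,0,0,0,0.5,0,0,0,0,0,0,0.5,0,0,0,0,0,0,0.5]

```text
clock: 27.77
tcp_pos: [0.5095, -0.3614, 0.1884]
orientation: [-1.287, 1.079, -1.072]
ft_force: [-0.1, 0.5, 0.2]
grip_width: 0.504
```

```bash
python3 - <<'E'
from mv import *
gam("side","s_l6.png",(330,50,100,130),5,.6,1.4)
a=cv2.imread("pics/s_l5.png").astype(int)[350:520,80:320];b=cv2.imread("pics/s_l6.png").astype(int)[350:520,80:320]
print(np.abs(a-b).mean())
A=a.mean(2).astype(np.float32);B=b.mean(2).astype(np.float32); print(cv2.phaseCorrelate(A,B))
# bar height: bar centre px in crop (212,378)
c=manip.read_camera("side")
uv=(330+(212.5)/5-.5,50+378.5/5-.5); o,d=ray(c,uv); y=-.3625; print((o+d*(y-o[1])/d[1]).round(4))
inc((.5095,-.3614,.1275,-1.393))
E
```

```text
2.8190359477124183
((-0.035269167425809655, 0.01585035310689875), 0.7063672752733584)
[ 0.5074 -0.3625  0.1513]
t 27.87 tcp [ 0.5095 -0.3614  0.1883] rv [-1.287  1.079 -1.072] q [-0.796  0.535  1.436  0.002  1.174  0.595] F [-0.1  0.5  0.7] g 0.503
inc [0.4, 88.3, 0.1] [0.001, 0.001, -0.004] rows>=2.1
```

Request:
apply_moves:
  increments: [0,30,0,0,0,0,0.5,0,55,0,0,0,0,0.5,0,75,0,0,0,0,0.5,0,86,0,0,0,0,0.5,0,86,0,0,0,0,0.5,0,86,0,0,0,0,1,0,86,0,0,0,0,1,0,86,0,0,0,0,1,0,86,0,0,0,0,1,0,86,0,0,0,0,1,0,86,0,0,0,0,1]

```text
clock: 28.78
tcp_pos: [0.5096, -0.3615, 0.1031]
orientation: [-1.287, 1.078, -1.074]
ft_force: [0.6, -4.0, -1.5]
grip_width: 0.135
```

```bash
python3 - <<'E'
from mv import *
gam("side","s_l7.png",(330,50,100,130),5,.6,1.4)
st()
E
```

```text
t 28.83 tcp [ 0.51   -0.3626  0.1032] rv [-1.288  1.076 -1.076] q [-0.797  0.638  1.511  0.     0.993  0.595] F [ 1.3 -1.5 -0.6] g 0.102
```

View pics/s_l7.png

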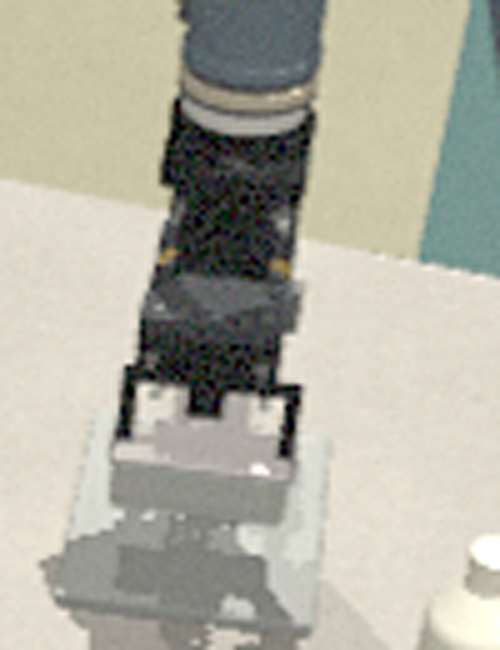

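Request:
apply_moves:
  increments: [0,-10,0,0,0,0,1,0,-20,0,0,0,0,1,0,-30,0,0,0,0,1,0,-37,0,0,0,0,1,0,-37,0,0,0,0,1,0,-37,0,0,0,0,1]

```text
clock: 29.33
tcp_pos: [0.5101, -0.3626, 0.1409]
orientation: [-1.288, 1.075, -1.076]
ft_force: [-0.6, -0.6, -2.7]
grip_width: 0.101
```

```bash
python3 - <<'E'
from mv import *
gam("side","s_l8.png",(330,50,100,130),5,.6,1.4)
inc((.4939,-.2639,.1675,-1.393))
E
```

```text
t 29.38 tcp [ 0.5098 -0.3622  0.1402] rv [-1.288  1.077 -1.075] q [-0.796  0.591  1.483  0.     1.069  0.595] F [-0.   0.5 -3.8] g 0.098
inc [-99.6, 0.3, 2.0] [0.0, 0.002, -0.001] rows>=2.4
```

View pics/s_l8.png

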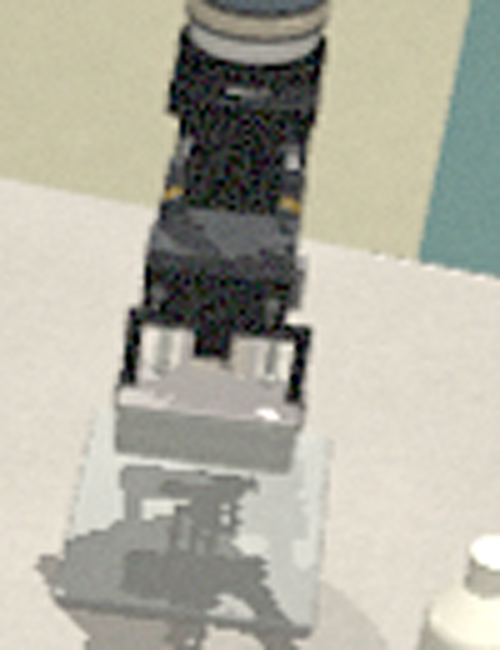

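Request:
apply_moves:
  increments: [-12,-1,0,0,0,0,1,-26,-1,0,0,0,0,1,-42,-1,0,0,0,0,1,-60,-1,0,0,0,0,1,-80,-1,0,0,0,0,1,-100,-1,2,0,0,0,1,-115,-30,2,0,0,0,1,-115,-60,2,0,0,0,1,-115,-60,2,0,0,0,1]

```text
clock: 30.13
tcp_pos: [0.4935, -0.2487, 0.205]
orientation: [-1.289, 1.068, -1.081]
ft_force: [3.0, -1.5, -3.7]
grip_width: 0.102
```

```bash
python3 - <<'E'
from mv import *
D=np.array([.499,.254]);c,s=np.cos(.027),np.sin(.027)
def dk(a,b): return D[0]+c*a-s*b,D[1]+s*a+c*b
ye=.027-1.5708
x,y=dk(-.02,-.075)
print(x,y)
inc((x,y,.26,ye),(x,y,.085,ye))
E
```

```text
0.4810320435286112 0.17848740144689582
t 30.13 tcp [ 0.4935 -0.2487  0.205 ] rv [-1.289  1.068 -1.081] q [-6.69e-01  4.14e-01  1.61e+00  1.00e-03  1.11e+00  7.19e-01] F [ 3.  -1.5 -3.7] g 0.102
inc [-422.2, -29.4, 65.0] [-0.006, 0.155, 0.005] rows>=10.3
inc [-423.1, 145.6, 64.0] [-0.006, 0.155, 0.005] rows>=4.2
```

Request:
apply_moves:
  increments: [-422,-29,65,0,0.155,0,1,-422,-29,65,0,0.155,0,1,-422,-29,65,0,0.155,0,1,-422,-29,65,0,0.155,0,1,-422,-29,65,0,0.155,0,1,-422,-29,65,0,0.155,0,1,-422,-29,65,0,0.155,0,1,-422,-29,65,0,0.155,0,1,-422,-29,65,0,0.155,0,1,-422,-29,65,0,0.155,0,1,-422,-29,65,0,0.155,0,1,-422,-29,65,0,0.155,0,1]

```text
clock: 31.13
tcp_pos: [0.4797, 0.1817, 0.2314]
orientation: [-1.222, 1.18, -1.191]
ft_force: [-0.3, -1.1, -3.3]
grip_width: 0.101
```

```bash
python3 - <<'E'
from mv import *
D=np.array([.499,.254]);c,s=np.cos(.027),np.sin(.027)
def dk(a,b): return D[0]+c*a-s*b,D[1]+s*a+c*b
ye=.027-1.5708
x,y=dk(-.02,-.075)
inc((x,y,.19,ye),(x,y,.077,ye))
gam("side","s_w1.png",(100,60,340,330),2,.6,1.4)
gam("top","t_w1.png",(80,130,240,190),3.2,.7,1.3)
E
```

```text
t 31.13 tcp [0.4797 0.1817 0.2314] rv [-1.222  1.18  -1.191] q [ 0.146  0.329  1.668 -0.004  1.14   1.687] F [-0.3 -1.1 -3.3] g 0.101
inc [3.0, 68.9, 0.9] [-0.005, 0.005, 0.003] rows>=1.7
inc [2.6, 181.9, 0.3] [-0.005, 0.005, 0.003] rows>=2.7
```

View pics/s_w1.png

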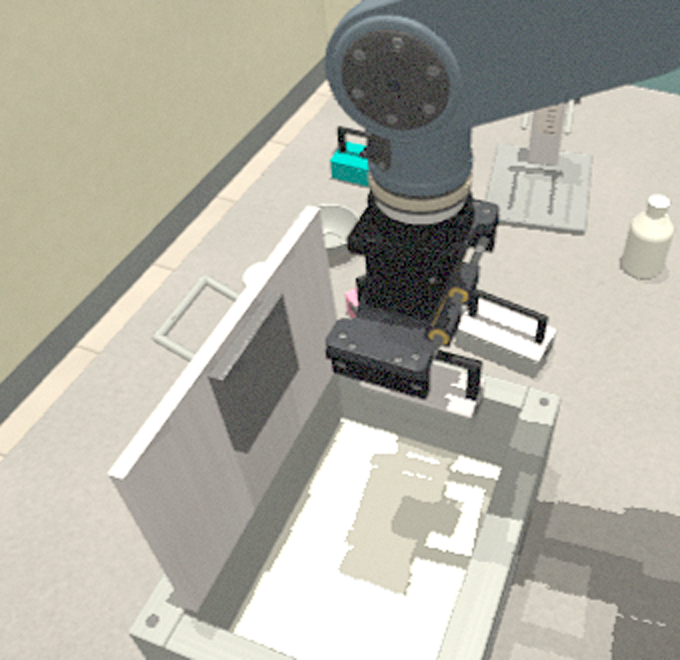

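View pics/t_w1.png

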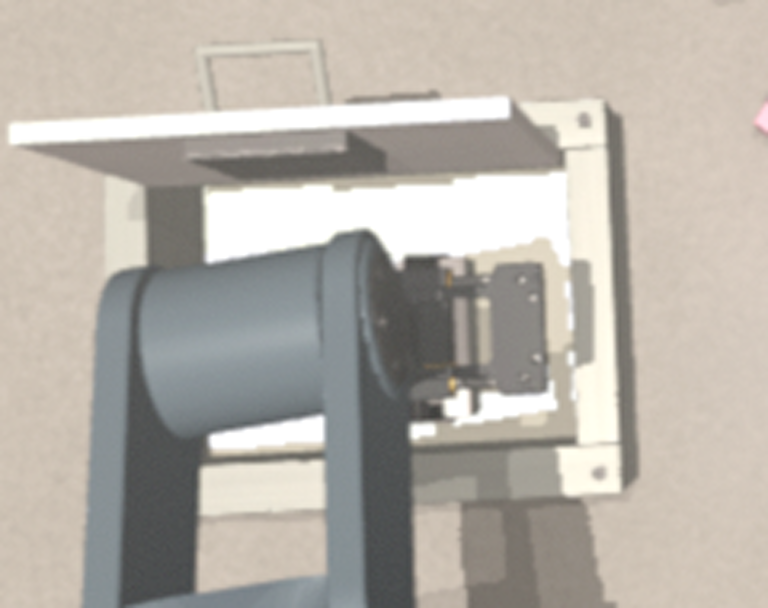

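Request:
apply_moves:
  increments: [3,40,1,0,0,0,1,3,75,1,0,0,0,1,3,110,1,0,0,0,1,3,140,1,0,0,0,1,3,160,1,0,0,0,1,3,172,1,0,0,0,1,3,178,1,0,0,0,1,3,178,1,0,0,0,1,3,178,1,0,0,0,1]

```text
clock: 31.98
tcp_pos: [0.4824, 0.1731, 0.0533]
orientation: [-1.222, 1.183, -1.196]
ft_force: [0.4, 0.4, -2.5]
grip_width: 0.099
```

Request:
apply_moves:
  increments: [0,2,0,0,0,0,1,0,4,0,0,0,0,1,0,4,0,0,0,0,1]

```text
clock: 32.23
tcp_pos: [0.4829, 0.173, 0.0499]
orientation: [-1.221, 1.182, -1.197]
ft_force: [0.1, 0.8, -3.0]
grip_width: 0.1
```

Request:
apply_moves:
  increments: [0,2,0,0,0,0,1,0,4,0,0,0,0,1,0,4,0,0,0,0,1]

```text
clock: 32.48
tcp_pos: [0.484, 0.1727, 0.0473]
orientation: [-1.22, 1.18, -1.198]
ft_force: [-0.4, -1.9, 7.0]
grip_width: 0.1
```

Request:
apply_moves:
  increments: [0,0,0,0,0,0,0.5,0,0,0,0,0,0,0.5,0,0,0,0,0,0,0.5,0,0,0,0,0,0,0.5,0,-15,0,0,0,0,0.5,0,-50,0,0,0,0,0.5,0,-90,0,0,0,0,0.5,0,-130,0,0,0,0,0.5,0,-170,0,0,0,0,0.5,0,-190,0,0,0,0,0.5,0,-190,0,0,0,0,0.5]

```text
clock: 33.4
tcp_pos: [0.4861, 0.1747, 0.2428]
orientation: [-1.21, 1.171, -1.202]
ft_force: [0.5, 0.5, 0.3]
grip_width: 0.497
```

```bash
python3 - <<'E'
from mv import *
st()
gam("side","s_w2.png",(100,60,340,330),2,.6,1.4)
gam("top","t_w2.png",(80,130,340,190),2.3,.7,1.3)
E
```

```text
t 33.4 tcp [0.4861 0.1747 0.2428] rv [-1.21   1.171 -1.202] q [ 0.133  0.314  1.655 -0.008  1.152  1.679] F [0.5 0.5 0.3] g 0.497
```

View pics/s_w2.png

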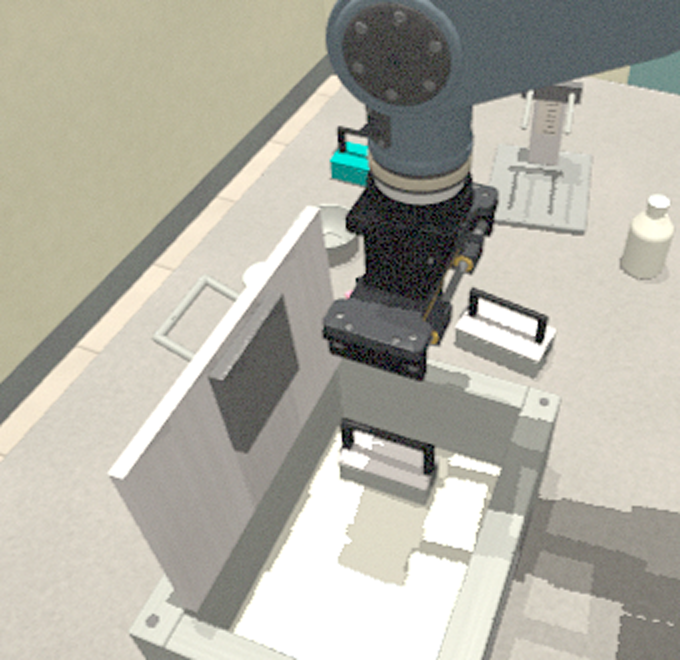

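View pics/t_w2.png

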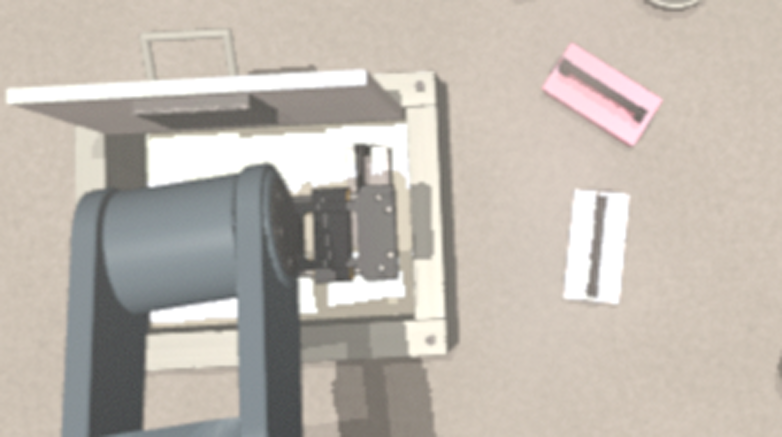

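```bash
cat > rect.py <<'E'
from mv import *
def lid(box,name="top"):
    c=manip.read_camera(name); im=c["pixels"].astype(int); l,t,w,h=[int(v) for v in box]
    sub=im[t-5:t+h+5,l-5:l+w+5]; m=(sub.min(2)>140).astype(np.uint8)
    n,lab,stt,_=cv2.connectedComponentsWithStats(m); sel=np.isin(lab,[i for i in range(1,n) if stt[i,4]>30]); ys,xs=np.nonzero(sel)
    w3=np.array([atz(c,(x+l-5,y+t-5),.038)[:2] for x,y in zip(xs,ys)]).astype(np.float32)
    print("lid",cv2.minAreaRect(w3*1000))
    d=(sub.max(2)<95)&(cv2.dilate(sel.astype(np.uint8),np.ones((7,7)))>0); ys,xs=np.nonzero(d)
    if len(xs)>10:
        h3=np.array([atz(c,(x+l-5,y+t-5),.085)[:2] for x,y in zip(xs,ys)]).astype(np.float32); print("handle",cv2.minAreaRect(h3*1000),len(xs))
E
python3 - <<'E'
from rect import *
shot("top"); b=[x for x in manip.boxes_of("top","tin_medium_center")]; print([(round(x["conf"],2),x["box"]) for x in b])
lid((327,211,27,50))
ye=-.1217-1.5708
inc((.4671,-.079,.2,ye))
E
```

```text
[(0.85, [326.7, 212.0, 24.8, 49.2]), (0.57, [317.8, 148.3, 50.0, 45.2]), (0.56, [428.3, 82.8, 28.9, 49.1])]
lid ((467.2699890136719, -79.04399108886719), (62.60181427001953, 119.12147521972656), 82.98950958251953)
handle ((467.5558776855469, -77.923828125), (6.518154621124268, 96.59635162353516), 82.861328125) 108
t 33.65 tcp [0.4809 0.1737 0.2354] rv [-1.224  1.182 -1.196] q [ 0.133  0.323  1.665 -0.008  1.151  1.679] F [-0.4  0.2 -0.2] g 0.503
inc [251.7, 64.5, -21.0] [-0.005, 0.149, 0.007] rows>=6.3
```

Request:
apply_moves:
  increments: [252,30,-21,-0.005,0.15,0.007,0.5,252,30,-21,-0.005,0.15,0.007,0.5,252,30,-21,-0.005,0.15,0.007,0.5,252,30,-21,-0.005,0.15,0.007,0.5,252,30,-21,-0.005,0.15,0.007,0.5,252,30,-21,-0.005,0.15,0.007,0.5,252,60,-21,-0.005,0.15,0.007,0.5,252,90,-21,-0.005,0.15,0.007,0.5,252,120,-21,-0.005,0.15,0.007,0.5,252,125,-21,-0.005,0.15,0.007,0.5,252,125,-21,-0.005,0.15,0.007,0.5,252,125,-21,-0.005,0.15,0.007,0.5]

```text
clock: 34.65
tcp_pos: [0.4673, -0.0794, 0.1118]
orientation: [-1.149, 1.3, -1.297]
ft_force: [1.2, -0.4, 0.4]
grip_width: 0.499
```

```bash
python3 - <<'E'
from mv import *
inc((.4673,-.0787,.066,-.122-1.5708))
gam("side","s_m1.png",(280,120,140,130),5,.7,1.3)
E
```

```text
t 34.65 tcp [ 0.4673 -0.0794  0.1118] rv [-1.149  1.3   -1.297] q [-4.050e-01  4.600e-01  1.885e+00  1.000e-03  7.980e-01  1.287e+00] F [ 1.2 -0.4  0.4] g 0.499
inc [-0.7, 73.3, 0.0] [0.002, -0.0, -0.001] rows>=1.8
```

View pics/s_m1.png

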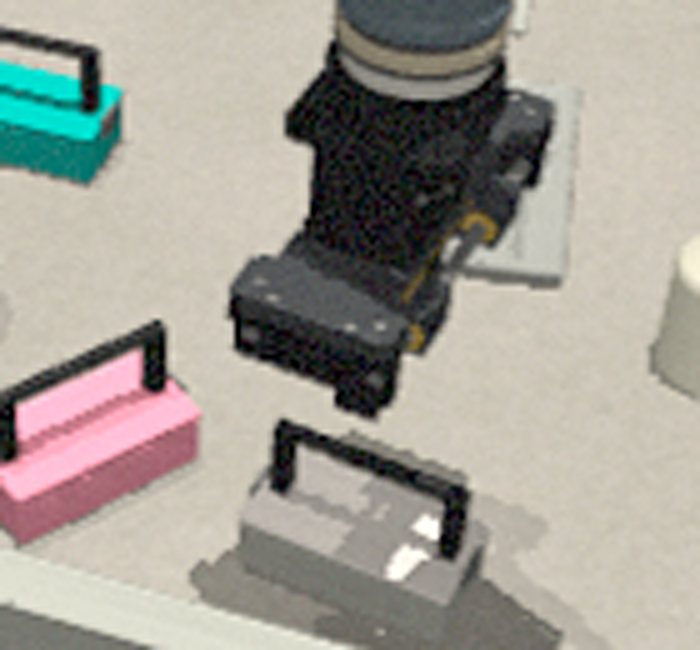

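Request:
apply_moves:
  increments: [-1,25,0,0,0,0,0.5,-1,48,0,0,0,0,0.5,-1,62,0,0,0,0,0.5,-1,70,0,0,0,0,0.5,-1,73,0,0,0,0,0.5,-1,73,0,0,0,0,0.5,-1,73,0,0,0,0,0.5]

```text
clock: 35.28
tcp_pos: [0.4693, -0.0789, 0.0407]
orientation: [-1.147, 1.296, -1.3]
ft_force: [0.3, 0.3, -0.8]
grip_width: 0.499
```

```bash
python3 - <<'E'
from mv import *
inc((.4673,-.0787,.066,-.122-1.5708))
gam("side","s_m2.png",(280,140,120,110),6,.7,1.3)
E
```

```text
t 35.28 tcp [ 0.4693 -0.0789  0.0407] rv [-1.147  1.296 -1.3  ] q [-4.020e-01  5.970e-01  1.934e+00  1.000e-03  6.080e-01  1.289e+00] F [ 0.3  0.3 -0.8] g 0.499
inc [0.0, 2.2, -2.0] [-0.003, 0.0, 0.0] rows>=0.1
```

View pics/s_m2.png

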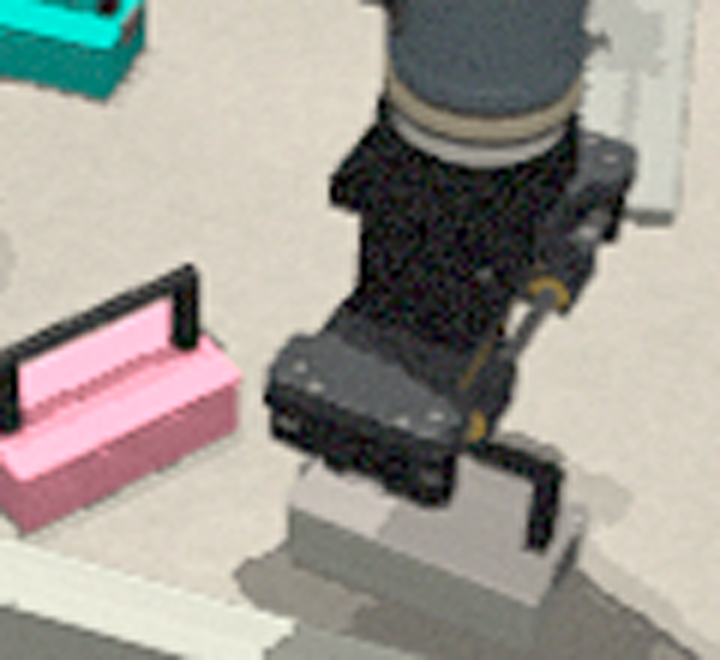

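Request:
apply_moves:
  increments: [0,2,-2,0,0,0,0.5,0,2,-2,0,0,0,1,0,2,-2,0,0,0,1,0,2,-2,0,0,0,1,0,2,-2,0,0,0,1,0,2,-2,0,0,0,1,0,2,-2,0,0,0,1,0,2,-2,0,0,0,1,0,2,-2,0,0,0,1]

```text
clock: 36.08
tcp_pos: [0.4675, -0.0791, 0.0388]
orientation: [-1.148, 1.295, -1.301]
ft_force: [-0.0, -2.5, 1.4]
grip_width: 0.101
```

Request:
apply_moves:
  increments: [0,-15,0,0,0,0,1,0,-40,0,0,0,0,1,0,-75,0,0,0,0,1,0,-110,0,0,0,0,1,0,-140,0,0,0,0,1,0,-150,0,0,0,0,1,0,-150,0,0,0,0,1]

```text
clock: 36.67
tcp_pos: [0.4683, -0.0792, 0.191]
orientation: [-1.145, 1.29, -1.304]
ft_force: [0.3, 0.1, -6.4]
grip_width: 0.103
```

```bash
python3 - <<'E'
from mv import *
# handle centre relative to tcp along handle
h=np.array([np.cos(-.122),np.sin(-.122)]); print("along (grasp tcp .468,-.079):",h@(np.array([.4680,-.0790])-np.array([.4673,-.0787])))
inc((.4909,-.2639,.215,-1.393),(.4909,-.2639,.1675,-1.393),(.508,-.3625,.1675,-1.393))
gam("side","s_m3.png",(280,60,140,130),5,.7,1.3)
E
```

```text
along (grasp tcp .468,-.079): 0.0007313063333314037
t 36.67 tcp [ 0.4683 -0.0792  0.191 ] rv [-1.145  1.29  -1.304] q [-0.404  0.328  1.809  0.     0.996  1.288] F [ 0.3  0.1 -6.4] g 0.103
inc [180.6, 4.3, 44.7] [-0.008, -0.299, 0.003] rows>=4.5
inc [180.5, 51.8, 44.3] [-0.008, -0.299, 0.003] rows>=1.1
inc [276.4, 52.3, 73.2] [-0.008, -0.299, 0.003] rows>=2.4
```

View pics/s_m3.png

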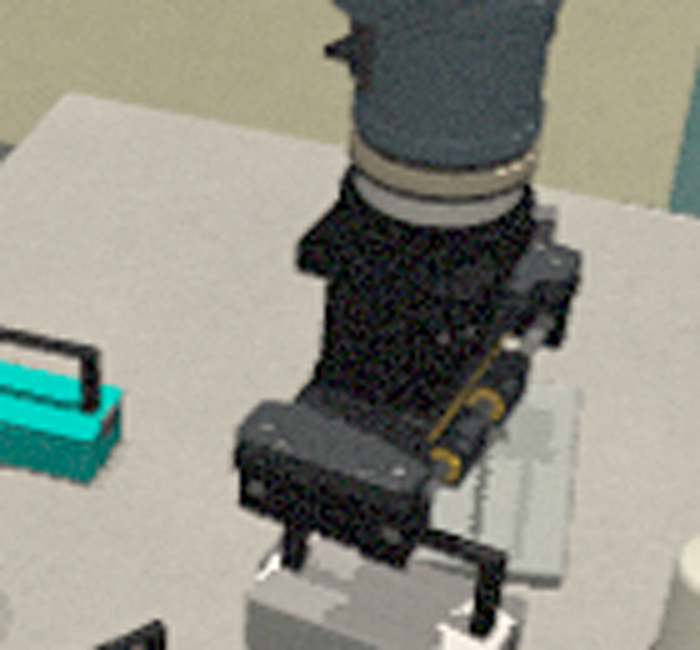

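Request:
apply_moves:
  increments: [40,1,10,-0.002,-0.06,0,1,80,2,20,-0.004,-0.13,0,1,120,3,30,-0.006,-0.2,0,1,155,4,40,-0.008,-0.26,0.003,1,181,4,45,-0.008,-0.3,0.003,1,181,4,45,-0.008,-0.3,0.003,1,181,25,45,-0.008,-0.3,0.003,1,181,48,45,-0.008,-0.3,0.003,1,181,48,45,-0.008,-0.3,0.003,1,181,48,45,-0.008,-0.3,0.003,1]

```text
clock: 37.55
tcp_pos: [0.4871, -0.2613, 0.1383]
orientation: [-1.29, 1.088, -1.066]
ft_force: [1.2, 0.3, -4.7]
grip_width: 0.102
```

```bash
python3 - <<'E'
from mv import *
inc((.508,-.3625,.169,-1.393))
gam("side","s_m4.png",(310,40,120,120),5,.7,1.3)
E
```

```text
t 37.55 tcp [ 0.4871 -0.2613  0.1383] rv [-1.29   1.088 -1.066] q [-6.940e-01  5.100e-01  1.661e+00 -1.000e-03  9.840e-01  6.990e-01] F [ 1.2  0.3 -4.7] g 0.102
inc [103.2, -4.2, 2.6] [0.009, 0.001, -0.009] rows>=2.5
```

View pics/s_m4.png

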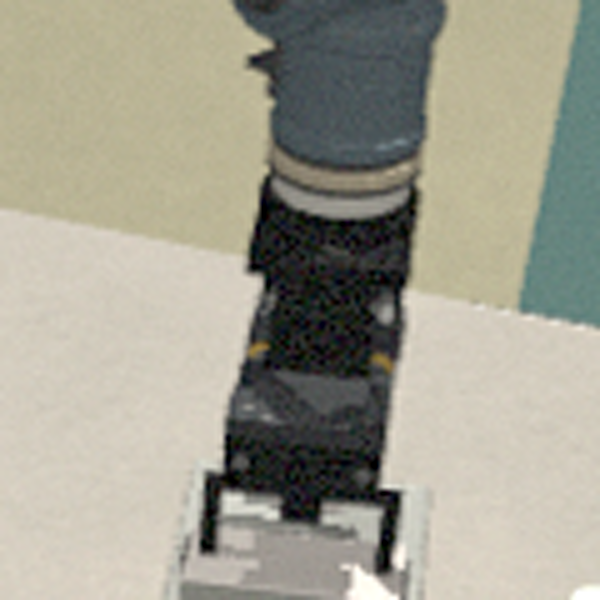

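Request:
apply_moves:
  increments: [12,-4,1,0.009,0,-0.009,1,28,-4,1,0.009,0,-0.009,1,44,-4,1,0.009,0,-0.009,1,60,-4,2,0.009,0,-0.009,1,75,-4,2,0.009,0,-0.009,1,88,-4,3,0.009,0,-0.009,1,97,-4,3,0.009,0,-0.009,1,103,-4,3,0.009,0,-0.009,1,103,-4,3,0.009,0,-0.009,1,103,-4,3,0.009,0,-0.009,1,103,-4,3,0.009,0,-0.009,1]

```text
clock: 38.52
tcp_pos: [0.5097, -0.3624, 0.1434]
orientation: [-1.288, 1.073, -1.079]
ft_force: [0.3, 0.1, -5.3]
grip_width: 0.105
```

```bash
python3 - <<'E'
from mv import *
inc((.508,-.3625,.169,-1.393))
gam("side","s_m5.png",(330,50,100,130),5,.6,1.4)
E
```

```text
t 38.52 tcp [ 0.5097 -0.3624  0.1434] rv [-1.288  1.073 -1.079] q [-7.970e-01  5.850e-01  1.484e+00  1.000e-03  1.069e+00  5.940e-01] F [ 0.3  0.1 -5.3] g 0.105
inc [-0.2, 1.9, -1.7] [-0.003, 0.001, 0.002] rows>=0.1
```

View pics/s_m5.png

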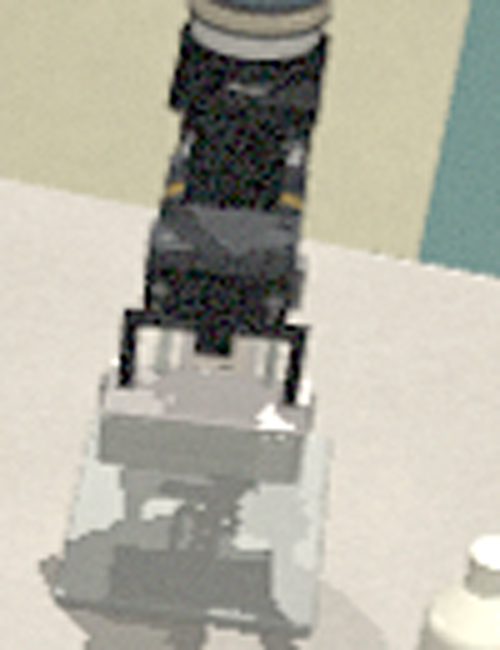

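Request:
apply_moves:
  increments: [0,7,-1,0,0,0,1,0,14,-1,0,0,0,1,0,21,-1,0,0,0,1,0,28,-1,0,0,0,1,0,35,-1,0,0,0,1,0,41,-1,0,0,0,1,0,46,-1,0,0,0,1,0,50,-1,0,0,0,1,0,50,-1,0,0,0,1,0,50,-1,0,0,0,1]

```text
clock: 39.4
tcp_pos: [0.5092, -0.3631, 0.0937]
orientation: [-1.289, 1.072, -1.08]
ft_force: [-0.3, -0.4, 0.0]
grip_width: 0.1
```

```bash
python3 - <<'E'
from mv import *
st(); gam("side","s_m6.png",(330,50,100,130),5,.6,1.4); st()
E
```

```text
t 39.4 tcp [ 0.5092 -0.3631  0.0937] rv [-1.289  1.072 -1.08 ] q [-7.980e-01  6.490e-01  1.523e+00  1.000e-03  9.660e-01  5.930e-01] F [-0.3 -0.4  0. ] g 0.1
t 39.45 tcp [ 0.5092 -0.3631  0.0938] rv [-1.289  1.072 -1.08 ] q [-7.980e-01  6.480e-01  1.523e+00  1.000e-03  9.660e-01  5.930e-01] F [ 0.1 -0.4  0.2] g 0.102
```

View pics/s_m6.png

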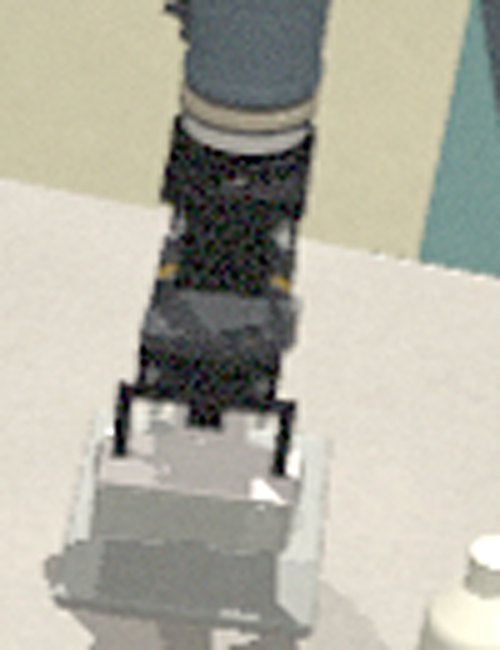

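Force is balanced at about 0, so I release and wait.

Request:
apply_moves:
  increments: [0,0,0,0,0,0,0.5,0,0,0,0,0,0,0.5,0,0,0,0,0,0,0.5,0,0,0,0,0,0,0.5,0,-15,0,0,0,0,0.5,0,-40,0,0,0,0,0.5,0,-70,0,0,0,0,0.5,0,-90,0,0,0,0,0.5,0,-90,0,0,0,0,0.5,0,-90,0,0,0,0,0.5,0,-90,0,0,0,0,0.5,0,-90,0,0,0,0,0.5]

```text
clock: 40.45
tcp_pos: [0.508, -0.3619, 0.1823]
orientation: [-1.288, 1.075, -1.077]
ft_force: [0.1, 0.5, -0.3]
grip_width: 0.498
```

Request:
apply_moves:
  increments: [0,0,0,0,0,0,0.5,0,0,0,0,0,0,0.5,0,0,0,0,0,0,0.5,0,0,0,0,0,0,0.5,0,0,0,0,0,0,0.5,0,0,0,0,0,0,0.5,0,0,0,0,0,0,0.5,0,0,0,0,0,0,0.5,0,0,0,0,0,0,0.5,0,0,0,0,0,0,0.5,0,0,0,0,0,0,0.5,0,0,0,0,0,0,0.5]

```text
clock: 41.45
tcp_pos: [0.508, -0.3619, 0.1823]
orientation: [-1.288, 1.075, -1.077]
ft_force: [-0.2, -0.4, -0.1]
grip_width: 0.498
```

```bash
python3 - <<'E'
from mv import *
gam("side","s_m7.png",(330,50,100,130),5,.6,1.4);st()
E
```

```text
t 41.5 tcp [ 0.508  -0.3619  0.1823] rv [-1.288  1.075 -1.077] q [-7.980e-01  5.380e-01  1.450e+00  1.000e-03  1.152e+00  5.930e-01] F [-0.7 -0.3 -0.3] g 0.501
```

Request:
apply_moves:
  increments: [0,0,0,0,0,0,0.5,0,0,0,0,0,0,0.5,0,0,0,0,0,0,0.5,0,0,0,0,0,0,0.5,0,0,0,0,0,0,0.5,0,0,0,0,0,0,0.5,0,0,0,0,0,0,0.5,0,0,0,0,0,0,0.5,0,0,0,0,0,0,0.5,0,0,0,0,0,0,0.5,0,0,0,0,0,0,0.5,0,0,0,0,0,0,0.5]

```text
clock: 42.5
tcp_pos: [0.5079, -0.3619, 0.1823]
orientation: [-1.288, 1.075, -1.077]
ft_force: [-0.4, 0.2, -0.2]
grip_width: 0.501
```

```bash
python3 - <<'E'
from mv import *
gam("side","s_m8.png",(330,50,100,130),5,.6,1.4)
a=cv2.imread("pics/s_m7.png").astype(int)[350:560,80:320];b=cv2.imread("pics/s_m8.png").astype(int)[350:560,80:320]
A=a.mean(2).astype(np.float32);B=b.mean(2).astype(np.float32); print(cv2.phaseCorrelate(A,B))
st()
E
```

```text
((0.05902525457122465, -0.004912237534043129), 0.7695295926965313)
t 42.55 tcp [ 0.508  -0.3619  0.1823] rv [-1.288  1.075 -1.077] q [-7.980e-01  5.380e-01  1.450e+00  1.000e-03  1.152e+00  5.930e-01] F [ 0.6 -0.2  0.2] g 0.499
```

View pics/s_m8.png

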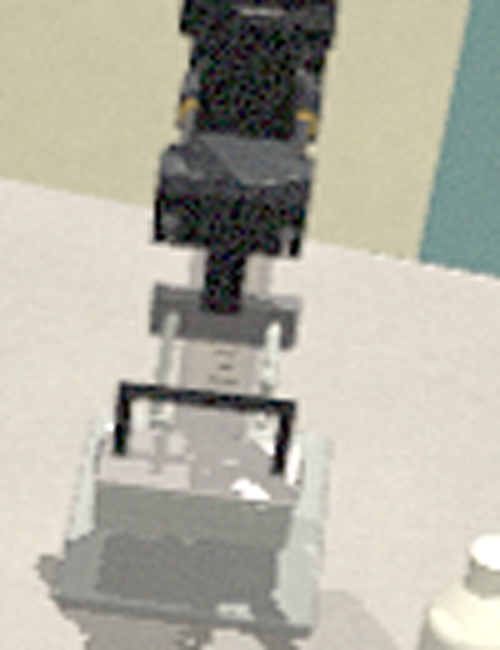

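Request:
apply_moves:
  increments: [0,30,0,0,0,0,0.5,0,55,0,0,0,0,0.5,0,77,0,0,0,0,0.5,0,88,0,0,0,0,0.5,0,88,0,0,0,0,0.5,0,88,0,0,0,0,1,0,88,0,0,0,0,1,0,88,0,0,0,0,1,0,88,0,0,0,0,1,0,88,0,0,0,0,1,0,88,0,0,0,0,1,0,88,0,0,0,0,1]

```text
clock: 43.55
tcp_pos: [0.509, -0.3641, 0.0953]
orientation: [-1.29, 1.071, -1.081]
ft_force: [0.6, -3.7, -1.1]
grip_width: 0.104
```

Request:
apply_moves:
  increments: [0,-10,0,0,0,0,1,0,-20,0,0,0,0,1,0,-30,0,0,0,0,1,0,-40,0,0,0,0,1,0,-48,0,0,0,0,1,0,-48,0,0,0,0,1,0,-48,0,0,0,0,1]

```text
clock: 44.13
tcp_pos: [0.5088, -0.3635, 0.1437]
orientation: [-1.29, 1.071, -1.081]
ft_force: [0.2, 0.2, -5.7]
grip_width: 0.102
```

```bash
python3 - <<'E'
from mv import *
gam("side","s_m9.png",(330,50,100,130),5,.6,1.4)
inc((.508,-.3625,.1700,-1.393))
E
```

```text
t 44.18 tcp [ 0.5085 -0.3632  0.1431] rv [-1.29   1.072 -1.08 ] q [-7.980e-01  5.840e-01  1.487e+00 -1.000e-03  1.066e+00  5.930e-01] F [ 0.3  0.5 -5.9] g 0.097
inc [-0.8, 0.6, -0.3] [-0.002, 0.002, 0.005] rows>=0.0
```

View pics/s_m9.png

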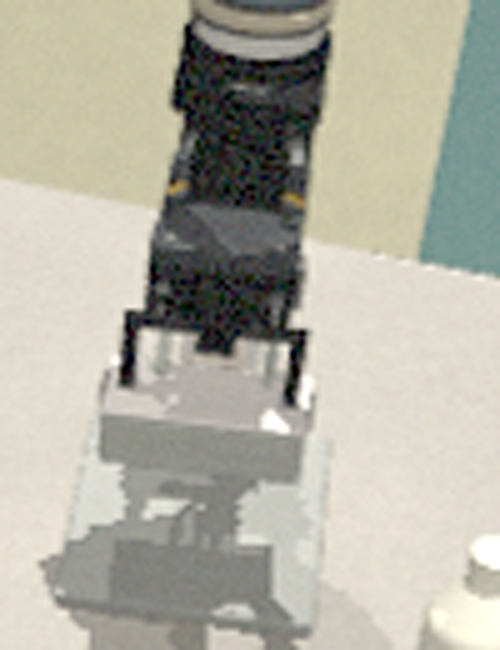

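Request:
apply_moves:
  increments: [-12,0,0,0,0,0,1,-26,0,0,0,0,0,1,-42,0,0,0,0,0,1,-60,0,0,0,0,0,1,-80,0,0,0,0,0,1,-100,0,0,0,0,0,1,-120,-20,0,0,0,0,1,-125,-55,0,0,0,0,1,-125,-70,0,0,0,0,1,-125,-70,0,0,0,0,1]

```text
clock: 45.02
tcp_pos: [0.4878, -0.24, 0.2159]
orientation: [-1.29, 1.064, -1.085]
ft_force: [0.9, -0.7, -5.0]
grip_width: 0.104
```

```bash
python3 - <<'E'
from mv import *
D=np.array([.499,.254]);c,s=np.cos(.027),np.sin(.027)
def dk(a,b): return D[0]+c*a-s*b,D[1]+s*a+c*b
ye=.027-1.5708
x,y=dk(-.02,.04)
print(x,y)
inc((x,y,.26,ye),(x,y,.079,ye))
gam("side","s_x1.png",(0,0,640,400),1.2,.6,1.4)
E
```

```text
0.4779274207723604 0.2934454864933221
t 45.02 tcp [ 0.4878 -0.24    0.2159] rv [-1.29   1.064 -1.085] q [-6.620e-01  3.860e-01  1.622e+00 -1.000e-03  1.121e+00  7.280e-01] F [ 0.9 -0.7 -5. ] g 0.104
inc [-526.2, -21.3, 86.6] [-0.008, 0.154, 0.01] rows>=12.8
inc [-528.1, 159.7, 85.3] [-0.008, 0.154, 0.01] rows>=4.3
```

View pics/s_x1.png

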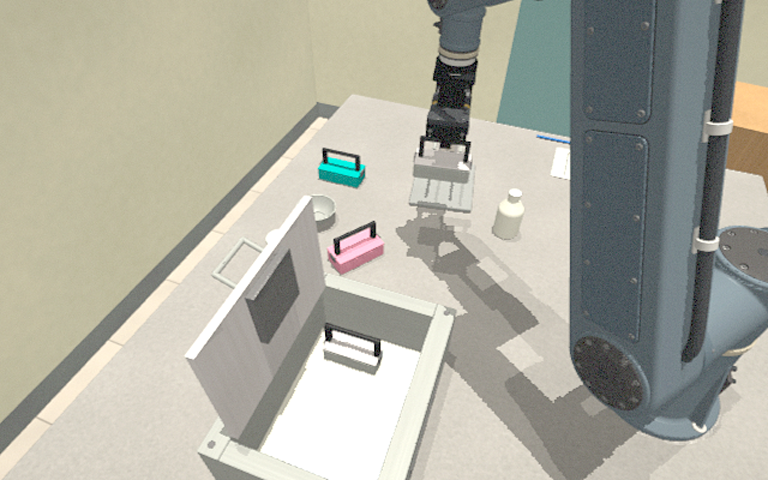

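Request:
apply_moves:
  increments: [-526,-21,86,-0.008,0.154,0.01,1,-526,-21,86,-0.008,0.154,0.01,1,-526,-21,86,-0.008,0.154,0.01,1,-526,-21,86,-0.008,0.154,0.01,1,-526,-21,86,-0.008,0.154,0.01,1,-526,-21,86,-0.008,0.154,0.01,1,-526,-21,86,-0.008,0.154,0.01,1,-526,-21,86,-0.008,0.154,0.01,1,-526,-21,86,-0.008,0.154,0.01,1,-526,-21,86,-0.008,0.154,0.01,1,-526,-21,86,-0.008,0.154,0.01,1,-526,-21,86,-0.008,0.154,0.01,1]

```text
clock: 46.07
tcp_pos: [0.4749, 0.2604, 0.2277]
orientation: [-1.226, 1.196, -1.185]
ft_force: [1.0, -0.8, -5.0]
grip_width: 0.106
```

Request:
apply_moves:
  increments: [-40,0,0,0,0,0,1,-40,0,0,0,0,0,1,-40,0,0,0,0,0,1]

```text
clock: 46.32
tcp_pos: [0.4714, 0.3022, 0.2248]
orientation: [-1.234, 1.196, -1.18]
ft_force: [0.2, -1.7, -5.7]
grip_width: 0.096
```

```bash
python3 - <<'E'
from mv import *
D=np.array([.499,.254]);c,s=np.cos(.027),np.sin(.027)
def dk(a,b): return D[0]+c*a-s*b,D[1]+s*a+c*b
ye=.027-1.5708
x,y=dk(-.02,.04)
inc((x,y,.19,ye),(x,y,.079,ye))
gam("side","s_w3.png",(100,60,340,330),2,.6,1.4)
E
```

```text
t 46.32 tcp [0.4714 0.3022 0.2248] rv [-1.234  1.196 -1.18 ] q [0.368 0.41  1.553 0.005 1.191 1.906] F [ 0.2 -1.7 -5.7] g 0.096
inc [8.9, 62.2, 7.1] [0.013, 0.004, 0.0] rows>=1.5
inc [8.9, 173.2, 8.6] [0.013, 0.004, 0.0] rows>=2.7
```

View pics/s_w3.png

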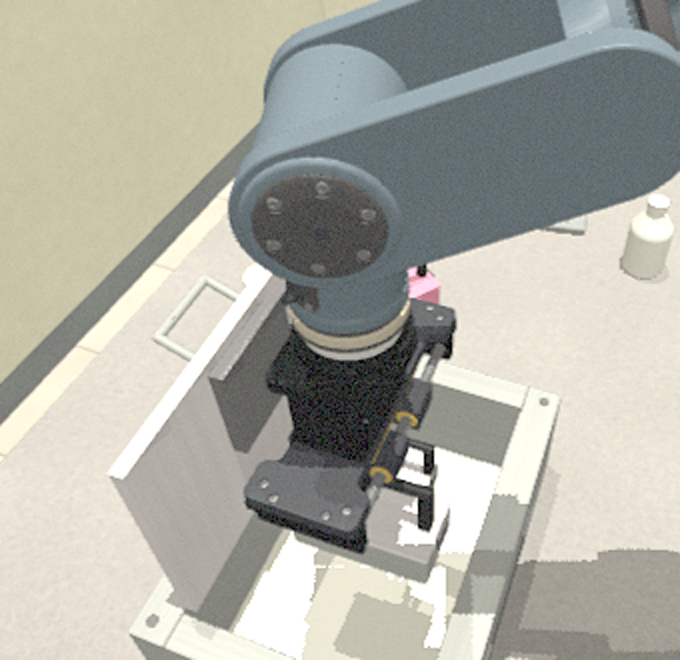

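Request:
apply_moves:
  increments: [5,30,5,0.013,0,0,1,9,62,8,0.013,0,0,1,9,95,8,0.013,0,0,1,9,125,8,0.013,0,0,1,9,148,8,0.013,0,0,1,9,162,8,0.013,0,0,1,9,170,8,0.013,0,0,1,9,170,8,0.013,0,0,1,9,170,8,0.013,0,0,1]

```text
clock: 47.12
tcp_pos: [0.476, 0.2902, 0.0548]
orientation: [-1.226, 1.191, -1.189]
ft_force: [-0.0, -0.2, -5.1]
grip_width: 0.1
```

Request:
apply_moves:
  increments: [0,2,0,0,0,0,1,0,4,0,0,0,0,1,0,4,0,0,0,0,1]

```text
clock: 47.37
tcp_pos: [0.4761, 0.2914, 0.0531]
orientation: [-1.221, 1.194, -1.189]
ft_force: [-5.5, 5.4, 13.1]
grip_width: 0.1
```

Request:
apply_moves:
  increments: [0,2,0,0,0,0,1,0,4,0,0,0,0,1,0,4,0,0,0,0,1]

```text
clock: 47.62
tcp_pos: [0.476, 0.2929, 0.0525]
orientation: [-1.217, 1.198, -1.188]
ft_force: [-7.9, 6.5, 20.1]
grip_width: 0.101
```

```bash
python3 - <<'E'
from mv import *
gam("side","s_w4.png",(150,180,230,220),3.2,.6,1.4)
gam("top","t_w4.png",(80,130,240,190),3.2,.7,1.3)
E
```

```text
(no output)
```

View pics/s_w4.png

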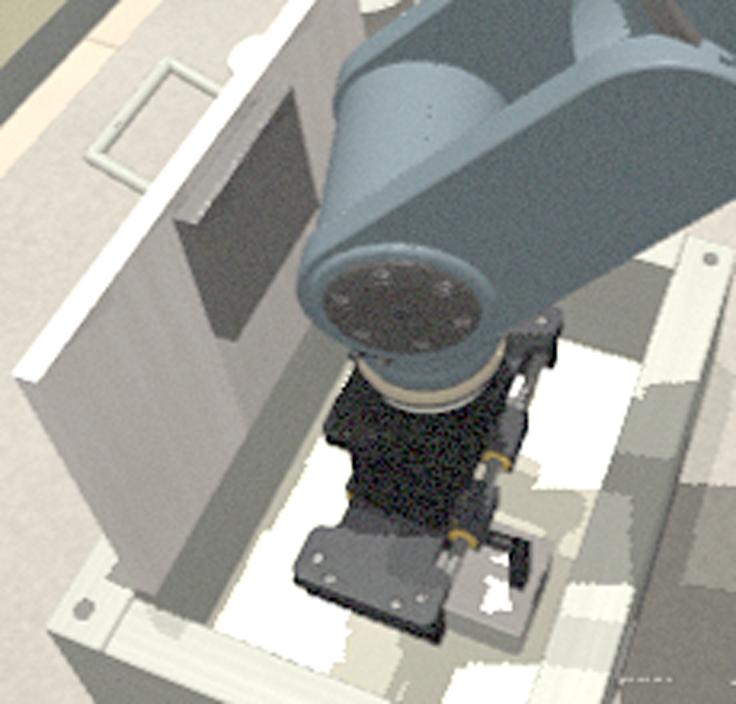

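View pics/t_w4.png

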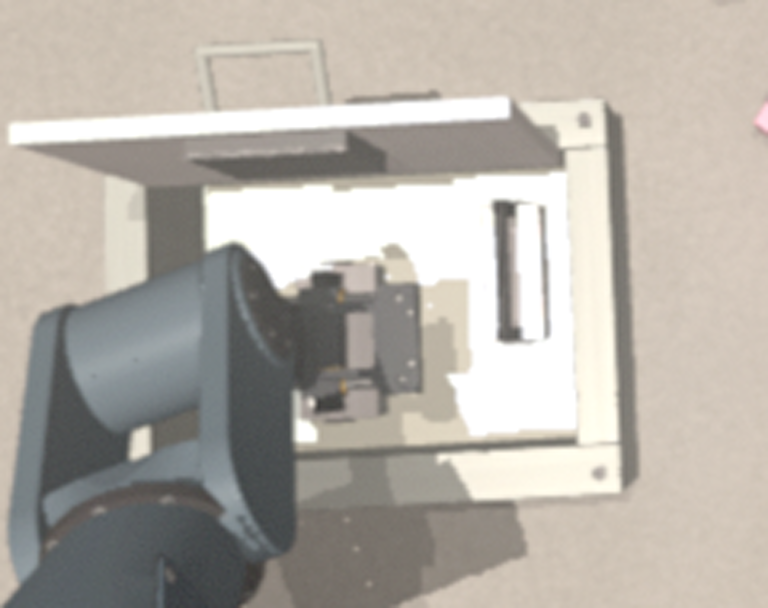

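Request:
apply_moves:
  increments: [0,-1,0,0,0,0,1,0,0,0,0,0,0,0.5,0,0,0,0,0,0,0.5,0,0,0,0,0,0,0.5,0,0,0,0,0,0,0.5,0,-15,0,0,0,0,0.5,0,-50,0,0,0,0,0.5,0,-90,0,0,0,0,0.5,0,-130,0,0,0,0,0.5,0,-170,0,0,0,0,0.5,0,-190,0,0,0,0,0.5,0,-190,0,0,0,0,0.5]

```text
clock: 48.72
tcp_pos: [0.4803, 0.2928, 0.2482]
orientation: [-1.205, 1.191, -1.191]
ft_force: [0.8, 0.6, 0.2]
grip_width: 0.5
```

```bash
python3 - <<'E'
from mv import *
st()
gam("side","s_w5.png",(100,60,340,330),2,.6,1.4)
gam("top","t_w5.png",(80,130,240,190),3.2,.7,1.3)
E
```

```text
t 48.72 tcp [0.4803 0.2928 0.2482] rv [-1.205  1.191 -1.191] q [0.345 0.377 1.537 0.006 1.216 1.893] F [0.8 0.6 0.2] g 0.5
```

View pics/s_w5.png

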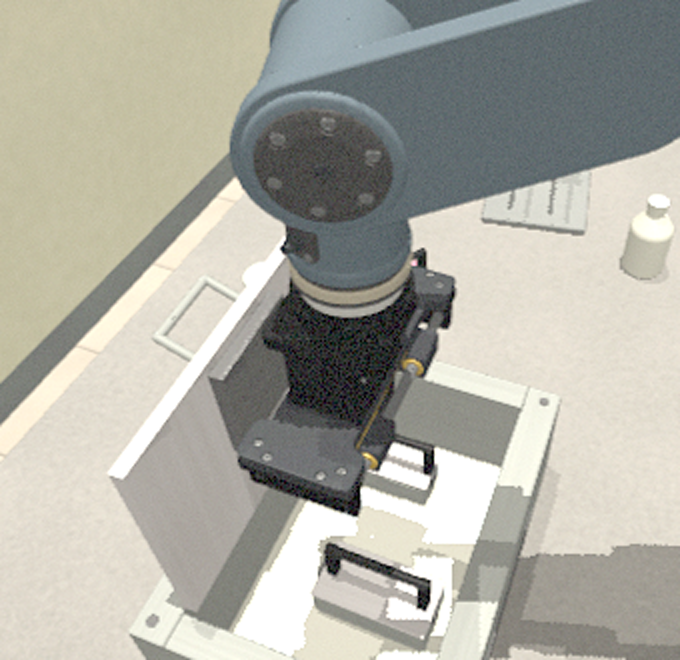

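```bash
python3 - <<'E'
from mv import *
_inc((.50,.26,.40,.027),(.6506,.2592,.40,.027))
E
```

```text
Traceback (most recent call last):
NameError: name '_inc' is not defined. Did you mean: 'inc'?
```

```bash
python3 - <<'E'
from mv import *
inc((.50,.26,.4275,.027),(.6506,.2592,.4275,.027))
E
```

```text
t 48.82 tcp [0.4767 0.2915 0.2429] rv [-1.215  1.197 -1.189] q [0.345 0.382 1.544 0.006 1.214 1.893] F [-0.5  0.1 -0.4] g 0.499
inc [31.1, -157.3, 22.6] [-0.004, -1.577, -0.005] rows>=12.6
inc [35.1, -157.4, 173.1] [-0.004, -1.577, -0.005] rows>=3.6
```

Request:
apply_moves:
  increments: [31,-157,22,-0.004,-1.577,-0.005,0.7,31,-157,22,-0.004,-1.577,-0.005,0.7,31,-157,22,-0.004,-1.577,-0.005,0.7,31,-157,22,-0.004,-1.577,-0.005,0.7,31,-157,22,-0.004,-1.577,-0.005,0.7,31,-157,22,-0.004,-1.577,-0.005,0.7,31,-157,22,-0.004,-1.577,-0.005,0.7,31,-157,22,-0.004,-1.577,-0.005,0.7,31,-157,22,-0.004,-1.577,-0.005,0.7,31,-157,22,-0.004,-1.577,-0.005,0.7,31,-157,22,-0.004,-1.577,-0.005,0.7,31,-157,22,-0.004,-1.577,-0.005,0.7]

```text
clock: 49.82
tcp_pos: [0.4987, 0.2595, 0.3964]
orientation: [-1.572, 0.039, -0.029]
ft_force: [0.2, 0.1, -0.4]
grip_width: 0.301
```

```bash
python3 - <<'E'
from mv import *
inc((.6506,.2592,.4275,.027))
ct=gam("top","t_c0.png",(80,100,240,200),3.2,.7,1.3)
cs=gam("side","s_c0.png",(130,130,250,230),3,.7,1.3)
b=[.6506,.2592,.335]
print(((proj(ct,b)-[80,100]+.5)*3.2-.5).round(),((proj(cs,b)-[130,130]+.5)*3-.5).round())
E
```

```text
t 49.82 tcp [0.4987 0.2595 0.3964] rv [-1.572  0.039 -0.029] q [ 0.281  0.276  1.284 -0.     1.588  0.325] F [ 0.2  0.1 -0.4] g 0.301
inc [151.8, -4.6, 6.2] [0.002, -0.07, -0.006] rows>=3.6
[[258. 142.]] [[183. 253.]]
```

View pics/t_c0.png

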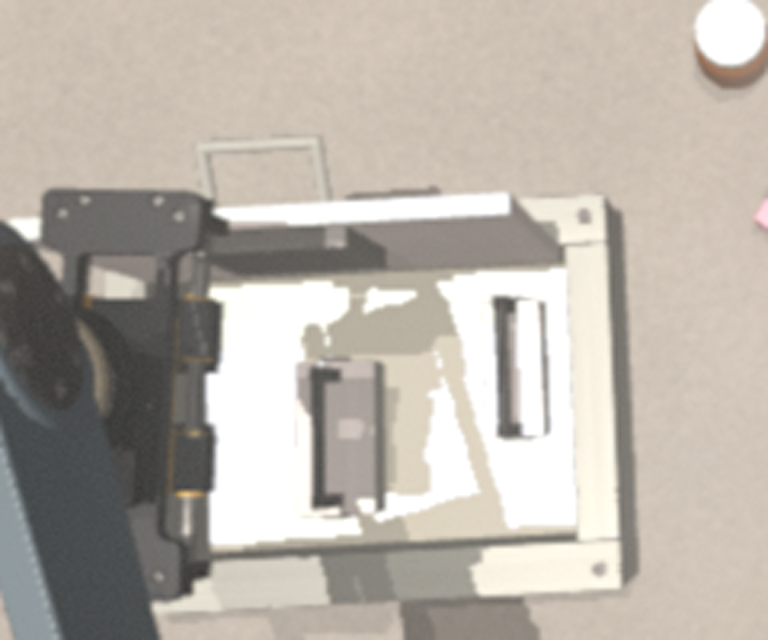

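View pics/s_c0.png

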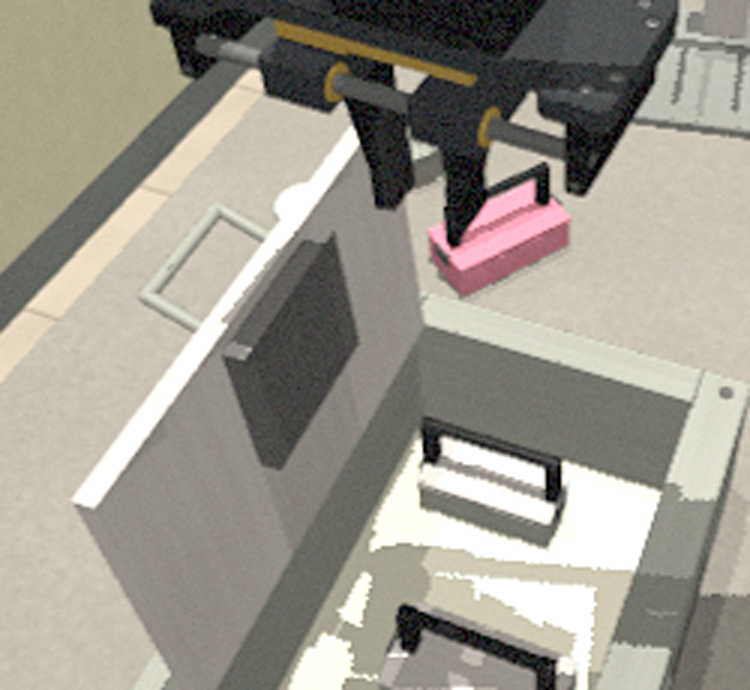

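Request:
apply_moves:
  increments: [152,-5,6,0,-0.07,-0.006,0.7,152,-5,6,0,-0.07,-0.006,0.7,152,-5,6,0,-0.07,-0.006,0.7,152,-5,6,0,-0.07,-0.006,0.7,152,-5,6,0,-0.07,-0.006,0.7,152,-5,6,0,-0.07,-0.006,0.7,152,-5,6,0,-0.07,-0.006,0.7]

```text
clock: 50.5
tcp_pos: [0.6499, 0.2579, 0.399]
orientation: [-1.573, -0.012, 0.017]
ft_force: [-0.4, -0.4, 0.1]
grip_width: 0.297
```

```bash
python3 - <<'E'
from mv import *
inc((.6506,.2592,.3211,.027))
gam("side","s_c1.png",(130,100,250,200),3,.7,1.3)
E
```

```text
t 50.5 tcp [0.6499 0.2579 0.399 ] rv [-1.573 -0.012  0.017] q [ 2.190e-01  5.110e-01  9.110e-01 -1.000e-03  1.724e+00  2.000e-01] F [-0.4 -0.4  0.1] g 0.297
inc [1.1, 105.4, 1.5] [0.002, -0.009, -0.004] rows>=2.5
```

View pics/s_c1.png

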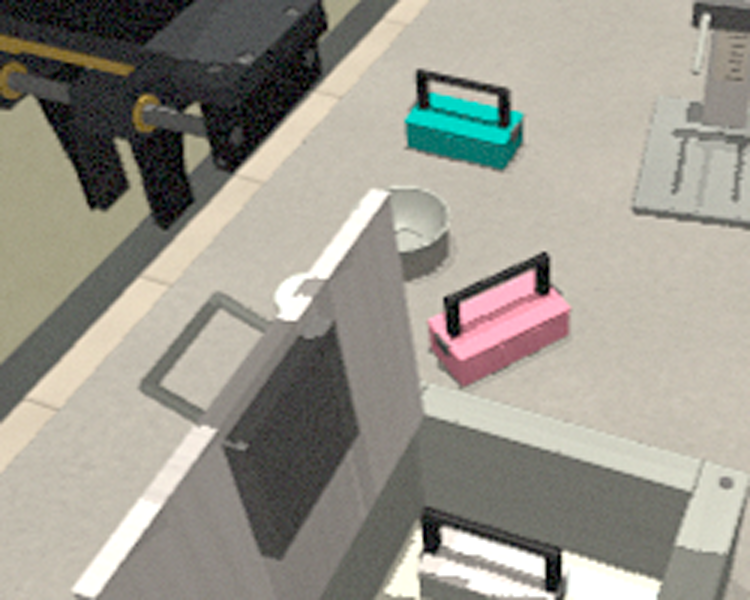

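Request:
apply_moves:
  increments: [1,30,1,0,-0.009,-0.004,0.7,1,60,1,0,-0.009,-0.004,0.7,1,85,1,0,-0.009,-0.004,0.7,1,99,1,0,-0.009,-0.004,0.7,1,105,1,0,-0.009,-0.004,0.7,1,105,1,0,-0.009,-0.004,0.7,1,105,1,0,-0.009,-0.004,0.7]

```text
clock: 51.13
tcp_pos: [0.6502, 0.2594, 0.2966]
orientation: [-1.572, -0.025, 0.019]
ft_force: [-0.9, 0.2, -0.5]
grip_width: 0.302
```

Request:
apply_moves:
  increments: [0,0,0,0,0,0,1,0,0,0,0,0,0,1,0,0,0,0,0,0,1,0,0,0,0,0,0,1,0,0,0,0,0,0,1,0,0,0,0,0,0,1]
  force: 40

```text
clock: 51.63
tcp_pos: [0.6507, 0.2596, 0.2973]
orientation: [-1.572, -0.027, 0.018]
ft_force: [1.5, 0.4, 1.3]
grip_width: 0.075
```

```bash
python3 - <<'E'
from mv import *
st();gam("side","s_c2.png",(130,130,220,180),3.4,.7,1.3)
E
```

```text
t 51.63 tcp [0.6507 0.2596 0.2973] rv [-1.572 -0.027  0.018] q [ 0.221  0.552  1.096 -0.002  1.489  0.193] F [1.5 0.4 1.3] g 0.075
```

View pics/s_c2.png

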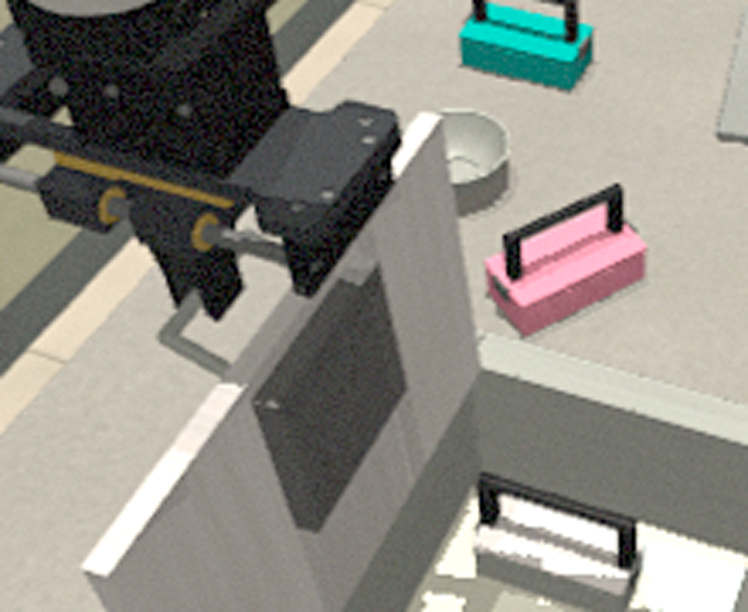

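```bash
cat > hc.py <<'E'
from hatch import *
import sys
N=44
ph=np.linspace(1.6,0,N+1)[1:]; th=1.55+(2.0-1.55)*np.minimum(ph/1.2,1)
k=int(sys.argv[1]); path((.6507,.2596,.2973),(1.6,2.0),list(zip(ph,th))[k:k+11])
E
python3 hc.py 0
```

```text
t 51.68 tcp [0.6508 0.2595 0.2972] rv [-1.572 -0.027  0.018] q [ 0.221  0.552  1.096 -0.002  1.488  0.193] F [0.6 0.7 1.8] g 0.077
rot to level [0.001 0.001 0.005]
[[-7, -2, 0], [-15, -3, 0], [-22, -4, 0], [-30, -4, 0], [-38, -5, 0], [-45, -5, 0], [-53, -5, 0], [-60, -4, 0], [-68, -4, 0], [-75, -3, 0], [-83, -1, 0]]
```

Request:
apply_moves:
  increments: [-7,-2,0,0,0,0,1,-15,-3,0,0,0,0,1,-22,-4,0,0,0,0,1,-30,-4,0,0,0,0,1,-38,-5,0,0,0,0,1,-45,-5,0,0,0,0,1,-53,-5,0,0,0,0,1,-60,-4,0,0,0,0,1,-68,-4,0,0,0,0,1,-75,-3,0,0,0,0,1,-83,-1,0,0,0,0,1]

```text
clock: 52.6
tcp_pos: [0.5696, 0.2571, 0.2983]
orientation: [-1.571, -0.031, 0.013]
ft_force: [5.1, 0.4, -1.9]
grip_width: 0.076
```

```bash
python3 hc.py 11
```

```text
t 52.6 tcp [0.5696 0.2571 0.2983] rv [-1.571 -0.031  0.013] q [ 0.247  0.428  1.308 -0.003  1.395  0.22 ] F [ 5.1  0.4 -1.9] g 0.076
rot to level [0.001 0.001 0.011]
[[-9, 2, 0], [-16, 4, 0], [-22, 7, 0], [-29, 9, 0], [-36, 12, 0], [-42, 15, 0], [-48, 18, 0], [-55, 22, 0], [-61, 26, 0], [-66, 30, 0], [-72, 34, 0]]
```

Request:
apply_moves:
  increments: [-9,2,0,0,0,0,1,-16,4,0,0,0,0,1,-22,7,0,0,0,0,1,-29,9,0,0,0,0,1,-36,12,0,0,0,0,1,-42,15,0,0,0,0,1,-48,18,0,0,0,0,1,-55,22,0,0,0,0,1,-61,26,0,0,0,0,1,-66,30,0,0,0,0,1,-72,34,0,0,0,0,1]

```text
clock: 53.52
tcp_pos: [0.4979, 0.255, 0.2632]
orientation: [-1.571, -0.031, 0.013]
ft_force: [5.6, -0.3, -0.8]
grip_width: 0.076
```

```bash
python3 hc.py 22;  python3 - <<'E'
from mv import *
gam("side","s_c3.png",(130,130,250,240),3,.7,1.3)
E
```

```text
t 53.52 tcp [0.4979 0.255  0.2632] rv [-1.571 -0.031  0.013] q [ 0.276  0.359  1.521 -0.004  1.25   0.249] F [ 5.6 -0.3 -0.8] g 0.076
rot to level [0.001 0.001 0.012]
[[-6, 4, 0], [-11, 8, 0], [-16, 13, 0], [-21, 18, 1], [-26, 23, 1], [-31, 28, 1], [-35, 34, 1], [-40, 39, 1], [-44, 45, 1], [-48, 50, 1], [-51, 56, 1]]
```

View pics/s_c3.png

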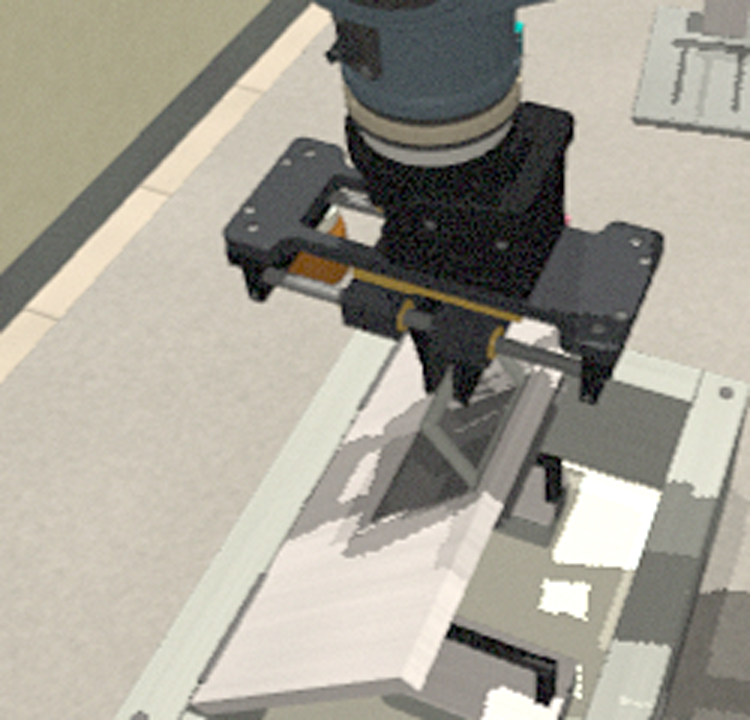

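Closing goes well; continuing.

Request:
apply_moves:
  increments: [-6,4,0,0,0,0,1,-11,8,0,0,0,0,1,-16,13,0,0,0,0,1,-21,18,1,0,0,0,1,-26,23,1,0,0,0,1,-31,28,1,0,0,0,1,-35,34,1,0,0,0,1,-40,39,1,0,0,0,1,-44,45,1,0,0,0,1,-48,50,1,0,0,0,1,-51,56,1,0,0,0,1]

```text
clock: 54.48
tcp_pos: [0.4453, 0.2535, 0.2057]
orientation: [-1.574, -0.03, 0.015]
ft_force: [5.1, -2.8, 0.4]
grip_width: 0.076
```

```bash
python3 hc.py 33
```

```text
t 54.48 tcp [0.4453 0.2535 0.2057] rv [-1.574 -0.03   0.015] q [ 0.303  0.359  1.703 -0.006  1.072  0.277] F [ 5.1 -2.8  0.4] g 0.076
rot to level [0.003 0.002 0.009]
[[-1, 5, 1], [-5, 12, 1], [-8, 18, 1], [-10, 24, 1], [-13, 30, 1], [-15, 37, 1], [-17, 43, 1], [-19, 50, 1], [-20, 57, 1], [-22, 63, 1], [-23, 70, 1]]
```

Request:
apply_moves:
  increments: [-1,5,1,0,0,0,1,-5,12,1,0,0,0,1,-8,18,1,0,0,0,1,-10,24,1,0,0,0,1,-13,30,1,0,0,0,1,-15,37,1,0,0,0,1,-17,43,1,0,0,0,1,-19,50,1,0,0,0,1,-20,57,1,0,0,0,1,-22,63,1,0,0,0,1,-23,70,1,0,0,0,1,-23,72,1,0,0,0,1]

```text
clock: 55.48
tcp_pos: [0.4262, 0.2533, 0.1369]
orientation: [-1.575, -0.037, 0.011]
ft_force: [1.6, -6.7, 35.8]
grip_width: 0.077
```

```bash
python3 - <<'E'
from mv import *
st()
gam("side","s_c4.png",(150,215,220,185),3.4,.7,1.3)
E
```

```text
t 55.48 tcp [0.4262 0.2533 0.1369] rv [-1.575 -0.037  0.011] q [ 0.316  0.436  1.821 -0.011  0.87   0.293] F [ 1.6 -6.7 35.8] g 0.077
```

View pics/s_c4.png

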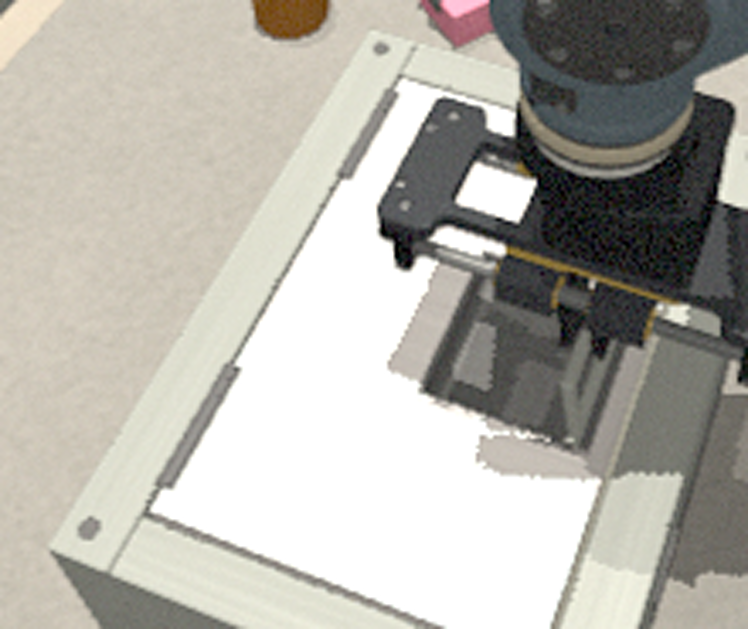

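Request:
apply_moves:
  increments: [6,1,0,0,0,0,1,15,4.5,0,0,0,0,1,23,10,0,0,0,0,1,30,16.5,0,0,0,0,1,35,24.5,0,0,0,0,1,38.5,31,0,0,0,0,1,40,35.5,0,0,0,0,1,41,40,0,0,0,0,1,41,44,0,0,0,0,1,41,44,0,0,0,0,1,41,44,0,0,0,0,1]

```text
clock: 56.45
tcp_pos: [0.4686, 0.2543, 0.094]
orientation: [-1.575, -0.037, 0.01]
ft_force: [5.8, -0.9, 2.2]
grip_width: 0.077
```

```bash
python3 - <<'E'
from mv import *
st()
gam("side","s_c5.png",(260,270,100,90),7,.7,1.3)
E
```

```text
t 56.45 tcp [0.4686 0.2543 0.094 ] rv [-1.575 -0.037  0.01 ] q [ 0.293  0.546  1.767 -0.012  0.812  0.271] F [ 5.8 -0.9  2.2] g 0.077
```

View pics/s_c5.png

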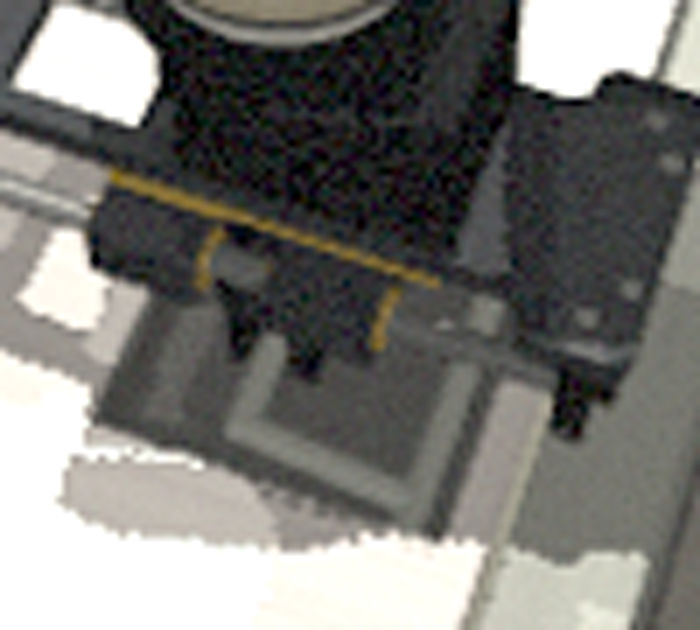

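Request:
apply_moves:
  increments: [0,0,0,0,0,0,0.7,0,0,0,0,0,0,0.7,0,0,0,0,0,0,0.7,0,-20,0,0,0,0,0.7,0,-30,0,0,0,0,1,0,-30,0,0,0,0,1,0,-30,0,0,0,0,1,0,-30,0,0,0,0,1,0,-30,0,0,0,0,1]

```text
clock: 57.25
tcp_pos: [0.4672, 0.2543, 0.1234]
orientation: [-1.575, -0.036, 0.011]
ft_force: [-1.1, 0.1, -0.8]
grip_width: 0.033
```

```bash
python3 - <<'E'
from mv import *
inc((.468,.2535,.140,.027))
gam("side","s_c6.png",(260,270,100,90),7,.7,1.3)
E
```

```text
t 57.25 tcp [0.4672 0.2543 0.1234] rv [-1.575 -0.036  0.011] q [ 0.294  0.499  1.746 -0.011  0.883  0.27 ] F [-1.1  0.1 -0.8] g 0.033
inc [0.6, 10.9, -0.7] [0.004, 0.003, 0.016] rows>=0.3
```

View pics/s_c6.png

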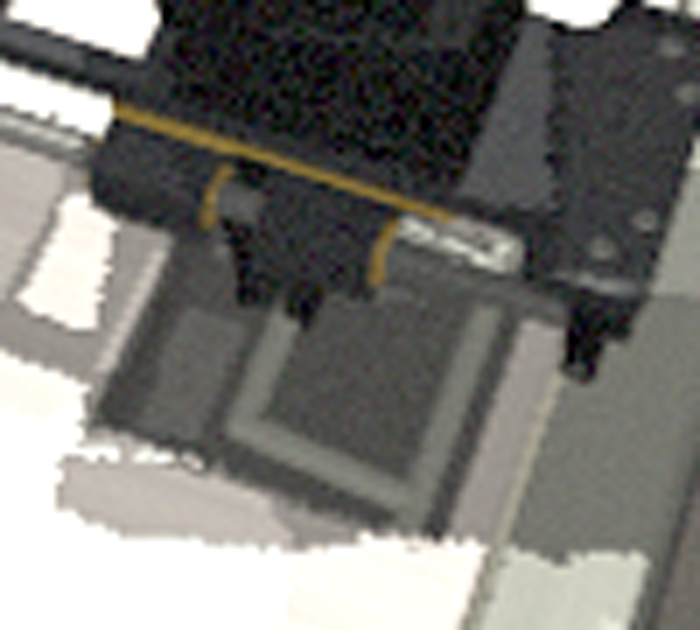

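Now press the closed fingertips down on the bar in steps until it is firmly on its stop.

Request:
apply_moves:
  increments: [1,8,0,0,0,0,1,1,15,0,0,0,0,1,1,18,0,0,0,0,1,1,20,0,0,0,0,1,1,20,0,0,0,0,1]

```text
clock: 57.72
tcp_pos: [0.4681, 0.254, 0.1024]
orientation: [-1.575, -0.034, 0.013]
ft_force: [0.1, -0.3, 0.4]
grip_width: 0.005
```

Request:
apply_moves:
  increments: [0,2,0,0,0,0,1,0,4,0,0,0,0,1,0,4,0,0,0,0,1]

```text
clock: 57.97
tcp_pos: [0.4685, 0.2541, 0.0998]
orientation: [-1.575, -0.035, 0.012]
ft_force: [-2.9, -0.7, 8.3]
grip_width: 0.002
```

Request:
apply_moves:
  increments: [0,2,0,0,0,0,1,0,3,0,0,0,0,1,0,3,0,0,0,0,1]

```text
clock: 58.22
tcp_pos: [0.4686, 0.2541, 0.0994]
orientation: [-1.575, -0.037, 0.011]
ft_force: [-4.0, -2.3, 18.1]
grip_width: 0.002
```

Request:
apply_moves:
  increments: [0,-30,0,0,0,0,1,0,-70,0,0,0,0,1,0,-110,0,0,0,0,1,0,-150,0,0,0,0,1,0,-150,-40,0,0,0,1,0,-150,-80,0,0,0,1,0,-150,-120,0,0,0,1,0,-150,-160,0,0,0,1,0,-150,-200,0,0,0,1,0,-150,-240,0,0,0,1,0,-150,-260,0,0,0,1,0,-150,-260,0,0,0,1]

```text
clock: 59.22
tcp_pos: [0.4747, -0.0091, 0.2508]
orientation: [-1.577, -0.033, 0.007]
ft_force: [0.2, 0.5, 0.4]
grip_width: 0.003
```

```bash
python3 - <<'E'
from mv import *
st()
cs=gam("side","s_f.png",(160,215,230,185),3.4,.8,1.1)
ct=gam("top","t_f.png",(100,150,190,150),4,.8,1.1)
gam("top","t_full.png",(0,0,640,400),1.2,.8,1.1)
E
```

```text
t 59.22 tcp [ 0.4747 -0.0091  0.2508] rv [-1.577 -0.033  0.007] q [-0.254  0.243  1.736 -0.002  1.144 -0.278] F [0.2 0.5 0.4] g 0.003
```

View pics/s_f.png

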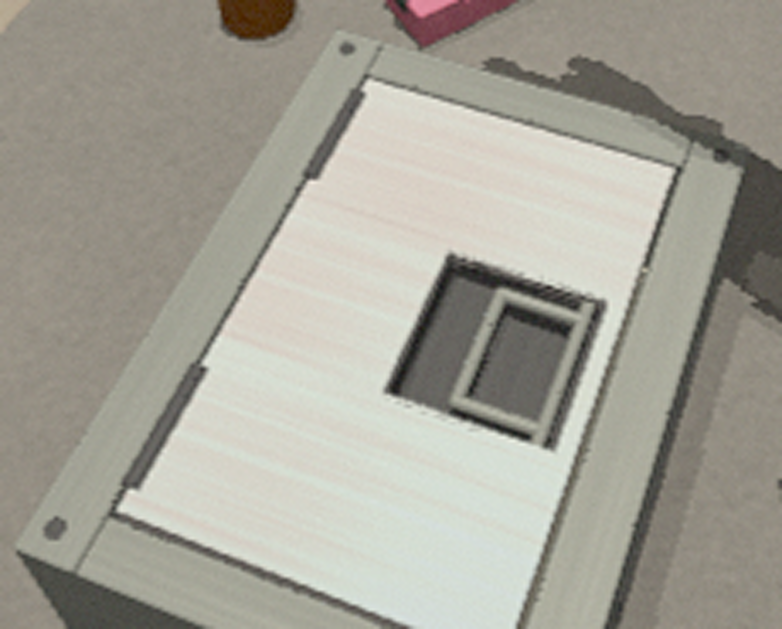

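View pics/t_f.png

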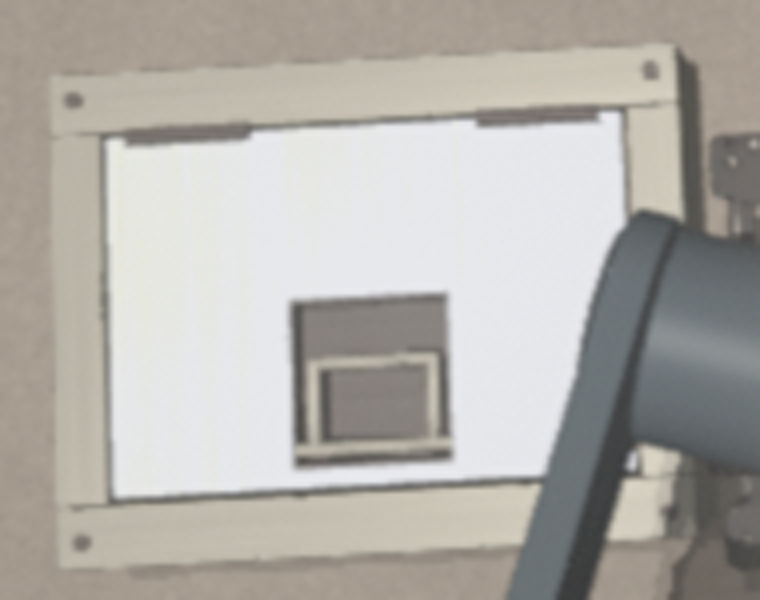

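View pics/t_full.png

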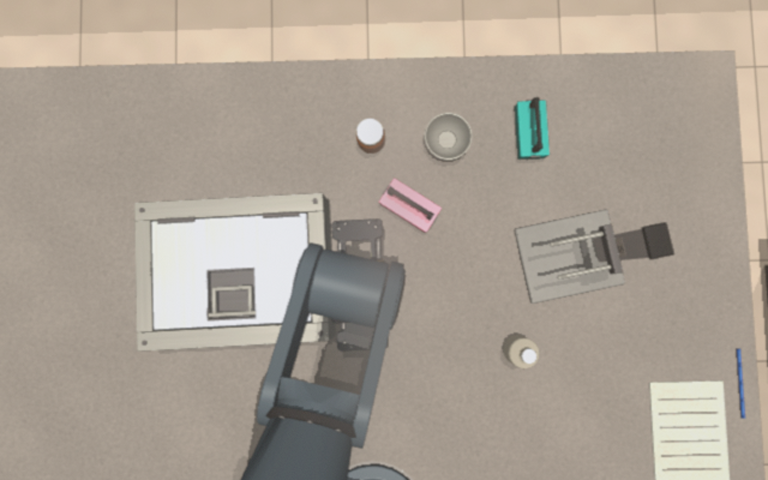

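```bash
python3 - <<'E'
from mv import *
a=cv2.cvtColor(cv2.imread("pics/side0.png"),cv2.COLOR_BGR2GRAY).astype(np.float32)
c=manip.read_camera("side"); b=cv2.cvtColor(c["pixels"][:,:,::-1].copy(),cv2.COLOR_BGR2GRAY).astype(np.float32)
for l,t,w,h in((268,284,75,70),(240,240,60,60)):
    w_=cv2.createHanningWindow((w,h),cv2.CV_32F)
    print(cv2.phaseCorrelate(a[t:t+h,l:l+w],b[t:t+h,l:l+w],w_))
p=lambda phi:np.array([.499+.105-.148*np.cos(phi),.258,.13+.148*np.sin(phi)])
print(proj(c,p(0)),proj(c,p(.02)),proj(c,p(.04)))
E
```

```text
((0.5066687178740423, -0.10350641006041883), 1.0175805419462698)
((0.017847621367828026, -0.05168386588159635), 0.9701074728700849)
[[305.77803093 319.63824159]] [[305.74818847 318.8257035 ]] [[305.68804718 317.99765385]]
```

```bash
python3 - <<'E'
from mv import *
print(manip.sign_off()); st()
E
```

```text
the job is handed in; nothing more can be done
None
the job is handed in; nothing more can be done
```

The job is done and handed in at about 59 s of the 210 s limit. No verdict was reported.

**What I did:** I flipped up the ring, opened the hatch to about 1.6 rad, then hung, released and stowed the two tins present. The small tin went first and the medium second; no large tin was visible. Then I closed the hatch and pressed the ring flat. The pink and turquoise look-alikes were not touched. I did not measure the bowl, jar and bottle for movement; in the last top picture they look to be where they started.

**Last checks:**
- **Hanging:** each tin was still on both prongs, with less than 0.1 px shift between pictures about 1 s apart.
- **In the well:** both tins stood upright on the well floor before the hatch closed over them; I could not see them after that.
- **Hatch:** it sits within about 0.1 px vertically of its starting picture, roughly 0.003 rad. The recess patch also showed a 0.5 px sideways shift that I did not explain.
- **Ring:** the closed fingertips met the bar at about 127 mm height, against 128 mm expected for a folded ring, and pressed on it with about 18 N.
- **Robot:** it stood clear of everything with no measurable force.

**What disagreed with the description:** the real fingertips sit about 27 mm above the reported TCP. My first two ring grasps closed on nothing. I found the offset by touching the panel and allowed for it from then on.

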